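Change the sight glass of a culture vessel and close its ports

ROBOT

A 7-joint arm with a two-finger parallel gripper is mounted at the origin on the work surface. World frame = base frame: x ahead of the robot, y to its left, z up, the work surface at z = 0. Lengths are in m, angles in rad, forces in N, time in s.
With the tool pointing down it reaches from about 0.4 to 0.85 m from the base axis. Payload 10.4 kg.
Tool frame: the origin (TCP) lies midway between the tips of the shut fingers; the grasp point (between the pads) lies r.grasp_offset behind it (r.grasp_offset is the distance from the TCP to the grasp point, in m); z points along the fingers, x is the direction in which the jaws open and shut, and the axes are right-handed (so a half turn about z gives the same grasp; the last joint's range is limited). The gripper opens to 85 mm and grips with 20 to 120 N. Pads are 22 mm wide; open, the fingers measure 114 mm over their backs; the gripper's body (76 mm by 85 mm) begins 54 mm behind the grasp point. The pads swing forward as they close: fully open they stand 13 mm farther back than shut.
Start: joints at [-1.251, 0.332, -0.065, 1.46, 0.022, 1.35, -0.088], TCP at [0.21, 0.589, 0.205] pointing down, gripper open.
Joint ranges: [-2.6, 2.6], [-0.5, 2.12], [-1.47, 1.34], [0.16, 2.42], [-1.27, 4.41], [0.06, 2.06], [-2.6, 2.6]. Speed limits (rad/s): [2.22, 2.22, 2.79, 2.79, 3.14, 3.14, 3.14].

INTERFACE

Orientations are given as a unit quaternion [w, x, y, z].
In Python, from station import r gives the robot as it stands. The module is installed in compiled form; this text tells all that it offers.
- The arm moves only by the shell command python3 -m handwheel 'ROWS'. ROWS is JSON, a list of rows, each an object of numbers: "hand": the gripper command: -1 is fully open, 1 is shut, values between are in proportion; "tx", "ty", "tz": the shift along the world's x, y, z each as a share of 0.025 m, from -1 to 1; "rx", "ry", "rz": the turn, a rotation vector about the world's x, y, z each as a share of 10 degrees, from -1 to 1. In form: [{"hand": .., "tx": .., "ty": .., "tz": .., "rx": .., "ry": .., "rz": ..}, ...]. A call has 1 to 12 rows; each row shifts and turns the commanded pose from where the row before left it; what a row does not reach is not made up. A row lasts 1/8 s, in which the tool goes at most 62.5 mm and 10.7 degrees, less where a joint would pass 70% of its speed; a pose out of reach is approached as far as the arm can. A call with a number of a shift or a turn outside -1 to 1 is refused whole. A call with a gripper value outside its range is refused whole. The fingers move at their own pace and stop on an object; the grip force is fixed at half the most. Time passes only in rows, so rows that do not move let the fingers close. It gives the time, the measured TCP pose, the force and the opening at its end, in the units of the state.
- r.get_state(): the state, without advancing time (a new reading comes with each control period).
- r.read_camera(name): name is "scene" or "top" or "wrist"; returns the picture (420x560x3 uint8, red, green, blue); there is no depth.
- r.camera_params(name): a dict with "intrinsics" (3x3 intrinsics, pixels), "D" ([k1, k2, p1, p2, k3] as OpenCV has them; the pictures are not rectified), "view" (4x4, takes a point from world to camera coordinates); the wrist camera has in their place "T_tool_cam" (4x4, takes a point from camera to tool coordinates, whose origin is the TCP and whose axes are the tool frame's). Camera axes: x right, y up, looking along -z (the intrinsics and any distortion apply to the point x, -y, -z); pixel columns grow to the right and rows downward; lengths in m; the calibration is good to about 2 mm. A picture is of the moment at which its call begins: read the wrist's pose just before it. camera_params takes no time and is no camera call.
- r.hand_in(): hands the job in, once; it reports no verdict.
Trained networks look in the newest picture that a camera, given by its name, has taken for a name from the list of things; names that differ only in an ending like _2 or _b are one class to them, and where a whole thing is asked for, a point or a joint stands for the part that bears it (a point fixed in the world has none). Each returns a list of dicts, best first, with "conf" (0 to 1); they miss things now and then, are a little off and sometimes report something else, mostly with a low value. They report only what shows in the picture. A call takes as long as a camera call. They do not tell look-alikes from the thing itself.
- r.search_frame(label, camera): "point" ([x, y, z] in m, in world coordinates, good to about 4 mm: the middle of the surface that is visible of it).
The state is a dict: "time_s": time; "qpos": joint angles; "dq": joint speeds; "effort": joint torques, N m; "position": TCP position; "eef_rot": TCP orientation; "force": force on the tool from outside, world axes, zero at the start; "torque": the same for the moment, N m; "opening": finger opening in m.
Only numpy, scipy, OpenCV 4.12 (cv2) and the standard library are available. Lean on these libraries where they do the work, as an engineer would, in place of code of your own. Each camera call takes 0.05 s, during which the arm holds its last target.

TASK

Change the sight glass of the culture vessel: unscrew the steel ring from the neck, lay the old glass flat in the shallow metal tray, drop the new glass from the paper into the neck, then put the ring back and screw it down clockwise until it is snug against its stop. Also press every white stopper that is laid out on the paper upright and fully home into a port of its own size (ports without a stopper stay open), let go of everything, and leave the dishes, forceps and scalpel where they lie.

Things in the scene. Friction and masses are not known exactly. Their poses are not given: they have to be found in the camera images.
- vessel: fixed culture vessel (does not move or turn): glass body under a round steel head plate 190 mm across whose flat top is 124 mm above the bench, with screw heads 6 mm high near its edge. In the middle of the plate stands the sight-glass neck; four ports stand around it, their centres 64 mm from the axis. Origin: on its axis at bench level, z up
- neck_rim (a point): centre of the rim of the sight-glass neck, a tube 48 mm across, 47 mm tall over the plate, with two short threads on its outside (55 mm across, from 1 mm below the rim down). Between the threads, towards the vessel's +x and -x, are gaps 50 degrees wide where the ring's lugs can go down; a black start mark on the plate lies below each. Axes as the vessel's
- sight_seat (a point): centre of the flat seat for the glass, at the bottom of a round recess 44 mm across and 5 mm deep in the top of the neck (seat 166 mm above the bench); axes as the vessel's
- new_glass: the new sight glass: clear round disc, 40 mm across, 10 mm thick, about 28 g, lying flat on the kraft paper (1.5 mm thick). Origin: centre of its underside, z up; it goes in the same face up as it lies. Home on its seat it stands 5 mm proud of the neck's rim
- old_glass: the old, scratched sight glass, of the same size (40 mm across, 10 mm thick), at first on the seat in the neck, under the ring, 5 mm proud of the neck's rim. Origin: centre of its underside, z up
- discard_tray_in (a point): centre of the inner floor of a fixed shallow metal tray for the old glass: 134 x 104 mm inside (long side along its x), walls 3 mm thick, 13 mm high inside; z up, floor 3 mm above the bench
- ring: steel retaining ring, open side down, at first snug on the neck: 64 mm outside, 20 mm tall, about 110 g; top flange 4 mm thick with a 30 mm hole, skirt 58.6 mm inside. Origin: centre of the underside, z up. Put on with its lugs in the gaps it rests on the thread starts, origin 2.5 mm below sight_seat. Clockwise from above it winds down 3.5 mm in a quarter turn to a stop: snug on the glass, origin 6 mm below sight_seat
- ring_lug (a point): inner face of one of the ring's two lugs, on the ring's +x side; the other is opposite (-x). Lugs: 9 mm wide, 4 mm tall, at the skirt's bottom edge, 50 mm apart face to face; black marks on the flange lie over them. They enter the gaps with ring x within 12 degrees of vessel x, either way round; at the stop ring x lies along vessel y. The ring turns easily and stays where it is left
- port_large_a (a point): centre of the rim of a large port on the vessel's head plate: a steel boss 41 mm across, 10 mm tall, bore 32 mm across and 10 mm deep, for a large stopper (towards +x +y of the vessel frame); z up. Fully home, the stopper's head lies on the rim and its origin is 8 mm below this point
- port_large_b (a point): centre of the rim of a large port on the vessel's head plate: a steel boss 41 mm across, 10 mm tall, bore 32 mm across and 10 mm deep, for a large stopper (towards -x -y of the vessel frame); z up. Fully home, the stopper's head lies on the rim and its origin is 8 mm below this point
- port_small_a (a point): centre of the rim of a small port on the vessel's head plate: a steel boss 34 mm across, 10 mm tall, bore 25 mm across and 10 mm deep, for a small stopper (towards -x +y of the vessel frame); z up. Fully home, the stopper's head lies on the rim and its origin is 8 mm below this point
- port_small_b (a point): centre of the rim of a small port on the vessel's head plate: a steel boss 34 mm across, 10 mm tall, bore 25 mm across and 10 mm deep, for a small stopper (towards +x -y of the vessel frame); z up. Fully home, the stopper's head lies on the rim and its origin is 8 mm below this point
- stopper_large_a: white plastic port stopper, large size: round shank 29 mm across and 8 mm long, foot chamfered 1.5 mm, below a knurled head 42 mm across and 10 mm tall (18 mm overall, about 50 g). Stands upright on its shank on the kraft paper, head up. Origin: centre of the shank's foot, z up through the head; round, so yaw does not matter. May be absent
- stopper_large_b: white plastic port stopper, large size: round shank 29 mm across and 8 mm long, foot chamfered 1.5 mm, below a knurled head 42 mm across and 10 mm tall (18 mm overall, about 50 g). Stands upright on its shank on the kraft paper, head up. Origin: centre of the shank's foot, z up through the head; round, so yaw does not matter. May be absent
- stopper_small_a: white plastic port stopper, small size: round shank 22 mm across and 8 mm long, foot chamfered 1.5 mm, below a knurled head 34 mm across and 10 mm tall (18 mm overall, about 30 g). Stands upright on its shank on the kraft paper, head up. Origin: centre of the shank's foot, z up through the head; round, so yaw does not matter. May be absent
- stopper_small_b: white plastic port stopper, small size: round shank 22 mm across and 8 mm long, foot chamfered 1.5 mm, below a knurled head 34 mm across and 10 mm tall (18 mm overall, about 30 g). Stands upright on its shank on the kraft paper, head up. Origin: centre of the shank's foot, z up through the head; round, so yaw does not matter. May be absent
- kraft_paper: fixed sheet of brown kraft paper on the bench, 360 mm along its x, 205 mm along its y, 1.5 mm thick; the loose parts lie on it and there is room to lay the ring down. Origin under its centre, z up
- petri_dishes: bystander: stack of three dishes, 89 mm across, 43 mm tall; origin under its centre
- forceps: bystander: steel forceps lying on the bench along its own x, 155 mm long, 14 mm wide, 6 mm high; origin under its middle
- scalpel: bystander: scalpel lying on the bench along its own x, 160 mm long, 6 mm high; origin under its middle
Things that resemble listed ones, but are neither listed nor needed, are in the scene too. Of the things that look like the ring, the largest one is meant.

How it is judged:
On the way, in this order (a step that is already met when the one before it is completed fails the run):
1. the new glass lies flat on its seat in the neck (horizontal distance between new_glass and sight_seat below 0.0025 m and z of new_glass in the frame of sight_seat between -0.002 and 0.0015 m and angle between new_glass's own z axis and vertical below 0.06 rad), for 0.2 s.
2. the ring is screwed down snug over the glass (all of step 1 and horizontal distance between ring and sight_seat below 0.003 m and z of ring in the frame of sight_seat between -0.0085 and -0.0048 m and angle between the x axis of ring and the y axis of vessel, either way round below 0.25 rad and angle between ring's own z axis and vertical below 0.05 rad), for 0.2 s.
At the end, for the whole second after the job is handed in: Old glass flat in the tray; new glass flat on its seat (2.5 mm off axis, 1.5 mm high at most); ring snug (origin 4.8 to 8.5 mm under sight_seat, x within 0.25 rad of vessel y, level); each stopper upright in a port of its size, at most 1.5 mm short of home; all at rest (all of step 2 and x of old_glass in the frame of discard_tray_in between -0.05 and 0.05 m and y of old_glass in the frame of discard_tray_in between -0.036 and 0.036 m and z of old_glass in the frame of discard_tray_in below 0.005 m and angle between old_glass's own z axis and vertical below 0.1 rad and ((horizontal distance between stopper_large_a and port_large_a below 0.0025 m and z of stopper_large_a in the frame of port_large_a below -0.0065 m and angle between stopper_large_a's own z axis and vertical below 0.05 rad) or (horizontal distance between stopper_large_a and port_large_b below 0.0025 m and z of stopper_large_a in the frame of port_large_b below -0.0065 m and angle between stopper_large_a's own z axis and vertical below 0.05 rad)) and ((horizontal distance between stopper_large_b and port_large_a below 0.0025 m and z of stopper_large_b in the frame of port_large_a below -0.0065 m and angle between stopper_large_b's own z axis and vertical below 0.05 rad) or (horizontal distance between stopper_large_b and port_large_b below 0.0025 m and z of stopper_large_b in the frame of port_large_b below -0.0065 m and angle between stopper_large_b's own z axis and vertical below 0.05 rad)) and ((horizontal distance between stopper_small_a and port_small_a below 0.0025 m and z of stopper_small_a in the frame of port_small_a below -0.0065 m and angle between stopper_small_a's own z axis and vertical below 0.05 rad) or (horizontal distance between stopper_small_a and port_small_b below 0.0025 m and z of stopper_small_a in the frame of port_small_b below -0.0065 m and angle between stopper_small_a's own z axis and vertical below 0.05 rad)) and ((horizontal distance between stopper_small_b and port_small_a below 0.0025 m and z of stopper_small_b in the frame of port_small_a below -0.0065 m and angle between stopper_small_b's own z axis and vertical below 0.05 rad) or (horizontal distance between stopper_small_b and port_small_b below 0.0025 m and z of stopper_small_b in the frame of port_small_b below -0.0065 m and angle between stopper_small_b's own z axis and vertical below 0.05 rad)) and linear speed of each of new_glass, stopper_large_a, stopper_large_b, stopper_small_a, stopper_small_b, old_glass, ring below 0.02 m/s); the robot touches nothing.
It fails at once if the dishes, forceps or scalpel pushed more than 30 mm from its place (distance of any of petri_dishes, forceps, scalpel from where it was at the start of the episode above 0.03 m).
Of stopper_large_a, stopper_large_b, stopper_small_a, stopper_small_b only 2 to 4 are there at a start; the rules pass over those that are not, and their reading is None.
At some moment in a run one of stopper_large_a, stopper_large_b, stopper_small_a, stopper_small_b may be knocked a few centimetres aside while the robot is not near it.
Once in a run the grip may slacken for a moment while it holds something.
It also fails if it takes over 210 s, if anything falls off the work surface, if the arm or the gripper's body presses on something with over 40 N, if the wrist force passes 120 N, or if a joint passes its speed limit or range.

## Working session

There is one attempt and no reset: what is moved stays moved. The work goes in short steps, Python scripts to look and compute and a shell command to move; the robot and the scene stay as the last step left them, time stands still between calls to the robot, and variables do not carry over. Pictures are saved under pics/ and viewed, and the job is handed in when it is done.

```bash
mkdir -p pics; ls; python3 - <<'E'
from station import r
import cv2,numpy as np
print(r.get_state(), r.grasp_offset)
for c in ["scene","top","wrist"]:
    im=r.read_camera(c); cv2.imwrite(f"pics/a_{c}.png",im[:,:,::-1])
    p=r.camera_params(c); print(c,{k:np.round(v,4).tolist() for k,v in p.items()})
E
```

```text
pics
{'time_s': 0.0, 'qpos': array([-1.25062724,  0.33289719, -0.06472063,  1.4609585 ,  0.02162899,
        1.34989721, -0.08851262]), 'dq': array([ 0.00059685, -0.00093003,  0.00020047, -0.00025484, -0.00098671,
       -0.00015075,  0.00032465]), 'effort': array([-7.08712832e-04, -6.25444293e+01,  4.85680648e-02, -3.91614532e+01,
        1.61344442e-02,  9.71854432e-03,  4.43860841e-07]), 'position': array([0.20992375, 0.58824316, 0.20399201]), 'eef_rot': array([ 4.57397259e-04,  8.17331962e-01,  5.76166580e-01, -5.71197911e-04]), 'force': array([-0.24147087, -0.55849184, -0.56681814]), 'torque': array([-0.02681067,  0.01083509,  0.00694922]), 'opening': 0.08569932678446944} 0.0187
scene {'intrinsics': [[523.915, 0.0, 280.3659], [0.0, 523.915, 203.3565], [0.0, 0.0, 1.0]], 'D': [-0.1638, 0.0, 0.0, 0.0, 0.0], 'view': [[0.5945, 0.8041, -0.004, -0.317], [-0.6452, 0.48, 0.5944, 0.3137], [0.4799, -0.3508, 0.8041, -1.4394], [0.0, 0.0, 0.0, 1.0]]}
top {'intrinsics': [[487.2879, 0.0, 282.9643], [0.0, 487.2879, 205.9912], [0.0, 0.0, 1.0]], 'D': [0.0288, 0.0, 0.0, 0.0, 0.0], 'view': [[-0.0002, -0.9996, 0.0272, -0.0437], [0.9867, 0.0043, 0.1628, -0.5888], [-0.1628, 0.0269, 0.9863, -1.1228], [0.0, 0.0, 0.0, 1.0]]}
wrist {'intrinsics': [[371.2084, 0.0, 274.8301], [0.0, 371.2084, 211.3189], [0.0, 0.0, 1.0]], 'D': [0.0032, 0.0, 0.0, 0.0, 0.0], 'T_tool_cam': [[1.0, 0.0003, 0.0001, -0.0002], [0.0003, -0.9588, -0.2842, -0.0706], [-0.0, 0.2842, -0.9588, -0.1685], [0.0, 0.0, 0.0, 1.0]]}
```

View pics/a_scene.png

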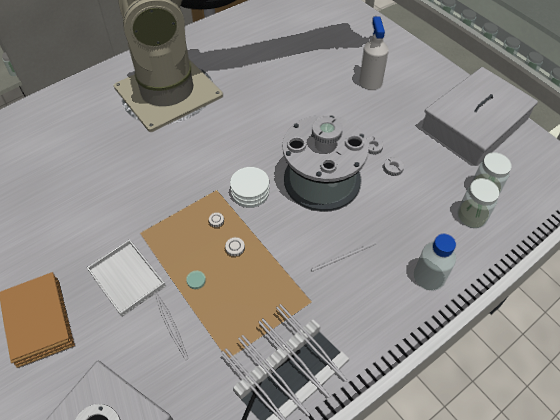

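View pics/a_top.png

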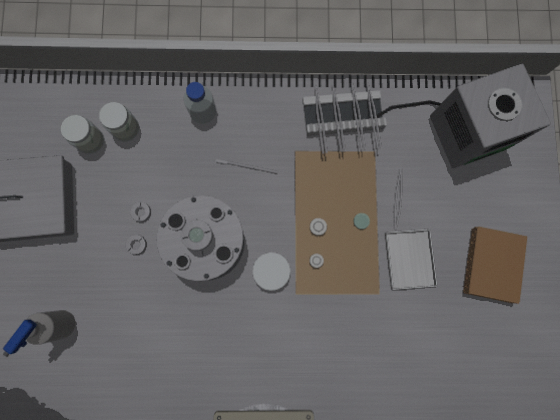

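View pics/a_wrist.png

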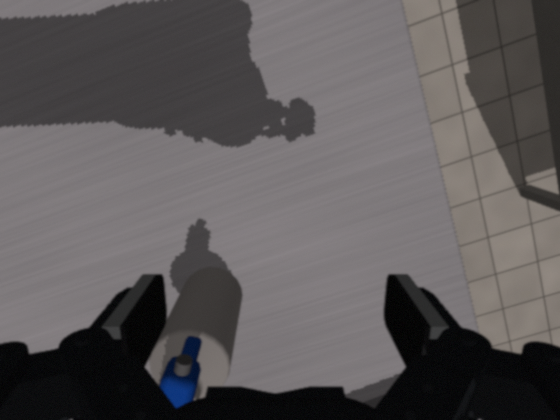

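```bash
cat > h.py <<'E'
from station import r
import cv2,numpy as np
from scipy.spatial.transform import Rotation as R
def tool():
    s=r.get_state(); q=s['eef_rot']; T=np.eye(4); T[:3,:3]=R.from_quat([q[1],q[2],q[3],q[0]]).as_matrix(); T[:3,3]=s['position']; return T
def cam(name,T=None):
    p=r.camera_params(name)
    if name=='wrist':
        V=np.linalg.inv((tool() if T is None else T)@np.array(p['T_tool_cam']))
    else: V=np.array(p['view'])
    return np.array(p['intrinsics']),np.array(p['D']),V
F=np.diag([1,-1,-1.])
def unproj(name,uv,z,T=None):
    K,D,V=cam(name,T); x=cv2.undistortPoints(np.array(uv,float).reshape(-1,1,2),K,D)[:,0]
    d=(F@np.c_[x,np.ones(len(x))].T).T@V[:3,:3]; o=-V[:3,:3].T@V[:3,3]
    return o+d*((z-o[2])/d[:,2])[:,None]
def proj(name,P,T=None):
    K,D,V=cam(name,T); P=np.atleast_2d(P); X=(F@(V[:3,:3]@P.T+V[:3,3:])).T
    return cv2.projectPoints(X,np.zeros(3),np.zeros(3),K,D)[0][:,0]
def shot(name,fn,crop=None,k=1):
    T=tool(); im=r.read_camera(name)
    if fn:
        o=im if crop is None else im[crop[1]:crop[3],crop[0]:crop[2]]
        cv2.imwrite(f'pics/{fn}.png',cv2.resize(o,None,fx=k,fy=k,interpolation=cv2.INTER_CUBIC)[:,:,::-1])
    return im,T
E
python3 - <<'E'
from h import *
shot('top','b_top',(110,130,310,290),4); shot('top','c_top',(210,130,450,310),3)
shot('scene','b_scene',(260,90,420,220),5)
for l in ['new_glass','old_glass','ring','stopper_large_a','stopper_small_a','discard_tray_in','petri_dishes','forceps','scalpel','kraft_paper','port_large_a','port_small_a','vessel']:
    for c in ['top','scene']:
        try: print(l,c,[(np.round(d['point'],3).tolist(),round(d['conf'],2)) for d in r.search_frame(l,c)])
        except Exception as e: print(l,c,e)
E
```

```text
new_glass top [([0.554, -0.243, 0.012], 0.66)]
new_glass scene [([0.559, -0.241, 0.009], 0.49)]
old_glass top [([0.506, 0.141, 0.177], 0.55), ([0.5, 0.134, 0.122], 0.32)]
old_glass scene [([0.538, 0.115, 0.124], 0.74), ([0.504, 0.149, 0.174], 0.4)]
ring top [([0.503, 0.137, 0.181], 0.79), ([0.499, 0.313, 0.014], 0.77), ([0.576, 0.302, 0.014], 0.56)]
ring scene [([0.584, 0.3, 0.017], 0.8), ([0.516, 0.136, 0.18], 0.79), ([0.507, 0.311, 0.015], 0.76), ([0.542, 0.108, 0.123], 0.29)]
stopper_large_a top [([0.544, -0.127, 0.023], 0.74), ([0.458, -0.125, 0.021], 0.45)]
stopper_large_a scene [([0.551, -0.128, 0.019], 0.66), ([0.562, -0.242, 0.013], 0.56)]
stopper_small_a top [([0.458, -0.124, 0.02], 0.49), ([0.558, -0.242, 0.013], 0.26)]
stopper_small_a scene [([0.466, -0.123, 0.017], 0.5)]
discard_tray_in top [([0.465, -0.356, -0.0], 0.64), ([0.428, -0.017, 0.043], 0.47)]
discard_tray_in scene [([0.467, -0.358, 0.002], 0.61), ([0.446, -0.025, 0.042], 0.4), ([0.512, 0.135, 0.18], 0.37)]
petri_dishes top [([0.43, -0.015, 0.04], 0.75)]
petri_dishes scene [([0.448, -0.024, 0.042], 0.71), ([0.54, 0.111, 0.126], 0.16)]
forceps top [([0.616, -0.332, 0.002], 0.54)]
forceps scene [([0.625, -0.334, 0.006], 0.66)]
scalpel top [([0.698, 0.052, 0.004], 0.67)]
scalpel scene [([0.699, 0.043, 0.011], 0.56)]
kraft_paper top [([0.555, -0.179, -0.001], 0.81), ([0.615, -0.332, 0.005], 0.61)]
kraft_paper scene [([0.586, -0.182, -0.001], 0.93)]
port_large_a top [([0.502, 0.134, 0.123], 0.94)]
port_large_a scene [([0.539, 0.114, 0.124], 0.9)]
port_small_a top [([0.5, 0.134, 0.126], 0.81), ([0.556, -0.176, -0.002], 0.46)]
port_small_a scene [([0.553, -0.128, 0.021], 0.7), ([0.541, 0.109, 0.124], 0.56), ([0.517, 0.136, 0.181], 0.29), ([0.622, -0.333, 0.005], 0.26)]
vessel top [([0.499, 0.137, 0.125], 0.82)]
vessel scene [([0.542, 0.108, 0.126], 0.98), ([0.51, 0.138, 0.181], 0.2)]
```

View pics/b_top.png

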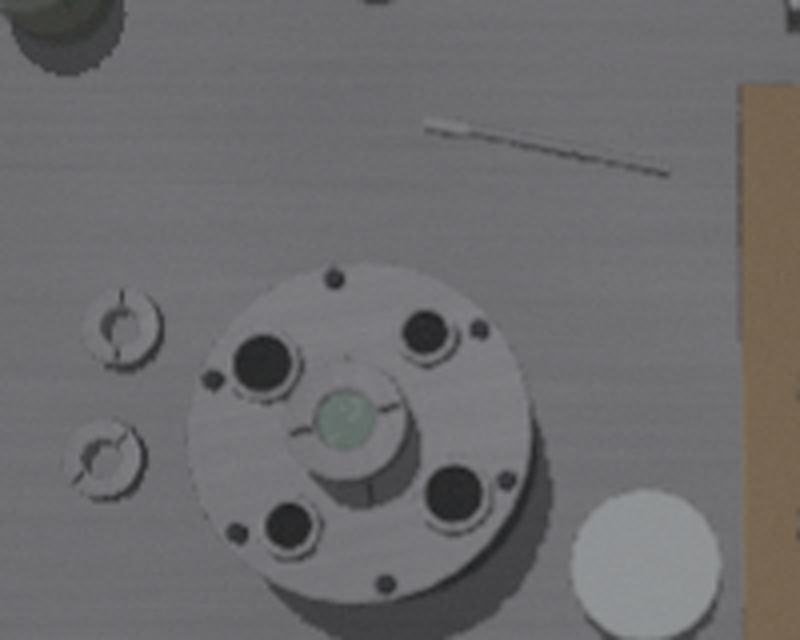

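View pics/c_top.png

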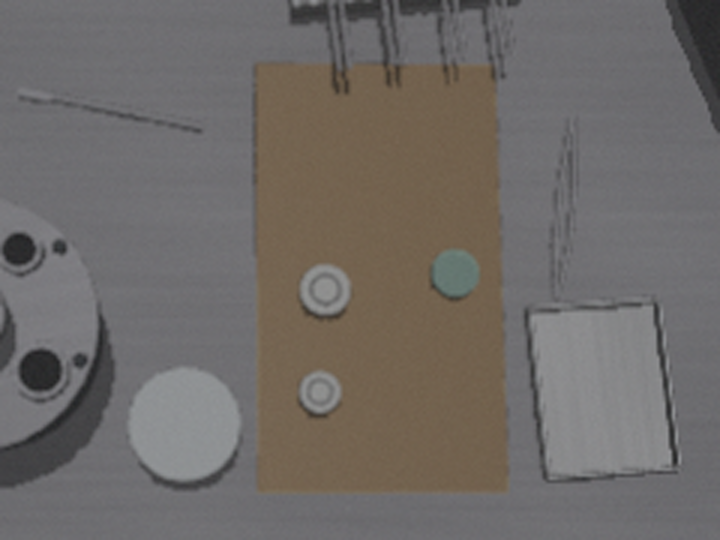

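View pics/b_scene.png

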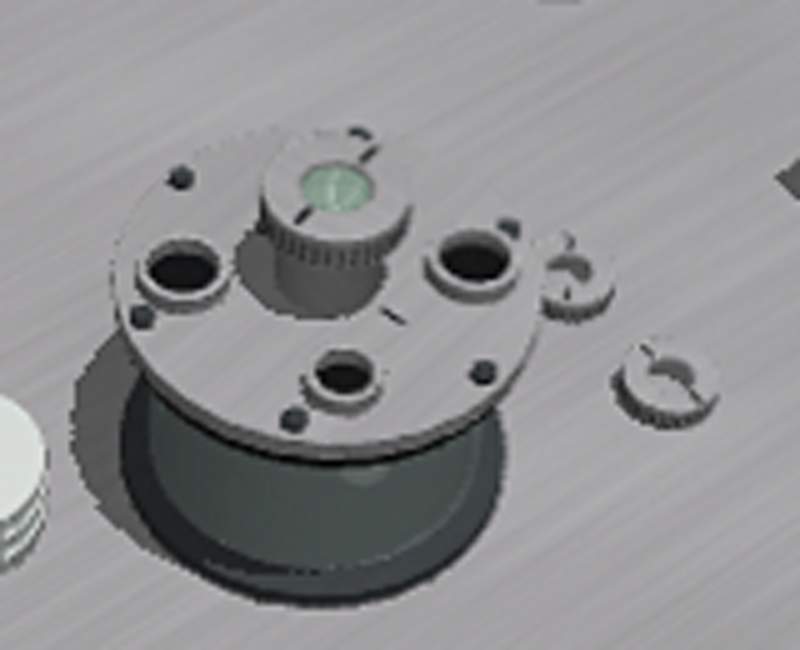

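```bash
python3 -m handwheel '[{"hand":-1,"tz":1},{"hand":-1,"tz":1},{"hand":-1,"tz":1},{"hand":-1,"tz":1,"tx":0.6,"ty":-1,"rz":-1},{"hand":-1,"tz":1,"tx":0.6,"ty":-1,"rz":-1},{"hand":-1,"tx":0.6,"ty":-1,"rz":-1},{"hand":-1,"tx":0.6,"ty":-1,"rz":-1},{"hand":-1,"tx":0.6,"ty":-1,"rz":-1},{"hand":-1,"tx":0.6,"ty":-1,"rz":-1},{"hand":-1,"tx":0.6,"ty":-1,"rz":-1},{"hand":-1,"tx":0.6,"ty":-1,"rz":-1},{"hand":-1,"tx":0.6,"ty":-1,"rz":-1}]'
python3 -m handwheel '[{"hand":-1,"tx":0.6,"ty":-1,"rz":-1},{"hand":-1,"tx":0.6,"ty":-1},{"hand":-1,"tx":0.6,"ty":-1},{"hand":-1,"tx":0.6,"ty":-1},{"hand":-1,"tx":0.6,"ty":-1},{"hand":-1,"tx":0.6,"ty":-1},{"hand":-1,"tx":0.6,"ty":-1},{"hand":-1,"tx":0.6,"ty":-1},{"hand":-1},{"hand":-1}]'
python3 - <<'E'
from h import *
shot('wrist','d_w'); print(tool().round(4)); print(r.get_state()['qpos'])
E
```

```text
[[ 3.361e-01  9.418e-01  0.000e+00  2.101e-01]
 [ 9.418e-01 -3.361e-01  1.000e-04  5.886e-01]
 [ 1.000e-04  0.000e+00 -1.000e+00  2.048e-01]
 [ 0.000e+00  0.000e+00  0.000e+00  1.000e+00]]
[-1.25064694  0.33217742 -0.06466995  1.46013818  0.02163412  1.34989962
 -0.08851755]$[0]: bad value
$[0]: bad value
```

```bash
python3 -m handwheel '[{"hand":-1,"tx":0,"ty":0,"tz":1,"rx":0,"ry":0,"rz":0},{"hand":-1,"tx":0,"ty":0,"tz":1,"rx":0,"ry":0,"rz":0},{"hand":-1,"tx":0,"ty":0,"tz":1,"rx":0,"ry":0,"rz":0},{"hand":-1,"tx":0.6,"ty":-1,"tz":1,"rx":0,"ry":0,"rz":-1},{"hand":-1,"tx":0.6,"ty":-1,"tz":1,"rx":0,"ry":0,"rz":-1},{"hand":-1,"tx":0.6,"ty":-1,"tz":0,"rx":0,"ry":0,"rz":-1},{"hand":-1,"tx":0.6,"ty":-1,"tz":0,"rx":0,"ry":0,"rz":-1},{"hand":-1,"tx":0.6,"ty":-1,"tz":0,"rx":0,"ry":0,"rz":-1},{"hand":-1,"tx":0.6,"ty":-1,"tz":0,"rx":0,"ry":0,"rz":-1},{"hand":-1,"tx":0.6,"ty":-1,"tz":0,"rx":0,"ry":0,"rz":-1}]'
```

```text
time_s: 2.9
position: [0.3155, 0.4128, 0.33]
eef_rot: [-0.0, 1.0, 0.0, 0.0]
force: [-0.2, -0.1, -0.3]
opening: 0.085
```

```bash
python3 -m handwheel '[{"hand":-1,"tx":0.6,"ty":-1,"tz":0,"rx":0,"ry":0,"rz":-1},{"hand":-1,"tx":0.6,"ty":-1,"tz":0,"rx":0,"ry":0,"rz":-1},{"hand":-1,"tx":0.6,"ty":-1,"tz":0,"rx":0,"ry":0,"rz":-1},{"hand":-1,"tx":0.6,"ty":-1,"tz":0,"rx":0,"ry":0,"rz":-0.6},{"hand":-1,"tx":0.6,"ty":-1,"tz":0,"rx":0,"ry":0,"rz":0},{"hand":-1,"tx":0.6,"ty":-1,"tz":0,"rx":0,"ry":0,"rz":0},{"hand":-1,"tx":0.6,"ty":-1,"tz":0,"rx":0,"ry":0,"rz":0},{"hand":-1,"tx":0.6,"ty":-1,"tz":0,"rx":0,"ry":0,"rz":0},{"hand":-1,"tx":0.6,"ty":-1,"tz":0,"rx":0,"ry":0,"rz":0},{"hand":-1,"tx":0.6,"ty":-1,"tz":0,"rx":0,"ry":0,"rz":0},{"hand":-1,"tx":0.6,"ty":-1,"tz":0,"rx":0,"ry":0,"rz":0},{"hand":-1,"tx":0,"ty":0,"tz":0,"rx":0,"ry":0,"rz":0}]'
python3 - <<'E'
from h import *
shot('wrist','d_w'); print(tool().round(4)); print(r.get_state()['qpos'])
E
```

```text
time_s: 4.4
position: [0.4809, 0.1364, 0.33]
eef_rot: [-0.0, 0.951, -0.308, 0.0]
force: [0.0, -0.0, 0.7]
opening: 0.0854
[[ 8.117e-01 -5.841e-01  2.000e-04  4.803e-01]
 [-5.841e-01 -8.117e-01  2.000e-04  1.381e-01]
 [ 1.000e-04 -3.000e-04 -1.000e+00  3.299e-01]
 [ 0.000e+00  0.000e+00  0.000e+00  1.000e+00]]
[-0.83752278 -0.00540954  0.4687635   1.59026912  0.00234814  1.55589401
 -0.99259524]
```

View pics/d_w.png

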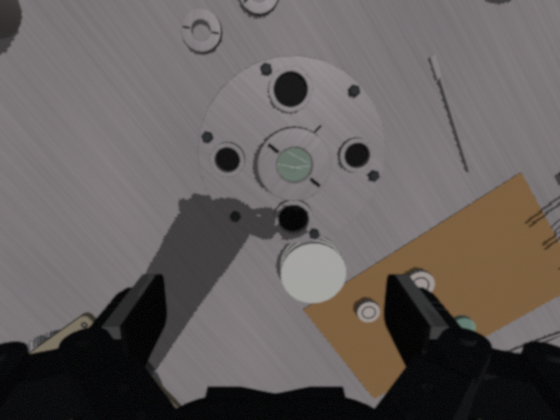

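```bash
cat >> h.py <<'E'
from scipy.optimize import least_squares
def blobs(im,mask,amin=60,amax=6000):
    n,l,s,c=cv2.connectedComponentsWithStats(mask.astype(np.uint8))
    return [(c[i].round(1).tolist(),int(s[i,4]),int(s[i,2]),int(s[i,3])) for i in range(1,n) if amin<s[i,4]<amax]
E
python3 - <<'E'
from h import *
T=tool()
im=cv2.imread('pics/d_w.png')[:,:,::-1]
g=im.max(2)
for t in (40,50,60): print(t,[b for b in blobs(im,g<t) if b[0][1]<270])
im2=r.read_camera('top')
g2=im2.max(2); 
for t in (40,50): print('top',[b for b in blobs(im2,g2<t,15) if 130<b[0][0]<290 and 180<b[0][1]<290])
hs=im.astype(int); print('glass',blobs(im,(hs[:,:,1]-hs[:,:,0])>12))
hs=im2.astype(int); print('glass top',blobs(im2,(hs[:,:,1]-hs[:,:,0])>8,15))
E
```

```text
40 [([290.2, 88.6], 809, 31, 34), ([356.6, 154.6], 388, 22, 22), ([227.0, 159.1], 390, 23, 22), ([292.7, 218.5], 600, 29, 26), ([234.7, 216.0], 75, 10, 10)]
50 [([4.9, 30.5], 95, 14, 13), ([290.2, 88.6], 842, 32, 34), ([356.7, 154.7], 414, 23, 23), ([227.0, 159.1], 412, 23, 23), ([292.7, 218.9], 646, 30, 27), ([234.9, 216.1], 98, 11, 11)]
60 [([8.1, 20.2], 587, 20, 38), ([265.8, 69.1], 79, 10, 11), ([290.3, 88.6], 874, 33, 34), ([353.2, 90.9], 82, 10, 11), ([206.9, 136.8], 69, 9, 9), ([356.7, 154.8], 440, 24, 23), ([226.9, 159.2], 434, 23, 24), ([372.9, 175.5], 70, 10, 10), ([292.5, 219.4], 699, 30, 29), ([234.8, 216.1], 132, 13, 13)]
top [([171.0, 193.1], 154, 20, 42), ([195.9, 214.6], 240, 21, 40), ([223.2, 253.9], 107, 13, 13)]
top [([183.1, 211.2], 1106, 53, 117), ([215.9, 212.6], 75, 10, 10), ([223.1, 253.1], 147, 15, 14), ([232.9, 264.3], 61, 24, 29)]
glass [([299.7, 153.5], 87, 18, 11), ([289.0, 159.3], 152, 24, 14), ([292.9, 172.5], 213, 31, 14), ([465.7, 323.4], 163, 18, 14)]
glass top [([194.6, 90.0], 250, 18, 18), ([491.4, 152.5], 110, 50, 22), ([361.1, 220.7], 188, 15, 16), ([196.8, 234.6], 117, 11, 14), ([18.3, 336.2], 424, 31, 34)]
```

```bash
cat >> h.py <<'E'
def fitvessel(uv,T,name='wrist',names=('la','sb','sa','lb'),z=0.134,yaw0=0.15):
    off={'la':45,'sa':135,'lb':225,'sb':315}
    P=unproj(name,uv,z,T)[:,:2]
    a=np.radians([off[n] for n in names])
    f=lambda p:(P-np.c_[p[0]+.064*np.cos(a+p[2]),p[1]+.064*np.sin(a+p[2])]).ravel()
    s=least_squares(f,[P[:,0].mean(),P[:,1].mean(),yaw0]); return s.x,(f(s.x).reshape(-1,2)*1000).round(2),P
E
python3 - <<'E'
from h import *
T=tool()
for z in(.13,.134):
  x,res,P=fitvessel([[290.2,88.6],[356.7,154.7],[227,159.1],[292.7,218.6]],T,z=z); print(x,np.degrees(x[2]),res.tolist(),P.round(4).tolist())
# glass hole/ring in wrist
im=cv2.imread('pics/d_w.png'); cv2.imwrite('pics/e_w.png',cv2.resize(im[100:240,190:400],None,fx=3.8,fy=3.8,interpolation=cv2.INTER_CUBIC))
print('top',unproj('top',[[196.8,234.6]],.178), unproj('top',[[223.2,253.5]],.134),unproj('top',[[361.1,220.7]],.0115))
print(unproj('wrist',[[465.7,323.4]],.0115,T),unproj('wrist',[[293.5,164]],.178,T))
E
```

```text
[0.50621652 0.14443876 0.19599083] 11.229447662868777 [[0.15, 0.31], [0.38, -0.23], [-0.24, 0.05], [-0.29, -0.13]] [[0.5419, 0.198], [0.5598, 0.1086], [0.4528, 0.1801], [0.4703, 0.0911]]
[0.5064059  0.14500966 0.19599082] 11.229446784486179 [[-0.23, -0.27], [-0.2, 0.16], [0.34, -0.34], [0.1, 0.45]] [[0.5417, 0.1979], [0.5594, 0.1096], [0.4535, 0.1802], [0.4709, 0.0923]]
top [[0.50576665 0.14233782 0.178     ]] [[0.46910224 0.09040308 0.134     ]] [[ 0.5588965  -0.23723725  0.0115    ]]
[[ 0.56976802 -0.22958596  0.0115    ]] [[0.5062771  0.14527315 0.178     ]]
```

View pics/e_w.png

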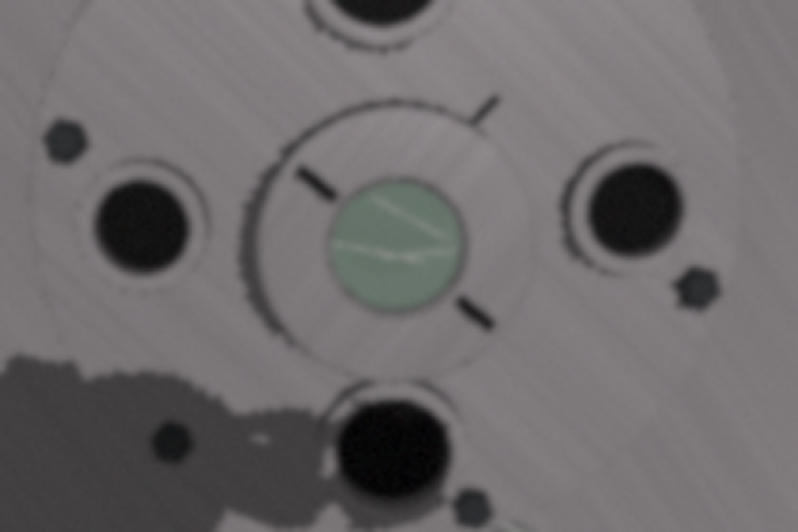

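```bash
python3 -m handwheel '[{"hand":-1,"tx":0.24,"ty":-1,"tz":0,"rx":0,"ry":0,"rz":0},{"hand":-1,"tx":0.24,"ty":-1,"tz":0,"rx":0,"ry":0,"rz":0},{"hand":-1,"tx":0.24,"ty":-1,"tz":0,"rx":0,"ry":0,"rz":0},{"hand":-1,"tx":0.24,"ty":-1,"tz":0,"rx":0,"ry":0,"rz":0},{"hand":-1,"tx":0.24,"ty":-1,"tz":-0.3,"rx":0,"ry":0,"rz":0},{"hand":-1,"tx":0.24,"ty":-1,"tz":-0.7,"rx":0,"ry":0,"rz":0},{"hand":-1,"tx":0.24,"ty":-1,"tz":-0.7,"rx":0,"ry":0,"rz":0},{"hand":-1,"tx":0.24,"ty":-1,"tz":-0.7,"rx":0,"ry":0,"rz":0},{"hand":-1,"tx":0.24,"ty":-1,"tz":-0.7,"rx":0,"ry":0,"rz":0},{"hand":-1,"tx":0.24,"ty":-1,"tz":-0.7,"rx":0,"ry":0,"rz":0},{"hand":-1,"tx":0,"ty":0,"tz":0,"rx":0,"ry":0,"rz":0},{"hand":-1,"tx":0,"ty":0,"tz":0,"rx":0,"ry":0,"rz":0}]'
python3 - <<'E'
from h import *
shot('wrist','f_w'); print(tool().round(4)); print(r.get_state()['qpos'],r.get_state()['time_s'])
E
```

```text
time_s: 6.0
position: [0.5403, -0.1098, 0.2352]
eef_rot: [-0.0, 0.952, -0.305, 0.0]
force: [-0.2, 0.4, 0.0]
opening: 0.0854
[[ 8.139e-01 -5.811e-01  7.000e-04  5.405e-01]
 [-5.811e-01 -8.139e-01  6.000e-04 -1.097e-01]
 [ 2.000e-04 -9.000e-04 -1.000e+00  2.353e-01]
 [ 0.000e+00  0.000e+00  0.000e+00  1.000e+00]]
[-0.52459008  0.16992743  0.73086068  1.64645435 -0.11621666  1.36880542
 -0.39763148] 6.05
```

View pics/f_w.png

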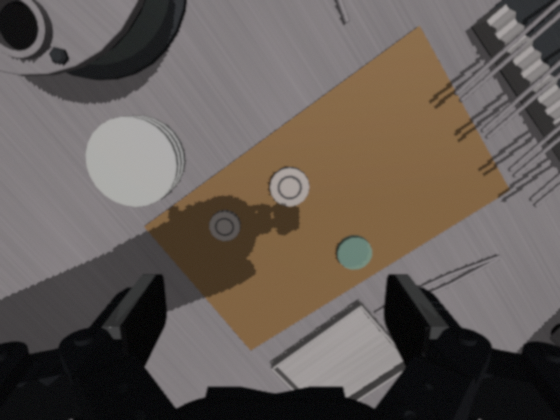

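```bash
python3 - <<'E'
from h import *
T=tool()
im=cv2.imread('pics/f_w.png')
cv2.imwrite('pics/g_w.png',cv2.resize(im[150:290,190:390],None,fx=4,fy=4,interpolation=cv2.INTER_CUBIC))
i=im[:,:,::-1].astype(int)
m=(i[:,:,0]-i[:,:,2])<25
m[:150]=0;m[290:]=0;m[:,:190]=0;m[:,390:]=0
print(blobs(i,m,200))
for uv,z in (([289.5,187],.0195),([225,226],.0195),([354.5,252.5],.0115)): print(unproj('wrist',[uv],z,T).round(4))
E
```

```text
[([209.1, 163.8], 1261, 58, 43), ([288.7, 186.3], 1228, 40, 40), ([224.5, 225.1], 828, 32, 33), ([353.7, 252.2], 956, 36, 34), ([376.0, 281.1], 509, 40, 25)]
[[ 0.5461 -0.1314  0.0195]]
[[ 0.4638 -0.1262  0.0195]]
[[ 0.5619 -0.2387  0.0115]]
```

View pics/g_w.png

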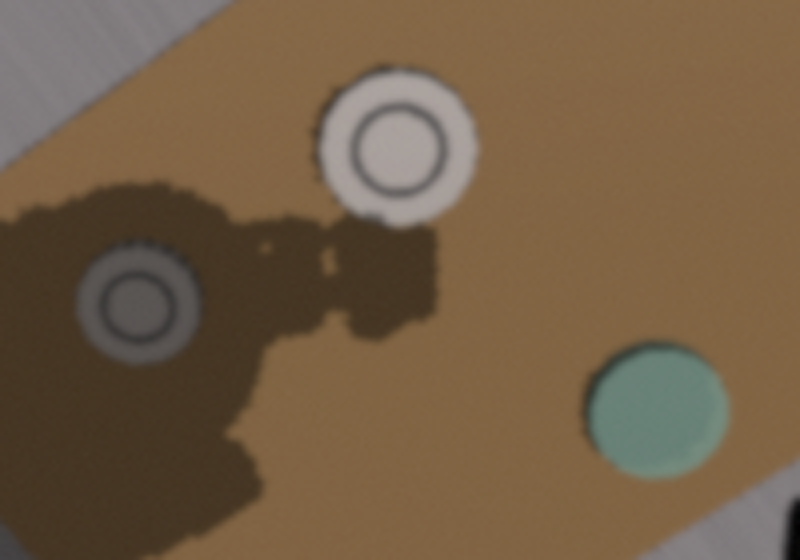

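```bash
python3 -m handwheel '[{"hand":-1,"tx":0.12,"ty":-0.43,"tz":-1,"rx":0,"ry":0,"rz":0.17},{"hand":-1,"tx":0.1,"ty":-0.43,"tz":-1,"rx":0,"ry":0,"rz":0},{"hand":-1,"tx":0,"ty":0,"tz":-1,"rx":0,"ry":0,"rz":0},{"hand":-1,"tx":0,"ty":0,"tz":-1,"rx":0,"ry":0,"rz":0},{"hand":-1,"tx":0,"ty":0,"tz":-1,"rx":0,"ry":0,"rz":0},{"hand":-1,"tx":0,"ty":0,"tz":-1,"rx":0,"ry":0,"rz":0},{"hand":-1,"tx":0,"ty":0,"tz":-0.8,"rx":0,"ry":0,"rz":0},{"hand":-1,"tx":0,"ty":0,"tz":0,"rx":0,"ry":0,"rz":0}]'
python3 - <<'E'
from h import *
im,T=shot('wrist','h_w'); print(T.round(4)); print(proj('wrist',T[:3,3]), proj('wrist',[[.5461,-.1314,.0195]]))
E
```

```text
time_s: 7.05
position: [0.5452, -0.1314, 0.0642]
eef_rot: [0.0, 0.957, -0.291, -0.001]
force: [0.2, 0.6, -0.3]
opening: 0.0855
[[ 8.306e-01 -5.569e-01 -1.700e-03  5.452e-01]
 [-5.569e-01 -8.306e-01  5.000e-04 -1.314e-01]
 [-1.700e-03  5.000e-04 -1.000e+00  6.420e-02]
 [ 0.000e+00  0.000e+00  0.000e+00  1.000e+00]]
[[269.79202504 254.65321272]] [[272.08872285 224.82023723]]
```

View pics/h_w.png

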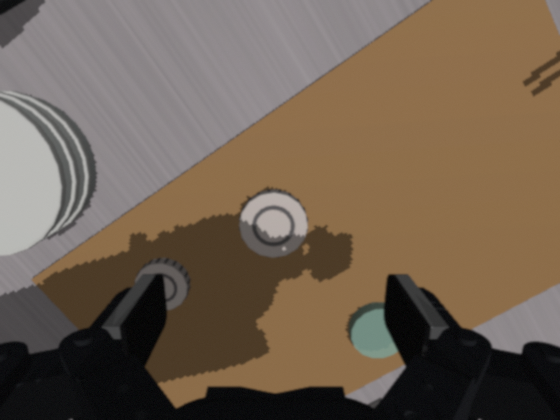

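```bash
python3 - <<'E'
from h import *
p=[]
for i in range(4):
    im,T=shot('wrist',None); p.append(T[:3,3]);print(T[:3,3].round(4),T[:3,0].round(4),proj('wrist',T[:3,3],T))
print(proj('wrist',[[.5461,-.1314,.0195]],T))
i=im.astype(int); c=im[150:300,210:340]; cv2.imwrite('pics/i_w.png',cv2.resize(c,None,fx=5,fy=5,interpolation=cv2.INTER_CUBIC)[:,:,::-1])
E
```

```text
[ 0.5458 -0.1318  0.0653] [ 8.304e-01 -5.572e-01 -2.000e-04] [[271.40414619 255.46924931]]
[ 0.5463 -0.1321  0.0658] [ 8.302e-01 -5.574e-01  8.000e-04] [[271.40484643 255.47052615]]
[ 0.5464 -0.1324  0.0661] [ 0.8301 -0.5576  0.0014] [[271.40511921 255.47133662]]
[ 0.5465 -0.1325  0.0661] [ 0.83   -0.5578  0.0015] [[271.40512647 255.47183713]]
[[270.47085703 224.08723977]]
```

View pics/i_w.png

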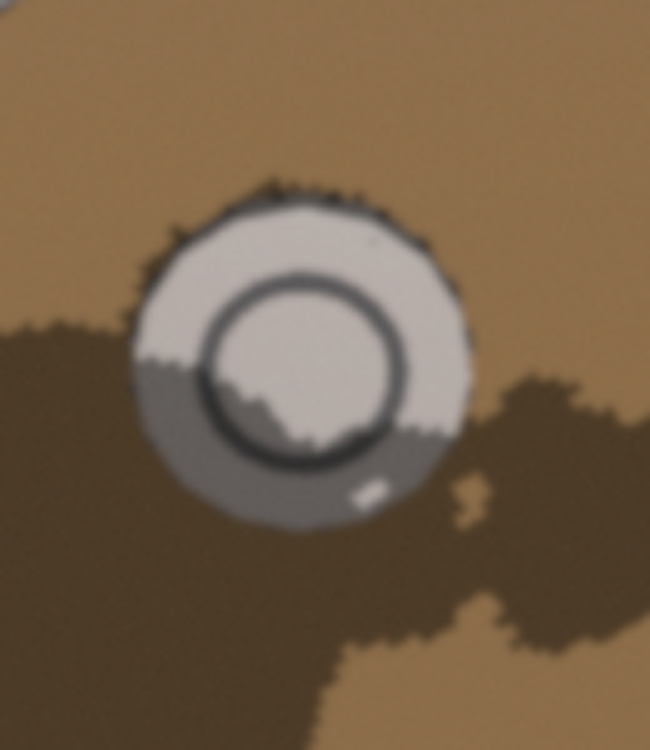

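```bash
python3 - <<'E'
from h import *
p=r.camera_params('wrist');print(p)
T=tool();print(np.linalg.det(T[:3,:3]),proj('wrist',T[:3,3],T))
E
```

```text
{'intrinsics': array([[371.20842401,   0.        , 274.83011417],
       [  0.        , 371.20842401, 211.31894201],
       [  0.        ,   0.        ,   1.        ]]), 'D': array([0.00318472, 0.        , 0.        , 0.        , 0.        ]), 'T_tool_cam': array([[ 9.99999912e-01,  2.16238521e-04,  3.59018231e-04,
         1.75143329e-03],
       [ 3.09449091e-04, -9.58670254e-01, -2.84519327e-01,
        -7.26273334e-02],
       [ 2.82656060e-04,  2.84519413e-01, -9.58670237e-01,
        -1.68534910e-01],
       [ 0.00000000e+00,  0.00000000e+00,  0.00000000e+00,
         1.00000000e+00]])}
1.0 [[271.40512647 255.47183713]]
```

```bash
cat > c.py <<'E'
from station import r
for i in range(3): print(r.camera_params('wrist')['T_tool_cam'][:3,3].round(5), r.camera_params('top')['view'][:3,3].round(4))
E
for i in 1 2 3; do python3 c.py; done
```

```text
[ 0.00175 -0.07263 -0.16853] [-0.0437 -0.5888 -1.1228]
[ 0.00175 -0.07263 -0.16853] [-0.0437 -0.5888 -1.1228]
[ 0.00175 -0.07263 -0.16853] [-0.0437 -0.5888 -1.1228]
[ 0.00175 -0.07263 -0.16853] [-0.0437 -0.5888 -1.1228]
[ 0.00175 -0.07263 -0.16853] [-0.0437 -0.5888 -1.1228]
[ 0.00175 -0.07263 -0.16853] [-0.0437 -0.5888 -1.1228]
[ 0.00175 -0.07263 -0.16853] [-0.0437 -0.5888 -1.1228]
[ 0.00175 -0.07263 -0.16853] [-0.0437 -0.5888 -1.1228]
[ 0.00175 -0.07263 -0.16853] [-0.0437 -0.5888 -1.1228]
```

```bash
python3 - <<'E'
from h import *
T=tool();print(T[:3,3])
P=unproj('wrist',[[270.2,222.8]],.0195,T)[0]; print(P, 'tool',(np.linalg.inv(T)@np.r_[P,1]).round(4))
# finger tips edges
im=cv2.imread('pics/h_w.png').max(2)
for v in range(280,300,4):
    row=im[v].astype(int); print(v,[ (u,row[u]) for u in range(150,175,1)][::3],[ (u,row[u]) for u in range(378,400,3)])
E
```

```text
[ 0.54632628 -0.13263373  0.06594862]
[ 0.54630221 -0.13071862  0.0195    ] tool [-0.0012 -0.0015  0.0464  1.    ]
280 [(150, np.int64(53)), (153, np.int64(14)), (156, np.int64(8)), (159, np.int64(6)), (162, np.int64(17)), (165, np.int64(92)), (168, np.int64(91)), (171, np.int64(56)), (174, np.int64(77))] [(378, np.int64(140)), (381, np.int64(141)), (384, np.int64(138)), (387, np.int64(53)), (390, np.int64(7)), (393, np.int64(8)), (396, np.int64(15)), (399, np.int64(46))]
284 [(150, np.int64(19)), (153, np.int64(7)), (156, np.int64(6)), (159, np.int64(9)), (162, np.int64(8)), (165, np.int64(82)), (168, np.int64(97)), (171, np.int64(94)), (174, np.int64(54))] [(378, np.int64(140)), (381, np.int64(140)), (384, np.int64(132)), (387, np.int64(38)), (390, np.int64(6)), (393, np.int64(8)), (396, np.int64(8)), (399, np.int64(16))]
288 [(150, np.int64(8)), (153, np.int64(6)), (156, np.int64(7)), (159, np.int64(8)), (162, np.int64(8)), (165, np.int64(77)), (168, np.int64(96)), (171, np.int64(97)), (174, np.int64(65))] [(378, np.int64(140)), (381, np.int64(140)), (384, np.int64(128)), (387, np.int64(21)), (390, np.int64(8)), (393, np.int64(3)), (396, np.int64(10)), (399, np.int64(5))]
292 [(150, np.int64(6)), (153, np.int64(8)), (156, np.int64(10)), (159, np.int64(7)), (162, np.int64(9)), (165, np.int64(68)), (168, np.int64(97)), (171, np.int64(95)), (174, np.int64(58))] [(378, np.int64(140)), (381, np.int64(140)), (384, np.int64(119)), (387, np.int64(15)), (390, np.int64(7)), (393, np.int64(10)), (396, np.int64(7)), (399, np.int64(8))]
296 [(150, np.int64(8)), (153, np.int64(7)), (156, np.int64(8)), (159, np.int64(8)), (162, np.int64(8)), (165, np.int64(56)), (168, np.int64(94)), (171, np.int64(63)), (174, np.int64(67))] [(378, np.int64(140)), (381, np.int64(141)), (384, np.int64(104)), (387, np.int64(6)), (390, np.int64(9)), (393, np.int64(6)), (396, np.int64(7)), (399, np.int64(6))]
```

```bash
python3 - <<'E'
s=open('h.py').read()
s=s.replace("np.array(p['T_tool_cam']))","TTC)").replace("F=np.diag","TTC=np.array([[1.0,.0003,.0001,-.0002],[.0003,-.9588,-.2842,-.0706],[0,.2842,-.9588,-.1685],[0,0,0,1]])\nF=np.diag",1)
open('h.py','w').write(s)
E
python3 -m handwheel '[{"hand":-1,"tx":-0.1,"ty":0.07,"tz":-1,"rx":0,"ry":0,"rz":0},{"hand":-1,"tx":0,"ty":0,"tz":-1,"rx":0,"ry":0,"rz":0},{"hand":-1,"tx":0,"ty":0,"tz":-0.3,"rx":0,"ry":0,"rz":0},{"hand":-1,"tx":0,"ty":0,"tz":0,"rx":0,"ry":0,"rz":0},{"hand":-1,"tx":0,"ty":0,"tz":0,"rx":0,"ry":0,"rz":0},{"hand":-1,"tx":0,"ty":0,"tz":0,"rx":0,"ry":0,"rz":0}]'
python3 - <<'E'
from h import *
T=np.array([[.8117,-.5841,.0002,.4803],[-.5841,-.8117,.0002,.1381],[.0001,-.0003,-1,.3299],[0,0,0,1.]])
x,res,P=fitvessel([[290.2,88.6],[356.7,154.7],[227,159.1],[292.7,218.6]],T); print(x,np.degrees(x[2]),res.tolist())
im,T=shot('wrist','j_w'); print(T.round(4)); print(r.camera_params('wrist')['T_tool_cam'][:3,3])
E
```

```text
time_s: 8.05
position: [0.5436, -0.1312, 0.0082]
eef_rot: [-0.0, 0.956, -0.292, 0.001]
force: [-0.9, -0.1, -0.8]
opening: 0.0855
[0.50417556 0.1434778  0.19427662] 11.131230569610677 [[-0.25, -0.28], [-0.21, 0.16], [0.35, -0.35], [0.11, 0.47]]
[[ 8.296e-01 -5.583e-01  1.400e-03  5.436e-01]
 [-5.583e-01 -8.296e-01 -0.000e+00 -1.312e-01]
 [ 1.200e-03 -8.000e-04 -1.000e+00  8.200e-03]
 [ 0.000e+00  0.000e+00  0.000e+00  1.000e+00]]
[ 0.00175162 -0.0726283  -0.16853583]
```

View pics/j_w.png

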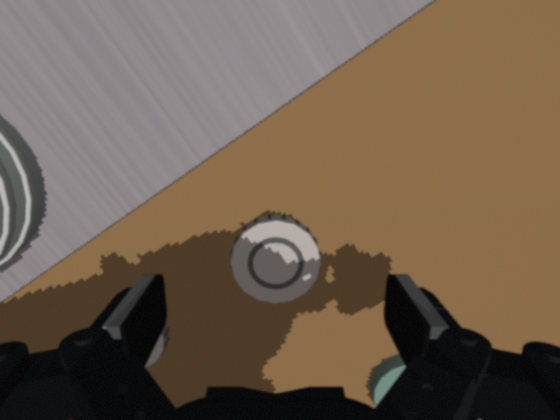

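```bash
python3 -m handwheel '[{"hand":1,"tx":0,"ty":0,"tz":0,"rx":0,"ry":0,"rz":0},{"hand":1,"tx":0,"ty":0,"tz":0,"rx":0,"ry":0,"rz":0},{"hand":1,"tx":0,"ty":0,"tz":0,"rx":0,"ry":0,"rz":0},{"hand":1,"tx":0,"ty":0,"tz":0,"rx":0,"ry":0,"rz":0},{"hand":1,"tx":0,"ty":0,"tz":0,"rx":0,"ry":0,"rz":0},{"hand":1,"tx":0,"ty":0,"tz":0,"rx":0,"ry":0,"rz":0}]'
python3 - <<'E'
from h import *
im,T=shot('wrist','k_w'); print(T.round(4),proj('wrist',[[T[0,3],T[1,3],.0195]],T)); print(r.get_state()['opening'])
E
```

```text
time_s: 8.85
position: [0.5431, -0.1311, 0.0073]
eef_rot: [0.0, 0.956, -0.292, 0.0]
force: [-0.4, -0.4, -0.1]
opening: -0.0001
[[ 8.296e-01 -5.584e-01  1.000e-04  5.431e-01]
 [-5.584e-01 -8.296e-01 -0.000e+00 -1.311e-01]
 [ 1.000e-04 -0.000e+00 -1.000e+00  7.300e-03]
 [ 0.000e+00  0.000e+00  0.000e+00  1.000e+00]] [[275.32155664 262.11804671]]
0.0003224990456091448
```

View pics/k_w.png

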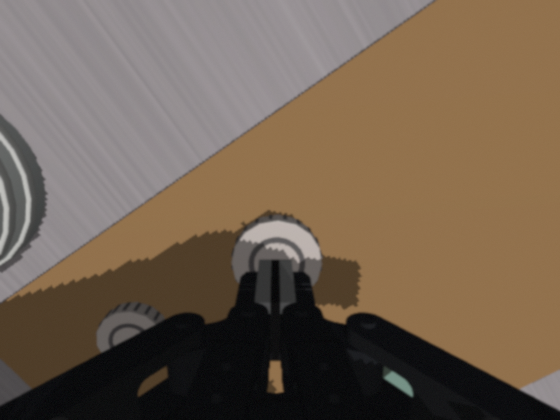

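```bash
python3 - <<'E'
from h import *
im,T=shot('scene','l_s',(100,130,340,330),3.3); print(r.get_state()); print(proj('scene',T[:3,3]),(proj('scene',T[:3,3])-[100,130])*3.3)
E
```

```text
{'time_s': 8.95, 'qpos': array([-0.38463597,  0.44954652,  0.65304122,  1.86941219, -0.33463741,
        0.93364008, -0.16975231]), 'dq': array([-3.54553614e-04,  2.03286017e-03, -5.90674824e-04, -3.02229330e-05,
        8.12043834e-04, -2.24551547e-03,  3.57823513e-04]), 'effort': array([-4.12290074e-04, -5.17845690e+01,  1.10799846e+01, -3.04856372e+01,
        1.37145721e-02,  1.62717199e-03,  4.54651314e-06]), 'position': array([ 0.54307049, -0.13110992,  0.00733739]), 'eef_rot': array([ 2.38509471e-05,  9.56454832e-01, -2.91880373e-01,  4.49876423e-05]), 'force': array([0.38472705, 0.83897992, 0.15101381]), 'torque': array([-0.00548902,  0.04445019, -0.00075605]), 'opening': -2.426778669774987e-05}
[[234.18431628 247.54450916]] [[442.80824373 387.89688024]]
```

View pics/l_s.png

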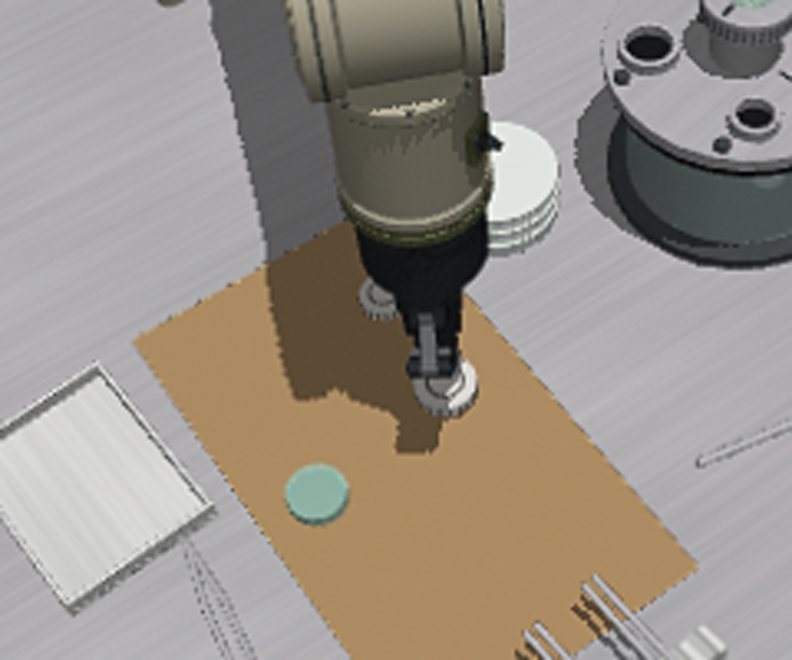

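```bash
python3 -m handwheel '[{"hand":1,"tx":0,"ty":0,"tz":-0.08,"rx":0,"ry":0,"rz":0},{"hand":1,"tx":0,"ty":0,"tz":0,"rx":0,"ry":0,"rz":0}]'; python3 - <<'E'
from h import *
T=tool(); print(T[:3,3],r.get_state()['force'])
for z in (0,-.01,-.02,-.03):
  for y in (-.011,0,.011): print(z,y,proj('wrist',(T@[0,y,z,1])[:3],T).round(0))
E
```

```text
time_s: 9.2
position: [0.5429, -0.131, 0.0051]
eef_rot: [0.0, 0.956, -0.292, -0.0]
force: [-0.1, 0.4, -0.3]
opening: 0.0002
[ 0.54290859 -0.13103392  0.00512802] [-0.0977385   0.37160713 -0.29123143]
0 -0.011 [[275. 231.]]
0 0 [[275. 252.]]
0 0.011 [[275. 272.]]
-0.01 -0.011 [[275. 238.]]
-0.01 0 [[275. 260.]]
-0.01 0.011 [[275. 282.]]
-0.02 -0.011 [[275. 246.]]
-0.02 0 [[275. 270.]]
-0.02 0.011 [[275. 292.]]
-0.03 -0.011 [[275. 255.]]
-0.03 0 [[275. 280.]]
-0.03 0.011 [[275. 304.]]
```

```bash
python3 - <<'E'
from h import *
shot('wrist','m_w',(200,190,350,370),3.3)
shot('scene','m_s',(190,190,270,270),8)
E
```

```text
(no output)
```

View pics/m_w.png

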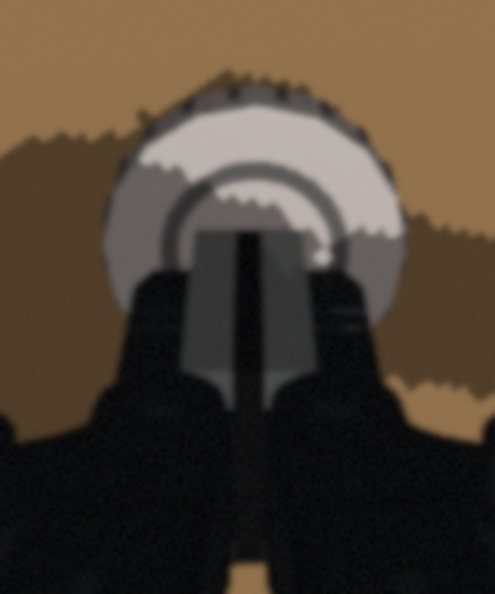

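View pics/m_s.png

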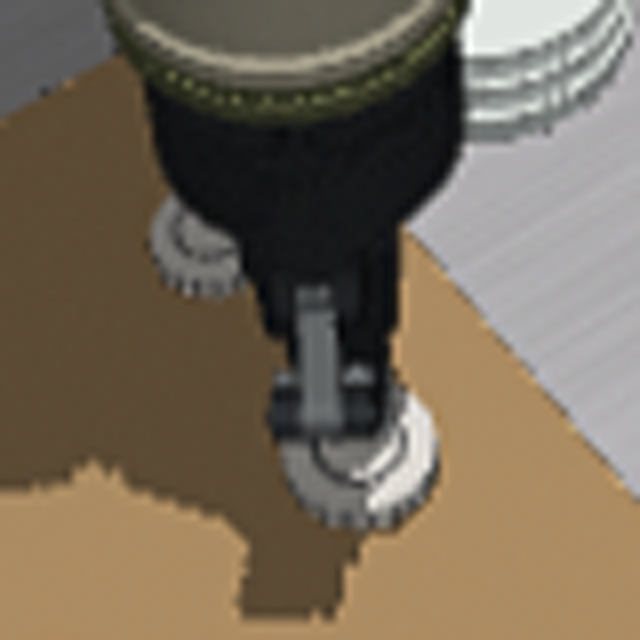

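```bash
python3 -m handwheel '[{"hand":1,"tx":0,"ty":0,"tz":-0.2,"rx":0,"ry":0,"rz":0},{"hand":1,"tx":0,"ty":0,"tz":0,"rx":0,"ry":0,"rz":0}]'; python3 -m handwheel '[{"hand":1,"tx":0,"ty":0,"tz":-0.1,"rx":0,"ry":0,"rz":0},{"hand":1,"tx":0,"ty":0,"tz":0,"rx":0,"ry":0,"rz":0}]'
```

```text
time_s: 9.55
position: [0.5427, -0.131, -0.0002]
eef_rot: [0.0, 0.956, -0.292, -0.0]
force: [-0.1, 0.2, 0.0]
opening: -0.0004
time_s: 9.8
position: [0.5429, -0.1311, -0.0024]
eef_rot: [0.0, 0.956, -0.292, -0.0]
force: [-0.4, 0.4, 0.1]
opening: 0.0001
```

```bash
for i in 1 ; do python3 -m handwheel '[{"hand":1,"tx":0,"ty":0,"tz":-0.12,"rx":0,"ry":0,"rz":0},{"hand":1,"tx":0,"ty":0,"tz":0,"rx":0,"ry":0,"rz":0}]'; done; python3 -m handwheel '[{"hand":1,"tx":0,"ty":0,"tz":-0.12,"rx":0,"ry":0,"rz":0},{"hand":1,"tx":0,"ty":0,"tz":0,"rx":0,"ry":0,"rz":0}]';python3 - <<'E'
from h import *
shot('wrist','n_w',(200,190,350,370),3.3)
E
```

```text
time_s: 10.05
position: [0.5429, -0.1311, -0.0054]
eef_rot: [0.0, 0.956, -0.292, -0.0]
force: [-0.4, -1.5, -0.4]
opening: 0.0004
time_s: 10.3
position: [0.5434, -0.1312, -0.0069]
eef_rot: [-0.0, 0.956, -0.292, 0.0]
force: [-7.0, 0.7, 18.0]
opening: 0.0001
```

View pics/n_w.png

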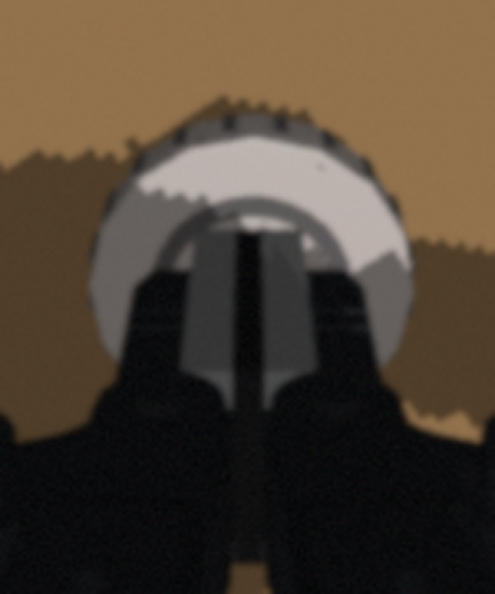

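```bash
python3 - <<'E'
from h import *
T=tool();print(proj('scene',[[.5429,-.131,.031]]),proj('top',[[.5429,-.131,.031]]),proj('top',[[.5463,-.1307,.0195]]),proj('top',[[.5435,-.1313,.0195]]))
print(proj('scene',[[.5463,-.1307,.0195]]),proj('scene',[[.5435,-.1313,.0195]]))
for z in (-.026,-.03):
  for y in (-.011,-.007,0,.011): print(z,y,proj('wrist',(T@[0,y,z,1])[:3],T).round(0))
E
```

```text
[[233.31942865 241.59964017]] [[319.19464301 226.00177176]] [[318.58421561 225.1979547 ]] [[318.84228701 226.33238741]]
[[234.73187819 245.49359064]] [[233.77401837 244.73949905]]
-0.026 -0.011 [[275. 252.]]
-0.026 -0.007 [[275. 260.]]
-0.026 0 [[275. 276.]]
-0.026 0.011 [[275. 299.]]
-0.03 -0.011 [[275. 255.]]
-0.03 -0.007 [[275. 265.]]
-0.03 0 [[275. 280.]]
-0.03 0.011 [[275. 304.]]
```

```bash
python3 -m handwheel '[{"hand":-1,"tx":0,"ty":0,"tz":0.5,"rx":0,"ry":0,"rz":0},{"hand":-1,"tx":0,"ty":0,"tz":0,"rx":0,"ry":0,"rz":0},{"hand":-1,"tx":0,"ty":0,"tz":0,"rx":0,"ry":0,"rz":0},{"hand":-1,"tx":0,"ty":0,"tz":0,"rx":0,"ry":0,"rz":0},{"hand":-1,"tx":0,"ty":0,"tz":0,"rx":0,"ry":0,"rz":0},{"hand":-1,"tx":0,"ty":0,"tz":0,"rx":0,"ry":0,"rz":0}]'; python3 -m handwheel '[{"hand":-1,"tx":0,"ty":0,"tz":-0.5,"rx":0,"ry":0,"rz":0},{"hand":-1,"tx":0,"ty":0,"tz":-0.36,"rx":0,"ry":0,"rz":0},{"hand":-1,"tx":0,"ty":0,"tz":0,"rx":0,"ry":0,"rz":0},{"hand":-1,"tx":0,"ty":0,"tz":0,"rx":0,"ry":0,"rz":0}]'
python3 - <<'E'
from h import *
im,T=shot('wrist','o_w');print(T)
E
```

```text
time_s: 11.1
position: [0.543, -0.1311, 0.0042]
eef_rot: [0.0, 0.956, -0.292, -0.0]
force: [-0.7, 0.9, 0.2]
opening: 0.0851
time_s: 11.6
position: [0.543, -0.1313, -0.0172]
eef_rot: [0.0, 0.956, -0.292, -0.0]
force: [1.1, -0.6, 0.7]
opening: 0.0854
[[ 8.29497017e-01 -5.58511138e-01 -9.30617439e-05  5.43035274e-01]
 [-5.58511145e-01 -8.29496995e-01 -1.93102650e-04 -1.31264323e-01]
 [ 3.06555440e-05  2.12154094e-04 -9.99999977e-01 -1.72004816e-02]
 [ 0.00000000e+00  0.00000000e+00  0.00000000e+00  1.00000000e+00]]
```

View pics/o_w.png

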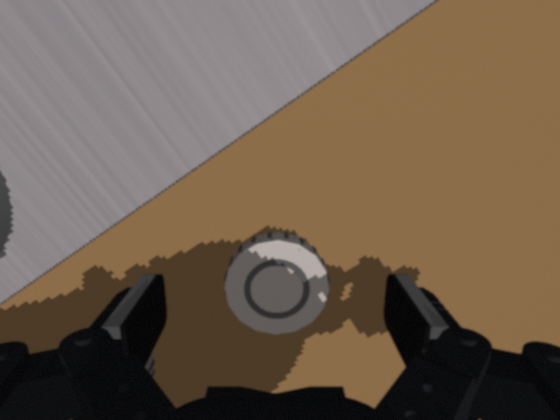

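```bash
python3 -m handwheel '[{"hand":1,"tx":0,"ty":0,"tz":0,"rx":0,"ry":0,"rz":0},{"hand":1,"tx":0,"ty":0,"tz":0,"rx":0,"ry":0,"rz":0},{"hand":1,"tx":0,"ty":0,"tz":0,"rx":0,"ry":0,"rz":0},{"hand":1,"tx":0,"ty":0,"tz":0,"rx":0,"ry":0,"rz":0},{"hand":1,"tx":0,"ty":0,"tz":0,"rx":0,"ry":0,"rz":0}]'
python3 - <<'E'
from h import *
im,T=shot('wrist','p_w',(180,200,370,370),4)
E
```

```text
time_s: 12.28
position: [0.5433, -0.1311, -0.0165]
eef_rot: [-0.0, 0.956, -0.292, 0.0]
force: [-1.7, 1.2, 7.7]
opening: 0.0392
```

View pics/p_w.png

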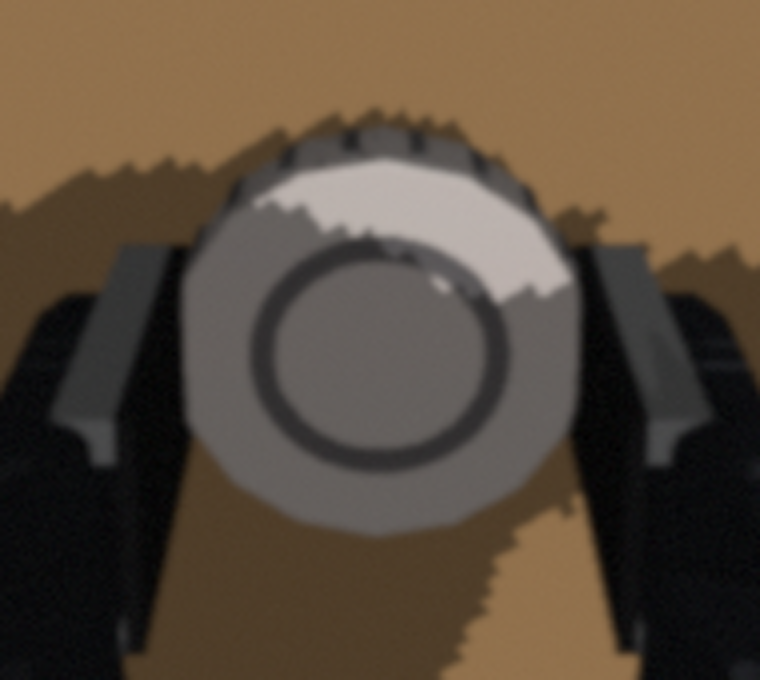

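```bash
python3 -m handwheel '[{"hand":1,"tx":0,"ty":0,"tz":0.4,"rx":0,"ry":0,"rz":0},{"hand":1,"tx":0,"ty":0,"tz":1,"rx":0,"ry":0,"rz":0},{"hand":1,"tx":0,"ty":0,"tz":1,"rx":0,"ry":0,"rz":0},{"hand":1,"tx":0,"ty":0,"tz":1,"rx":0,"ry":0,"rz":0},{"hand":1,"tx":0,"ty":0,"tz":1,"rx":0,"ry":0,"rz":0},{"hand":1,"tx":0,"ty":0,"tz":1,"rx":0,"ry":0,"rz":0},{"hand":1,"tx":0,"ty":0,"tz":1,"rx":0,"ry":0,"rz":0},{"hand":1,"tx":0,"ty":0,"tz":0,"rx":0,"ry":0,"rz":0},{"hand":1,"tx":0,"ty":0,"tz":0,"rx":0,"ry":0,"rz":0}]'
python3 - <<'E'
from h import *
im,T=shot('wrist','q_w');print(T)
E
```

```text
time_s: 13.45
position: [0.5427, -0.131, 0.1423]
eef_rot: [-0.0, 0.956, -0.292, -0.0]
force: [0.1, -0.2, -0.7]
opening: 0.0396
[[ 8.29621376e-01 -5.58326171e-01 -5.10003192e-04  5.42660603e-01]
 [-5.58326158e-01 -8.29621522e-01  1.80810426e-04 -1.30967752e-01]
 [-5.24060817e-04  1.34743928e-04 -9.99999854e-01  1.42319978e-01]
 [ 0.00000000e+00  0.00000000e+00  0.00000000e+00  1.00000000e+00]]
```

View pics/q_w.png

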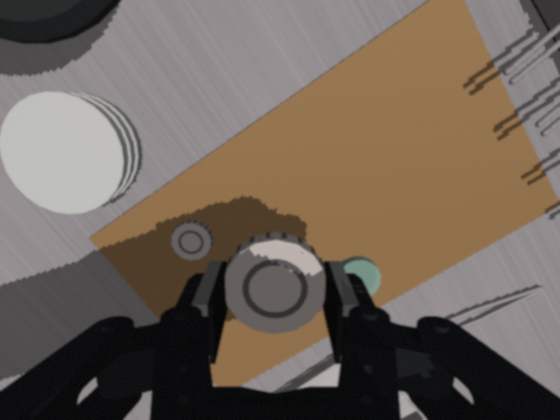

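```bash
python3 - <<'E'
from h import *
T=tool()
P=unproj('wrist',[[275,288]],T[2,3]+.036,T)[0]; t=np.linalg.inv(T)@np.r_[P,1]; print(t)
a=np.radians(225)+.1943; lb=np.array([.5042+.064*np.cos(a),.1435+.064*np.sin(a)]); print(lb, 'delta',(lb-P[:2])/.025)
E
```

```text
[-1.61548902e-04  3.99858615e-04 -3.59996111e-02  1.00000000e+00]
[0.46853452 0.09035893] delta [-2.94526874  8.86004684]
```

```bash
python3 -m handwheel '[{"hand":1,"tx":-0.33,"ty":0.98,"tz":0.1,"rx":0,"ry":0,"rz":0},{"hand":1,"tx":-0.33,"ty":0.98,"tz":0.1,"rx":0,"ry":0,"rz":0},{"hand":1,"tx":-0.33,"ty":0.98,"tz":0.1,"rx":0,"ry":0,"rz":0},{"hand":1,"tx":-0.33,"ty":0.98,"tz":0,"rx":0,"ry":0,"rz":0},{"hand":1,"tx":-0.33,"ty":0.98,"tz":0,"rx":0,"ry":0,"rz":0},{"hand":1,"tx":-0.33,"ty":0.98,"tz":0,"rx":0,"ry":0,"rz":0},{"hand":1,"tx":-0.33,"ty":0.98,"tz":0,"rx":0,"ry":0,"rz":0},{"hand":1,"tx":-0.33,"ty":0.98,"tz":0,"rx":0,"ry":0,"rz":0},{"hand":1,"tx":-0.3,"ty":0.98,"tz":0,"rx":0,"ry":0,"rz":0},{"hand":1,"tx":0,"ty":0,"tz":0,"rx":0,"ry":0,"rz":0},{"hand":1,"tx":0,"ty":0,"tz":0,"rx":0,"ry":0,"rz":0},{"hand":1,"tx":0,"ty":0,"tz":0,"rx":0,"ry":0,"rz":0}]'
python3 - <<'E'
from h import *
im,T=shot('wrist','r_w');print(T)
P=unproj('wrist',[[275,288]],T[2,3]+.036,T)[0];print(P)
shot('scene','r_s',(230,60,430,210),4)
E
```

```text
time_s: 15.0
position: [0.4697, 0.0884, 0.1501]
eef_rot: [0.0, 0.956, -0.293, -0.0]
force: [-0.2, 1.1, -0.4]
opening: 0.0394
[[ 8.28810198e-01 -5.59529816e-01 -2.02836443e-04  4.69677924e-01]
 [-5.59529846e-01 -8.28810077e-01 -4.56264874e-04  8.84417505e-02]
 [ 8.71809128e-05  4.91650024e-04 -9.99999875e-01  1.50125380e-01]
 [ 0.00000000e+00  0.00000000e+00  0.00000000e+00  1.00000000e+00]]
[0.46932161 0.08821247 0.18612538]
```

View pics/r_w.png

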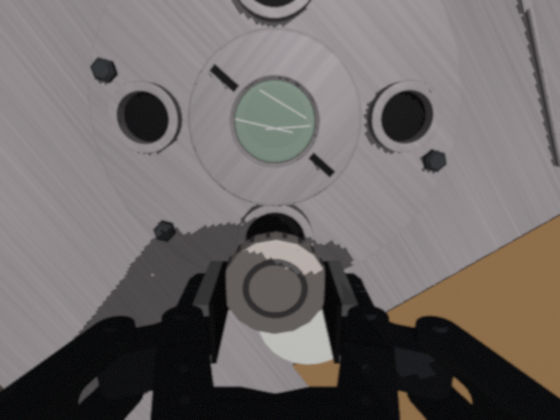

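View pics/r_s.png

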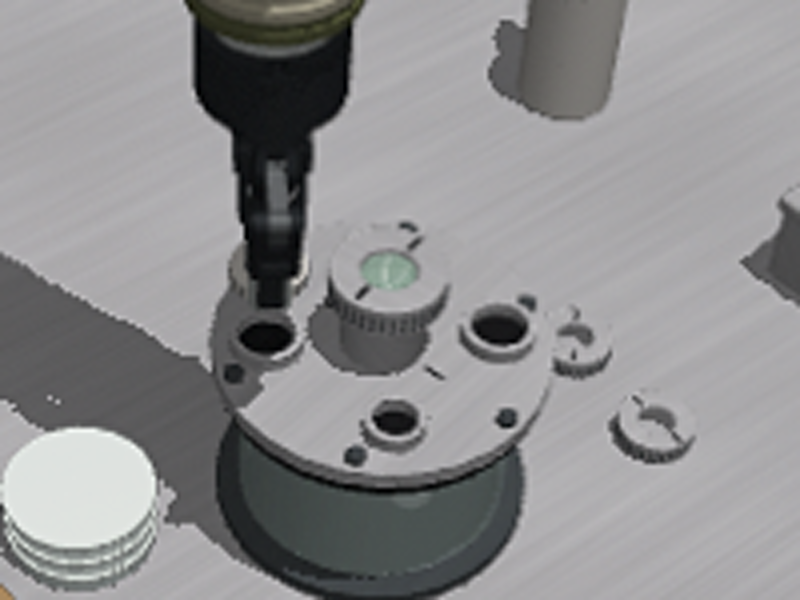

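```bash
python3 - <<'E'
from h import *
im=cv2.imread('pics/r_w.png')
a=cv2.resize(im[65:175,95:195],None,fx=4,fy=4,interpolation=cv2.INTER_CUBIC); b=cv2.resize(im[65:175,355:455],None,fx=4,fy=4,interpolation=cv2.INTER_CUBIC)
cv2.imwrite('pics/s_w.png',np.hstack([a,b]))
E
```

```text
(no output)
```

View pics/s_w.png

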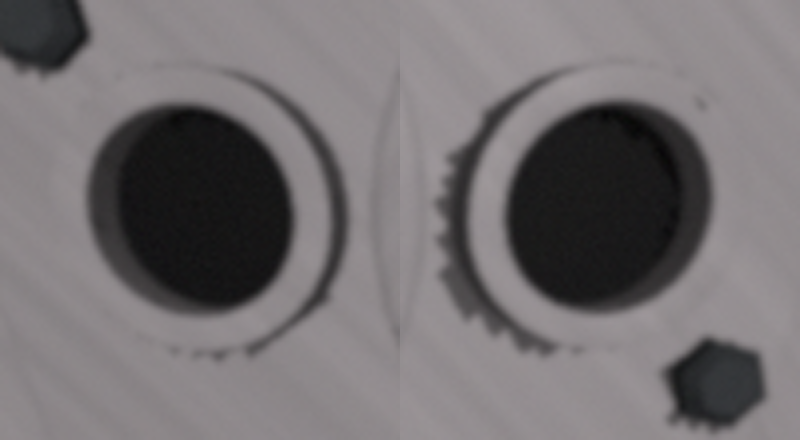

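```bash
python3 - <<'E'
from h import *
T=np.array([[ 8.28810198e-01,-5.59529816e-01,-2.02836443e-04,4.69677924e-01],[-5.59529846e-01,-8.28810077e-01,-4.56264874e-04,8.84417505e-02],[8.71809128e-05,4.91650024e-04,-9.99999875e-01,1.50125380e-01],[0,0,0,1]])
x,res,P=fitvessel([[142.4,116.8],[406.9,116.2]],T,names=('sa','sb')); print(x,np.degrees(x[2]),res,np.linalg.norm(P[0]-P[1]))
print(unproj('wrist',[[274.5,119.5]],.180,T))
a=np.radians(225)+x[2]; print(x[0]+.064*np.cos(a),x[1]+.064*np.sin(a))
for off in (.0706,.0726):pass
E
```

```text
[0.50495179 0.14124558 0.19345921] 11.08439634524517 [[ 0.23 -0.15]
 [-0.23  0.15]] 0.12744590070557354
[[0.50534613 0.14187297 0.18      ]]
0.4692416369568372 0.08813451289710761
```

```bash
python3 - <<'E'
from h import *
T=np.array([[ 8.28810198e-01,-5.59529816e-01,-2.02836443e-04,4.69677924e-01],[-5.59529846e-01,-8.28810077e-01,-4.56264874e-04,8.84417505e-02],[8.71809128e-05,4.91650024e-04,-9.99999875e-01,1.50125380e-01],[0,0,0,1]])
c=np.array([.46924,.08813,.134])
im=cv2.imread('pics/r_w.png')
for rad in (.0205,.016):
  t=np.linspace(0,2*np.pi,120); pts=c+rad*np.c_[np.cos(t),np.sin(t),0*t]
  cv2.polylines(im,[np.round(proj('wrist',pts,T)*8).astype(int)],True,(0,0,255),1,cv2.LINE_AA,3)
cv2.imwrite('pics/t_w.png',cv2.resize(im[180:300,200:350],None,fx=5,fy=5))
E
```

```text
(no output)
```

View pics/t_w.png

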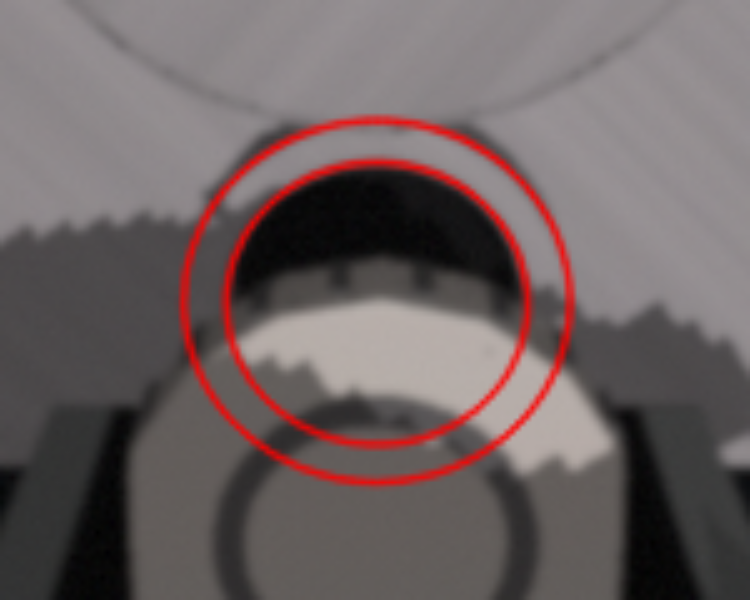

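```bash
python3 -m handwheel '[{"hand":1,"tx":0,"ty":0,"tz":-0.6,"rx":0,"ry":0,"rz":0},{"hand":1,"tx":0,"ty":0,"tz":-0.6,"rx":0,"ry":0,"rz":0},{"hand":1,"tx":0,"ty":0,"tz":0,"rx":0,"ry":0,"rz":0},{"hand":1,"tx":0,"ty":0,"tz":0,"rx":0,"ry":0,"rz":0},{"hand":1,"tx":0,"ty":0,"tz":0,"rx":0,"ry":0,"rz":0}]'
python3 - <<'E'
from h import *
im,T=shot('wrist','u_w');print(T[:3,3],unproj('wrist',[[275,288]],T[2,3]+.036,T)[0])
E
```

```text
time_s: 15.72
position: [0.4698, 0.0895, 0.1207]
eef_rot: [-0.0, 0.956, -0.292, 0.0]
force: [-1.1, -0.4, -0.9]
opening: 0.0389
[0.4698467  0.08949932 0.12069032] [0.46945926 0.08924354 0.15669032]
```

View pics/u_w.png

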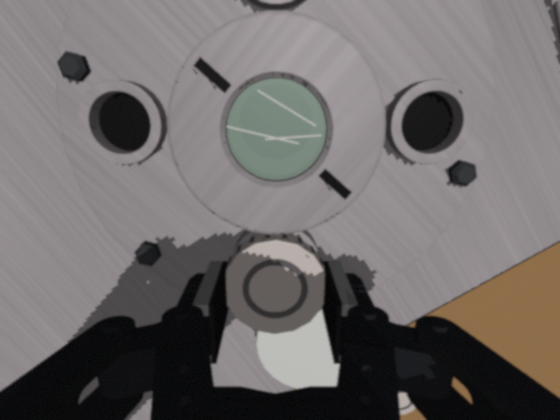

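```bash
python3 - <<'E'
from h import *
im,T=shot('wrist',None); np.save('T.npy',T);im=im[:,:,::-1]
cv2.imwrite('pics/v_w.png',np.hstack([cv2.resize(im[70:170,x:x+100],None,fx=4,fy=4,interpolation=cv2.INTER_CUBIC) for x in (75,380)]))
print(T[:3,3])
E
```

```text
[0.46984765 0.0895059  0.1207008 ]
```

View pics/v_w.png

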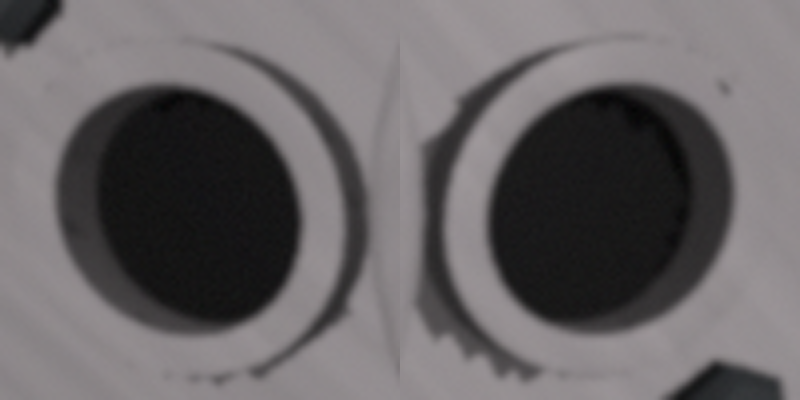

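```bash
python3 - <<'E'
from h import *
T=np.load('T.npy')
x,res,P=fitvessel([[119.5,121.7],[432.5,121.7]],T,names=('sa','sb')); print(x,np.degrees(x[2]),res,np.linalg.norm(P[0]-P[1]))
a=np.radians(225)+x[2]; c=np.array([x[0]+.064*np.cos(a),x[1]+.064*np.sin(a),.134]);print(c)
S=unproj('wrist',[[275,288]],T[2,3]+.036,T)[0]; print(S,'need',c-S)
im=cv2.imread('pics/u_w.png')
for rad in (.0205,.016):
  t=np.linspace(0,2*np.pi,120); pts=c+rad*np.c_[np.cos(t),np.sin(t),0*t]
  cv2.polylines(im,[np.round(proj('wrist',pts,T)*8).astype(int)],True,(0,0,255),1,cv2.LINE_AA,3)
cv2.imwrite('pics/w_w.png',cv2.resize(im[200:320,200:350],None,fx=5,fy=5))
E
```

```text
[0.50500387 0.14126254 0.19267745] 11.039604944540867 [[ 0.29 -0.19]
 [-0.29  0.19]] 0.1273054771262095
[0.46925221 0.08817941 0.134     ]
[0.46945863 0.08924871 0.1567008 ] need [-0.00020642 -0.0010693  -0.0227008 ]
```

View pics/w_w.png

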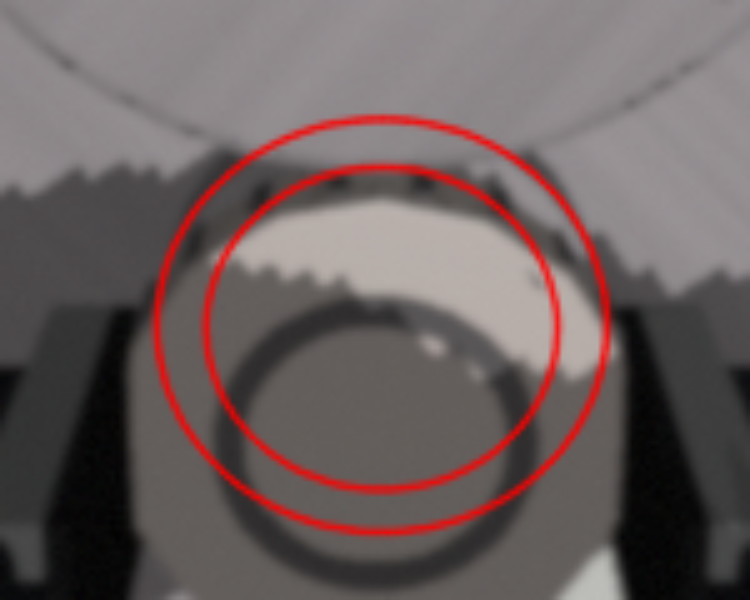

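```bash
python3 -m handwheel '[{"hand":1,"tx":-0.01,"ty":-0.04,"tz":0,"rx":0,"ry":0,"rz":0},{"hand":1,"tx":0,"ty":0,"tz":-0.2,"rx":0,"ry":0,"rz":0},{"hand":1,"tx":0,"ty":0,"tz":0,"rx":0,"ry":0,"rz":0},{"hand":1,"tx":0,"ty":0,"tz":0,"rx":0,"ry":0,"rz":0}]'; python3 -m handwheel '[{"hand":1,"tx":0,"ty":0,"tz":-0.12,"rx":0,"ry":0,"rz":0},{"hand":1,"tx":0,"ty":0,"tz":0,"rx":0,"ry":0,"rz":0}]'
```

```text
time_s: 16.32
position: [0.4693, 0.0884, 0.1153]
eef_rot: [0.0, 0.956, -0.292, -0.0]
force: [0.0, 0.2, -0.6]
opening: 0.0391
time_s: 16.58
position: [0.4691, 0.0884, 0.1121]
eef_rot: [0.0, 0.956, -0.292, -0.0]
force: [-0.1, 0.3, -1.0]
opening: 0.0389
```

```bash
python3 -m handwheel '[{"hand":1,"tx":0,"ty":0,"tz":-0.12,"rx":0,"ry":0,"rz":0},{"hand":1,"tx":0,"ty":0,"tz":0,"rx":0,"ry":0,"rz":0}]'; python3 -m handwheel '[{"hand":1,"tx":0,"ty":0,"tz":-0.08,"rx":0,"ry":0,"rz":0},{"hand":1,"tx":0,"ty":0,"tz":0,"rx":0,"ry":0,"rz":0}]'
```

```text
time_s: 16.82
position: [0.4692, 0.0884, 0.1091]
eef_rot: [0.0, 0.956, -0.292, -0.0]
force: [-0.1, -0.6, -1.5]
opening: 0.0388
time_s: 17.08
position: [0.4695, 0.0884, 0.108]
eef_rot: [-0.0, 0.956, -0.292, 0.0]
force: [-3.8, -1.1, 8.0]
opening: 0.0391
```

```bash
python3 -m handwheel '[{"hand":-1,"tx":0,"ty":0,"tz":0,"rx":0,"ry":0,"rz":0},{"hand":-1,"tx":0,"ty":0,"tz":0,"rx":0,"ry":0,"rz":0},{"hand":-1,"tx":0,"ty":0,"tz":0,"rx":0,"ry":0,"rz":0},{"hand":-1,"tx":0,"ty":0,"tz":0,"rx":0,"ry":0,"rz":0},{"hand":-1,"tx":0,"ty":0,"tz":1,"rx":0,"ry":0,"rz":0},{"hand":-1,"tx":0,"ty":0,"tz":1,"rx":0,"ry":0,"rz":0},{"hand":-1,"tx":0,"ty":0,"tz":1,"rx":0,"ry":0,"rz":0},{"hand":-1,"tx":0,"ty":0,"tz":0,"rx":0,"ry":0,"rz":0},{"hand":-1,"tx":0,"ty":0,"tz":0,"rx":0,"ry":0,"rz":0}]'
python3 - <<'E'
from h import *
im,T=shot('wrist','x_w');print(T[:3,3])
shot('scene','x_s',(230,60,430,210),4)
E
```

```text
time_s: 18.2
position: [0.469, 0.0884, 0.1817]
eef_rot: [0.0, 0.956, -0.292, -0.0]
force: [0.0, -0.3, -0.3]
opening: 0.0854
[0.46897492 0.08837965 0.18166762]
```

View pics/x_w.png

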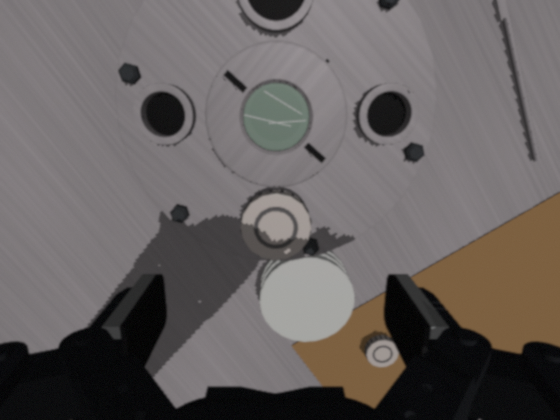

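View pics/x_s.png

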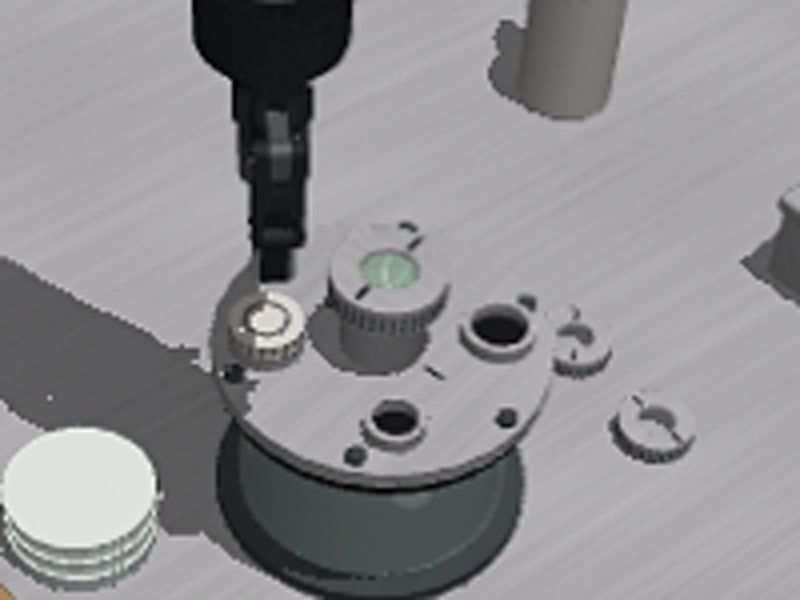

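```bash
python3 -m handwheel '[{"hand":-1,"tx":0,"ty":-0.95,"tz":0,"rx":0,"ry":0,"rz":1},{"hand":-1,"tx":0,"ty":-0.95,"tz":0,"rx":0,"ry":0,"rz":1},{"hand":-1,"tx":0,"ty":-0.95,"tz":0,"rx":0,"ry":0,"rz":1},{"hand":-1,"tx":0,"ty":-0.95,"tz":0,"rx":0,"ry":0,"rz":1},{"hand":-1,"tx":0,"ty":-0.95,"tz":0,"rx":0,"ry":0,"rz":1},{"hand":-1,"tx":0,"ty":-0.95,"tz":0,"rx":0,"ry":0,"rz":1},{"hand":-1,"tx":-0.1,"ty":-0.95,"tz":-0.5,"rx":0,"ry":0,"rz":1},{"hand":-1,"tx":-0.1,"ty":-0.95,"tz":-1,"rx":0,"ry":0,"rz":1},{"hand":-1,"tx":-0.1,"ty":-1,"tz":-1,"rx":0,"ry":0,"rz":1},{"hand":-1,"tx":0,"ty":0,"tz":-1,"rx":0,"ry":0,"rz":0},{"hand":-1,"tx":0,"ty":0,"tz":0,"rx":0,"ry":0,"rz":0},{"hand":-1,"tx":0,"ty":0,"tz":0,"rx":0,"ry":0,"rz":0}]'
python3 -m handwheel '[{"hand":-1,"tx":0,"ty":0,"tz":0,"rx":0,"ry":0,"rz":0},{"hand":-1,"tx":0,"ty":0,"tz":0,"rx":0,"ry":0,"rz":0}]'
python3 - <<'E'
from h import *
im,T=shot('wrist','y_w');print(T,r.get_state()['qpos']); np.save('T.npy',T)
print(proj('wrist',[[.4612,-.1268,.0195]],T))
E
```

```text
time_s: 19.8
position: [0.4621, -0.1265, 0.0954]
eef_rot: [0.0, 0.883, 0.47, 0.0]
force: [0.3, -0.1, 0.0]
opening: 0.0854
time_s: 20.05
position: [0.4623, -0.1264, 0.0955]
eef_rot: [0.0, 0.883, 0.47, 0.001]
force: [0.2, -0.6, -0.0]
opening: 0.0852
[[ 5.58024347e-01  8.29823705e-01  1.20292666e-03  4.62302751e-01]
 [ 8.29823940e-01 -5.58025128e-01  4.29846346e-04 -1.26354184e-01]
 [ 1.02795999e-03  7.58352615e-04 -9.99999184e-01  9.54650799e-02]
 [ 0.00000000e+00  0.00000000e+00  0.00000000e+00  1.00000000e+00]] [-0.59846633  0.11878366  0.82622426  2.00581891 -0.10094179  1.05642225
  1.25269563]
[[273.60549099 207.6994273 ]]
```

View pics/y_w.png

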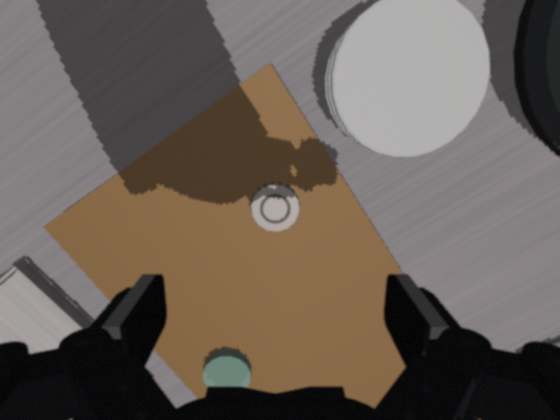

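```bash
python3 - <<'E'
from h import *
T=np.load('T.npy'); P=unproj('wrist',[[275,208.8]],.0195,T)[0]; print(P,(P-T[:3,3])/.025)
E
```

```text
[ 0.46236456 -0.12642384  0.0195    ] [ 2.47240752e-03 -2.78608805e-03 -3.03860319e+00]
```

```bash
python3 -m handwheel '[{"hand":-1,"tx":0,"ty":0,"tz":-1,"rx":0,"ry":0,"rz":0},{"hand":-1,"tx":0,"ty":0,"tz":-1,"rx":0,"ry":0,"rz":0},{"hand":-1,"tx":0,"ty":0,"tz":-1,"rx":0,"ry":0,"rz":0},{"hand":-1,"tx":0,"ty":0,"tz":-1,"rx":0,"ry":0,"rz":0},{"hand":-1,"tx":0,"ty":0,"tz":-0.45,"rx":0,"ry":0,"rz":0},{"hand":-1,"tx":0,"ty":0,"tz":0,"rx":0,"ry":0,"rz":0},{"hand":-1,"tx":0,"ty":0,"tz":0,"rx":0,"ry":0,"rz":0},{"hand":-1,"tx":0,"ty":0,"tz":0,"rx":0,"ry":0,"rz":0}]'
python3 -m handwheel '[{"hand":1,"tx":0,"ty":0,"tz":0,"rx":0,"ry":0,"rz":0},{"hand":1,"tx":0,"ty":0,"tz":0,"rx":0,"ry":0,"rz":0},{"hand":1,"tx":0,"ty":0,"tz":0,"rx":0,"ry":0,"rz":0},{"hand":1,"tx":0,"ty":0,"tz":0,"rx":0,"ry":0,"rz":0},{"hand":1,"tx":0,"ty":0,"tz":0,"rx":0,"ry":0,"rz":0}]'
python3 - <<'E'
from h import *
im,T=shot('wrist','z_w',(180,200,370,370),4);print(T[:3,3])
E
```

```text
time_s: 21.1
position: [0.4625, -0.1266, -0.0156]
eef_rot: [0.0, 0.883, 0.47, 0.001]
force: [0.2, -0.5, -0.6]
opening: 0.0852
time_s: 21.72
position: [0.462, -0.1266, -0.016]
eef_rot: [-0.0, 0.883, 0.47, 0.0]
force: [-2.9, -0.2, 8.5]
opening: 0.0311
[ 0.46195468 -0.12659492 -0.01596623]
```

View pics/z_w.png

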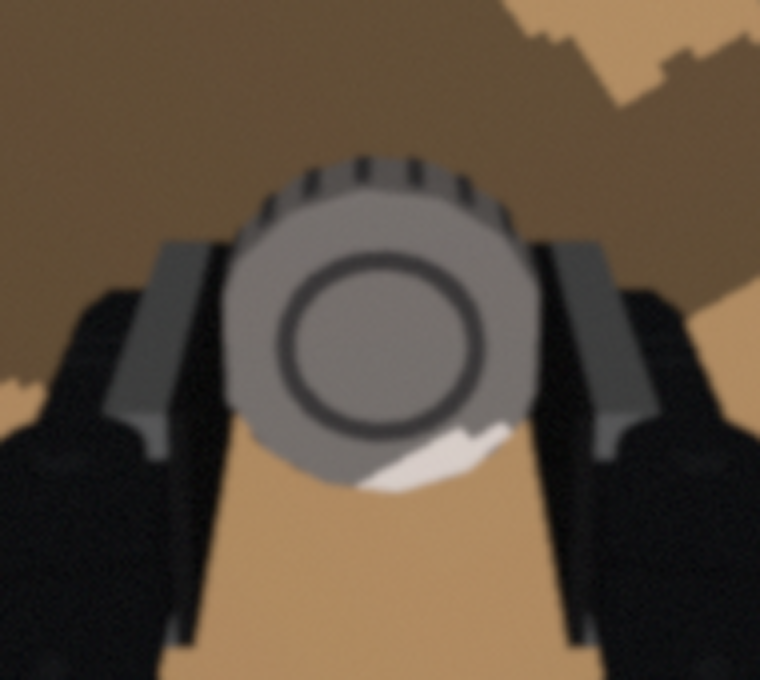

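```bash
python3 - <<'E'
from h import *
T=tool(); S=unproj('wrist',[[275.4,285.9]],T[2,3]+.0355,T)[0]; print(S, (np.array([.5581,.1056])-S[:2])/.025, np.linalg.inv(T)@np.r_[S,1])
E
python3 -m handwheel '[{"hand":1,"tx":0,"ty":0,"tz":0.6,"rx":0,"ry":0,"rz":0},{"hand":1,"tx":0,"ty":0,"tz":1,"rx":0,"ry":0,"rz":0},{"hand":1,"tx":0,"ty":0,"tz":1,"rx":0,"ry":0,"rz":0},{"hand":1,"tx":0,"ty":0,"tz":1,"rx":0,"ry":0,"rz":0},{"hand":1,"tx":0,"ty":0,"tz":1,"rx":0,"ry":0,"rz":0},{"hand":1,"tx":0,"ty":0,"tz":1,"rx":0,"ry":0,"rz":0},{"hand":1,"tx":0,"ty":0,"tz":1,"rx":0,"ry":0,"rz":0},{"hand":1,"tx":0,"ty":0,"tz":0,"rx":0,"ry":0,"rz":0}]'
```

```text
[ 0.46167733 -0.12645797  0.0195191 ] [3.85690685 9.28231881] [ 9.83099214e-06 -3.00704589e-04 -3.54999425e-02  1.00000000e+00]
time_s: 22.78
position: [0.4629, -0.1269, 0.1506]
eef_rot: [0.0, 0.883, 0.47, 0.002]
force: [0.1, -0.0, -0.6]
opening: 0.0306
```

```bash
python3 -m handwheel '[{"hand":1,"tx":0.4,"ty":0.93,"tz":0,"rx":0,"ry":0,"rz":0},{"hand":1,"tx":0.4,"ty":0.93,"tz":0,"rx":0,"ry":0,"rz":0},{"hand":1,"tx":0.4,"ty":0.93,"tz":0,"rx":0,"ry":0,"rz":0},{"hand":1,"tx":0.4,"ty":0.93,"tz":0,"rx":0,"ry":0,"rz":0},{"hand":1,"tx":0.38,"ty":0.93,"tz":0,"rx":0,"ry":0,"rz":0},{"hand":1,"tx":0.38,"ty":0.93,"tz":0,"rx":0,"ry":0,"rz":0},{"hand":1,"tx":0.38,"ty":0.93,"tz":0,"rx":0,"ry":0,"rz":0},{"hand":1,"tx":0.38,"ty":0.93,"tz":0,"rx":0,"ry":0,"rz":0},{"hand":1,"tx":0.38,"ty":0.92,"tz":0,"rx":0,"ry":0,"rz":0},{"hand":1,"tx":0.38,"ty":0.92,"tz":0,"rx":0,"ry":0,"rz":0},{"hand":1,"tx":0,"ty":0,"tz":0,"rx":0,"ry":0,"rz":0},{"hand":1,"tx":0,"ty":0,"tz":0,"rx":0,"ry":0,"rz":0}]'
python3 -m handwheel '[{"hand":1,"tx":0,"ty":0,"tz":-0.6,"rx":0,"ry":0,"rz":0},{"hand":1,"tx":0,"ty":0,"tz":0,"rx":0,"ry":0,"rz":0},{"hand":1,"tx":0,"ty":0,"tz":0,"rx":0,"ry":0,"rz":0},{"hand":1,"tx":0,"ty":0,"tz":0,"rx":0,"ry":0,"rz":0}]'
python3 - <<'E'
from h import *
im,T=shot('wrist','ab_w');np.save('T.npy',T);print(T[:3,3]);im=im[:,:,::-1].copy()
S=unproj('wrist',[[275.4,285.9]],T[2,3]+.0355,T)[0]; print(S)
for a,rad in ((-33.95,.0125),(-33.95,.017),(56.05,.016),(-123.95,.016),(146.05,.0125)):
  a=np.radians(a); c=np.array([.505+.064*np.cos(a),.1413+.064*np.sin(a),.134])
  t=np.linspace(0,2*np.pi,120); pts=c+rad*np.c_[np.cos(t),np.sin(t),0*t]
  cv2.polylines(im,[np.round(proj('wrist',pts,T)*8).astype(int)],True,(0,0,255),1,cv2.LINE_AA,3)
cv2.imwrite('pics/ac_w.png',cv2.resize(im,None,fx=1.4,fy=1.4))
E
```

```text
time_s: 24.28
position: [0.5589, 0.105, 0.1485]
eef_rot: [0.0, 0.883, 0.47, -0.0]
force: [0.6, -1.0, -0.3]
opening: 0.0307
time_s: 24.78
position: [0.559, 0.1053, 0.1338]
eef_rot: [-0.0, 0.883, 0.47, 0.0]
force: [0.4, 0.0, 0.2]
opening: 0.0309
[0.55895146 0.10530345 0.13384272]
[0.55869265 0.10546799 0.16934272]
```

View pics/ac_w.png

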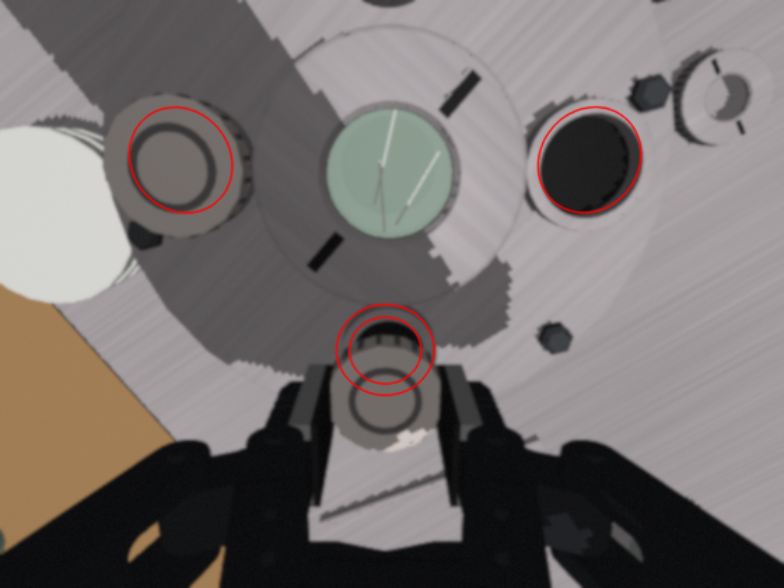

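```bash
python3 - <<'E'
from h import *
im=cv2.imread('pics/ac_w.png'); 
cv2.imwrite('pics/ad_w.png',np.hstack([cv2.resize(im[80:240,510:670],(480,480),interpolation=cv2.INTER_CUBIC),cv2.resize(im[300:420,320:440],(480,480),interpolation=cv2.INTER_CUBIC)])[:, :960][:480])
E
python3 -c "
import cv2;im=cv2.imread('pics/ad_w.png');cv2.imwrite('pics/ad_w.png',cv2.resize(im,(800,400)))"
```

```text
(no output)
```

View pics/ad_w.png

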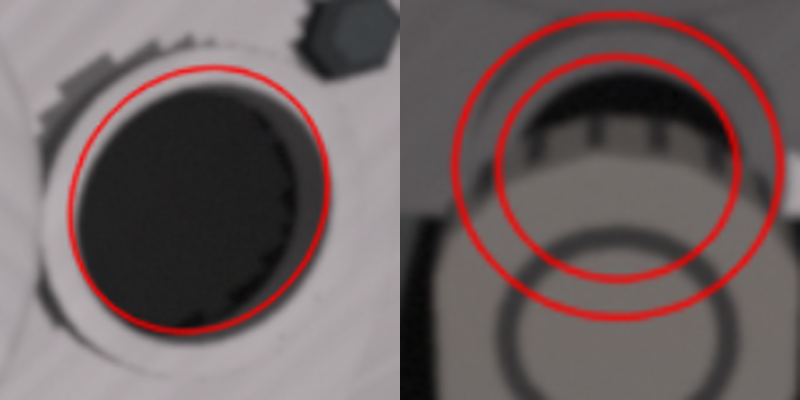

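```bash
python3 - <<'E'
from h import *
T=np.load('T.npy')
im=cv2.imread('pics/ab_w.png')
A=unproj('wrist',[[422.0,117.4]],.134,T)[0]; B=unproj('wrist',[[123.4,119.0]],.144,T)[0]; G=unproj('wrist',[[278.0,123.5]],.180,T)[0]
print(A,B,np.linalg.norm(A-B),(A+B)/2,G, np.degrees(np.arctan2(*(A-B)[1::-1])))
cv2.imwrite('pics/ae_w.png',np.hstack([cv2.resize(im[60:180,60:180],(400,400),interpolation=cv2.INTER_CUBIC),cv2.resize(im[65:185,218:338],(400,400),interpolation=cv2.INTER_CUBIC)]))
E
```

```text
[0.54208925 0.19443354 0.134     ] [0.47109114 0.08865323 0.144     ] 0.12778968689859915 [0.50659019 0.14154338 0.139     ] [0.50649347 0.14159004 0.18      ] 56.13109518377059
```

View pics/ae_w.png

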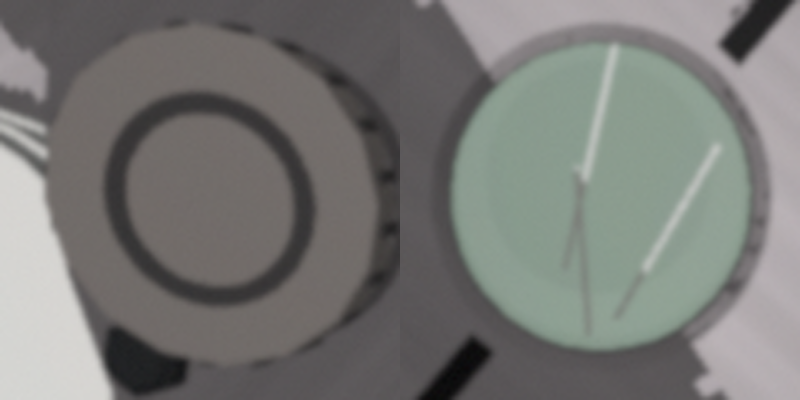

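```bash
python3 -m handwheel '[{"hand":1,"tx":0.04,"ty":0.01,"tz":-0.5,"rx":0,"ry":0,"rz":0},{"hand":1,"tx":0,"ty":0,"tz":0,"rx":0,"ry":0,"rz":0},{"hand":1,"tx":0,"ty":0,"tz":0,"rx":0,"ry":0,"rz":0},{"hand":1,"tx":0,"ty":0,"tz":0,"rx":0,"ry":0,"rz":0}]'; python3 -m handwheel '[{"hand":1,"tx":0,"ty":0,"tz":-0.24,"rx":0,"ry":0,"rz":0},{"hand":1,"tx":0,"ty":0,"tz":0,"rx":0,"ry":0,"rz":0}]'; python3 -m handwheel '[{"hand":1,"tx":0,"ty":0,"tz":-0.12,"rx":0,"ry":0,"rz":0},{"hand":1,"tx":0,"ty":0,"tz":0,"rx":0,"ry":0,"rz":0}]'
```

```text
time_s: 25.32
position: [0.5599, 0.1056, 0.1213]
eef_rot: [0.0, 0.883, 0.47, 0.0]
force: [0.4, 0.1, -0.4]
opening: 0.0308
time_s: 25.58
position: [0.5594, 0.1056, 0.1145]
eef_rot: [-0.0, 0.883, 0.47, -0.0]
force: [0.3, -0.7, -1.3]
opening: 0.0311
time_s: 25.82
position: [0.5597, 0.1056, 0.1119]
eef_rot: [-0.0, 0.883, 0.47, -0.0]
force: [0.1, -0.5, -1.5]
opening: 0.0309
```

```bash
python3 -m handwheel '[{"hand":1,"tx":0,"ty":0,"tz":-0.12,"rx":0,"ry":0,"rz":0},{"hand":1,"tx":0,"ty":0,"tz":0,"rx":0,"ry":0,"rz":0}]'; python3 -m handwheel '[{"hand":1,"tx":0,"ty":0,"tz":-0.08,"rx":0,"ry":0,"rz":0},{"hand":1,"tx":0,"ty":0,"tz":0,"rx":0,"ry":0,"rz":0}]'
```

```text
time_s: 26.08
position: [0.5598, 0.1056, 0.1089]
eef_rot: [-0.0, 0.883, 0.47, -0.0]
force: [-0.1, 0.2, 0.1]
opening: 0.0312
time_s: 26.32
position: [0.5599, 0.1057, 0.1085]
eef_rot: [-0.0, 0.883, 0.47, 0.0]
force: [-8.3, -1.5, 15.9]
opening: 0.0309
```

```bash
sed -i 's/-\.2842,-\.0706\]/-.2842,-.0717]/' h.py; grep -c 0717 h.py; python3 -m handwheel '[{"hand":-1,"tx":0,"ty":0,"tz":0,"rx":0,"ry":0,"rz":0},{"hand":-1,"tx":0,"ty":0,"tz":0,"rx":0,"ry":0,"rz":0},{"hand":-1,"tx":0,"ty":0,"tz":0,"rx":0,"ry":0,"rz":0},{"hand":-1,"tx":0,"ty":0,"tz":0,"rx":0,"ry":0,"rz":0},{"hand":-1,"tx":0,"ty":0,"tz":1,"rx":0,"ry":0,"rz":0},{"hand":-1,"tx":0,"ty":0,"tz":1,"rx":0,"ry":0,"rz":0},{"hand":-1,"tx":0,"ty":0,"tz":1,"rx":0,"ry":0,"rz":0},{"hand":-1,"tx":-0.3,"ty":0.2,"tz":0.5,"rx":0,"ry":0,"rz":-1},{"hand":-1,"tx":-0.3,"ty":0.2,"tz":0,"rx":0,"ry":0,"rz":-1},{"hand":-1,"tx":-0.3,"ty":0.2,"tz":0,"rx":0,"ry":0,"rz":-1}]'; python3 -m handwheel '[{"hand":-1,"tx":-0.3,"ty":0.2,"tz":0,"rx":0,"ry":0,"rz":-1},{"hand":-1,"tx":-0.3,"ty":0.2,"tz":0,"rx":0,"ry":0,"rz":-1},{"hand":-1,"tx":-0.3,"ty":0.2,"tz":0,"rx":0,"ry":0,"rz":-1},{"hand":-1,"tx":-0.3,"ty":0.26,"tz":0,"rx":0,"ry":0,"rz":-1},{"hand":-1,"tx":-0.07,"ty":0,"tz":0,"rx":0,"ry":0,"rz":-1},{"hand":-1,"tx":0,"ty":0,"tz":0,"rx":0,"ry":0,"rz":-1},{"hand":-1,"tx":0,"ty":0,"tz":0,"rx":0,"ry":0,"rz":0},{"hand":-1,"tx":0,"ty":0,"tz":0,"rx":0,"ry":0,"rz":0},{"hand":-1,"tx":0,"ty":0,"tz":0,"rx":0,"ry":0,"rz":0}]'
python3 - <<'E'
from h import *
im,T=shot('wrist','af_w');np.save('T.npy',T);print(T,r.get_state()['qpos'])
E
```

```text
1
time_s: 27.58
position: [0.5371, 0.1208, 0.1947]
eef_rot: [-0.0, 0.975, 0.223, 0.0]
force: [0.8, -0.2, -0.3]
opening: 0.0855
time_s: 28.7
position: [0.5056, 0.1421, 0.1946]
eef_rot: [0.0, 0.957, -0.291, 0.0]
force: [0.0, -0.6, 0.6]
opening: 0.0854
[[ 8.30828048e-01 -5.56529188e-01  1.29215089e-04  5.05612592e-01]
 [-5.56529187e-01 -8.30828058e-01 -4.66729529e-05  1.42119363e-01]
 [ 1.33330382e-04 -3.31347702e-05 -9.99999991e-01  1.94584789e-01]
 [ 0.00000000e+00  0.00000000e+00  0.00000000e+00  1.00000000e+00]] [-1.13162412  0.13355188  0.84724828  1.77537499 -0.10430754  1.27896695
 -0.84957007]
```

View pics/af_w.png

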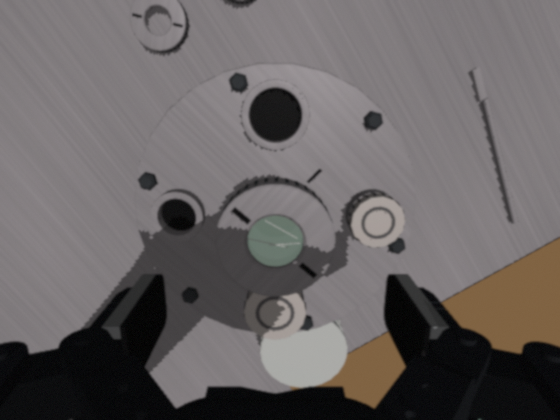

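```bash
python3 - <<'E'
from h import *
T=np.load('T.npy')
im=cv2.imread('pics/af_w.png')
V=np.array([.5057,.1421,0])
for rad,z in ((.015,.180),(.032,.180)):
  t=np.linspace(0,2*np.pi,120); pts=V+[0,0,z]+rad*np.c_[np.cos(t),np.sin(t),0*t]
  cv2.polylines(im,[np.round(proj('wrist',pts,T)*8).astype(int)],True,(0,0,255),1,cv2.LINE_AA,3)
cv2.imwrite('pics/ag_w.png',cv2.resize(im[165:315,200:350],None,fx=4,fy=4,interpolation=cv2.INTER_CUBIC))
E
```

```text
(no output)
```

View pics/ag_w.png

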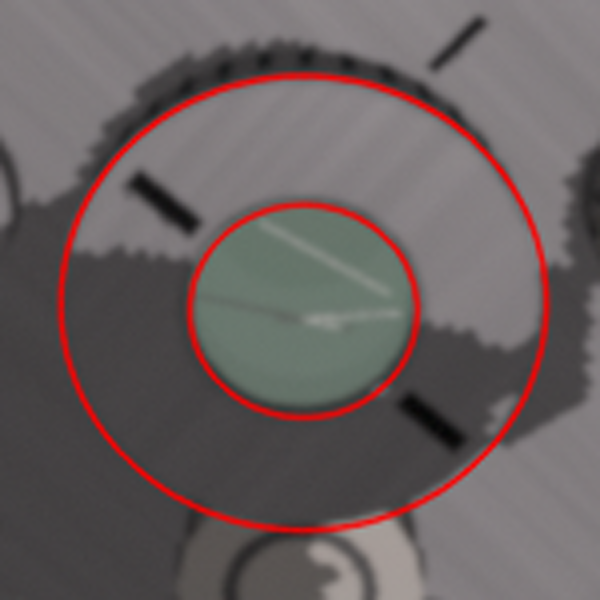

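```bash
python3 -m handwheel '[{"hand":-1,"tx":0,"ty":0,"tz":-1,"rx":0,"ry":0,"rz":0},{"hand":-1,"tx":0,"ty":0,"tz":-1,"rx":0,"ry":0,"rz":0},{"hand":-1,"tx":0,"ty":0,"tz":-0.58,"rx":0,"ry":0,"rz":0},{"hand":-1,"tx":0,"ty":0,"tz":0,"rx":0,"ry":0,"rz":0},{"hand":-1,"tx":0,"ty":0,"tz":0,"rx":0,"ry":0,"rz":0}]';  python3 -m handwheel '[{"hand":1,"tx":0,"ty":0,"tz":0,"rx":0,"ry":0,"rz":0},{"hand":1,"tx":0,"ty":0,"tz":0,"rx":0,"ry":0,"rz":0},{"hand":1,"tx":0,"ty":0,"tz":0,"rx":0,"ry":0,"rz":0},{"hand":1,"tx":0,"ty":0,"tz":0,"rx":0,"ry":0,"rz":0}]'
python3 - <<'E'
from h import *
im,T=shot('wrist','ah_w');print(T[:3,3])
E
```

```text
time_s: 29.38
position: [0.5061, 0.1423, 0.1309]
eef_rot: [-0.0, 0.956, -0.292, 0.0]
force: [-0.3, -0.6, -0.3]
opening: 0.0854
time_s: 29.88
position: [0.506, 0.1424, 0.1314]
eef_rot: [-0.001, 0.956, -0.292, 0.0]
force: [-4.0, -1.7, 10.0]
opening: 0.0627
[0.50604546 0.14242846 0.1314037 ]
```

View pics/ah_w.png

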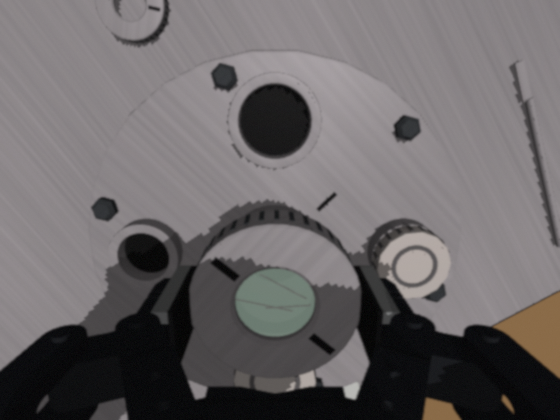

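```bash
python3 -m handwheel '[{"hand":1,"tx":0,"ty":0,"tz":0.016,"rx":0,"ry":0,"rz":1},{"hand":1,"tx":0,"ty":0,"tz":0.016,"rx":0,"ry":0,"rz":1},{"hand":1,"tx":0,"ty":0,"tz":0.016,"rx":0,"ry":0,"rz":1},{"hand":1,"tx":0,"ty":0,"tz":0,"rx":0,"ry":0,"rz":0}]';  python3 -m handwheel '[{"hand":1,"tx":0,"ty":0,"tz":0.016,"rx":0,"ry":0,"rz":1},{"hand":1,"tx":0,"ty":0,"tz":0.016,"rx":0,"ry":0,"rz":1},{"hand":1,"tx":0,"ty":0,"tz":0.016,"rx":0,"ry":0,"rz":1},{"hand":1,"tx":0,"ty":0,"tz":0.016,"rx":0,"ry":0,"rz":1},{"hand":1,"tx":0,"ty":0,"tz":0.016,"rx":0,"ry":0,"rz":1},{"hand":1,"tx":0,"ty":0,"tz":0.016,"rx":0,"ry":0,"rz":1},{"hand":1,"tx":0,"ty":0,"tz":0,"rx":0,"ry":0,"rz":0},{"hand":1,"tx":0,"ty":0,"tz":0,"rx":0,"ry":0,"rz":0}]'
python3 - <<'E'
from h import *
im,T=shot('wrist','ai_w');print(T,r.get_state()['torque'])
E
```

```text
time_s: 30.42
position: [0.506, 0.1423, 0.132]
eef_rot: [-0.0, 0.999, -0.035, 0.0]
force: [-0.3, 0.1, 4.2]
opening: 0.0624
time_s: 31.42
position: [0.5065, 0.1426, 0.1348]
eef_rot: [-0.0, 0.884, 0.468, 0.001]
force: [-1.3, 0.9, 8.1]
opening: 0.0623
[[ 5.62184743e-01  8.27009080e-01  2.07282030e-03  5.06508123e-01]
 [ 8.27008696e-01 -5.62187680e-01  1.27589969e-03  1.42582153e-01]
 [ 2.22049467e-03  9.96949077e-04 -9.99997038e-01  1.34833767e-01]
 [ 0.00000000e+00  0.00000000e+00  0.00000000e+00  1.00000000e+00]] [0.02908838 0.07382575 0.12588144]
```

View pics/ai_w.png

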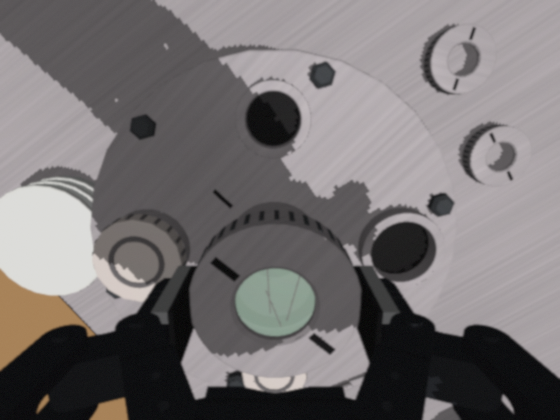

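```bash
python3 -m handwheel '[{"hand":1,"tx":0,"ty":0,"tz":0.2,"rx":0,"ry":0,"rz":0},{"hand":1,"tx":0,"ty":0,"tz":0,"rx":0,"ry":0,"rz":0}]';python3 -m handwheel '[{"hand":1,"tx":0,"ty":0,"tz":0.4,"rx":0,"ry":0,"rz":0},{"hand":1,"tx":0,"ty":0,"tz":0,"rx":0,"ry":0,"rz":0}]'
```

```text
time_s: 31.72
position: [0.5056, 0.1421, 0.1389]
eef_rot: [-0.0, 0.883, 0.469, 0.0]
force: [0.3, 0.4, -1.6]
opening: 0.0625
time_s: 31.98
position: [0.506, 0.1423, 0.1495]
eef_rot: [-0.0, 0.883, 0.47, 0.001]
force: [0.3, 0.8, -1.1]
opening: 0.0619
```

```bash
python3 -m handwheel '[{"hand":1,"tx":0,"ty":0,"tz":1,"rx":0,"ry":0,"rz":0},{"hand":1,"tx":0.4,"ty":-0.99,"tz":0,"rx":0,"ry":0,"rz":0},{"hand":1,"tx":0.4,"ty":-0.99,"tz":0,"rx":0,"ry":0,"rz":0},{"hand":1,"tx":0.4,"ty":-0.99,"tz":0,"rx":0,"ry":0,"rz":0},{"hand":1,"tx":0.4,"ty":-0.99,"tz":0,"rx":0,"ry":0,"rz":0},{"hand":1,"tx":0.4,"ty":-0.99,"tz":0,"rx":0,"ry":0,"rz":0},{"hand":1,"tx":0.4,"ty":-0.99,"tz":0,"rx":0,"ry":0,"rz":0},{"hand":1,"tx":0.4,"ty":-0.99,"tz":-0.8,"rx":0,"ry":0,"rz":0},{"hand":1,"tx":0.4,"ty":-0.99,"tz":-1,"rx":0,"ry":0,"rz":0},{"hand":1,"tx":0.4,"ty":-0.99,"tz":-1,"rx":0,"ry":0,"rz":0},{"hand":1,"tx":0.4,"ty":-0.99,"tz":-1,"rx":0,"ry":0,"rz":0},{"hand":1,"tx":0.4,"ty":-0.99,"tz":-1,"rx":0,"ry":0,"rz":0}]'; python3 -m handwheel '[{"hand":1,"tx":0,"ty":0,"tz":-1,"rx":0,"ry":0,"rz":0},{"hand":1,"tx":0,"ty":0,"tz":0,"rx":0,"ry":0,"rz":0},{"hand":1,"tx":0,"ty":0,"tz":0,"rx":0,"ry":0,"rz":0},{"hand":1,"tx":0,"ty":0,"tz":0,"rx":0,"ry":0,"rz":0}]'
python3 - <<'E'
from h import *
im,T=shot('wrist','aj_w');print(T,r.get_state()['qpos'])
shot('scene','aj_s',(130,130,340,290),3.8)
E
```

```text
time_s: 33.48
position: [0.6158, -0.1307, 0.0526]
eef_rot: [-0.0, 0.883, 0.47, -0.0]
force: [0.3, 0.2, -0.6]
opening: 0.0623
time_s: 33.98
position: [0.6164, -0.1297, 0.03]
eef_rot: [0.0, 0.883, 0.47, 0.001]
force: [-0.0, 0.9, -1.2]
opening: 0.0624
[[ 5.57793857e-01  8.29977171e-01  1.97731119e-03  6.16406572e-01]
 [ 8.29978498e-01 -5.57795333e-01  2.45401972e-04 -1.29702395e-01]
 [ 1.30661298e-03  1.50424205e-03 -9.99998015e-01  3.00122945e-02]
 [ 0.00000000e+00  0.00000000e+00  0.00000000e+00  1.00000000e+00]] [-0.38084447  0.57485633  0.68622091  1.66355552 -0.4092322   1.04967477
  1.41244532]
```

View pics/aj_w.png

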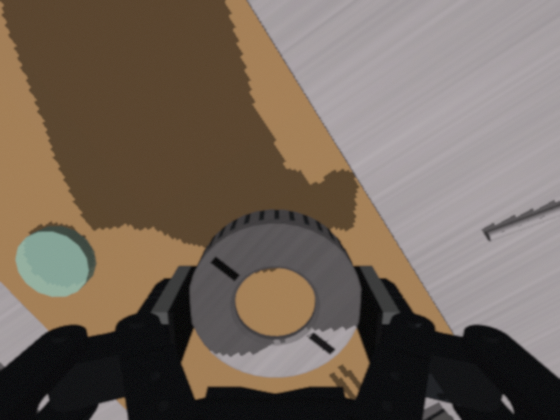

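View pics/aj_s.png

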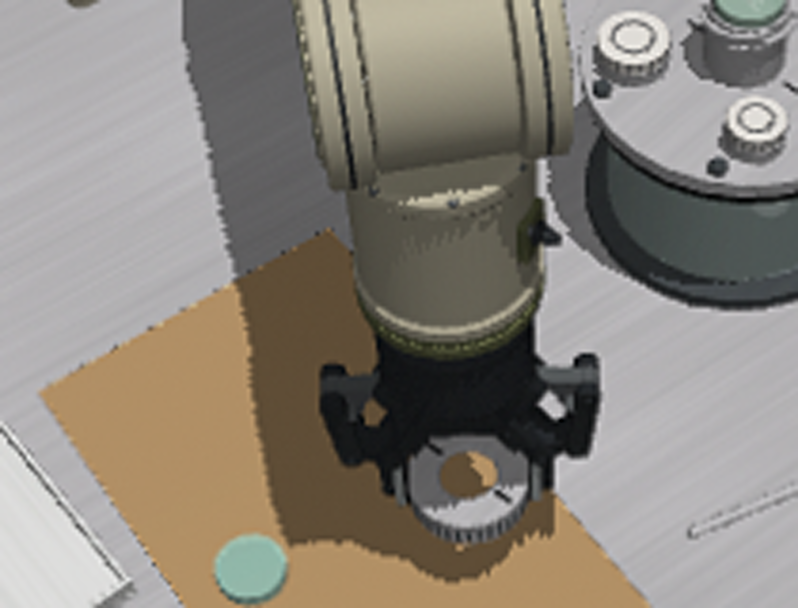

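```bash
python3 -m handwheel '[{"hand":1,"tx":0,"ty":0,"tz":-1,"rx":0,"ry":0,"rz":0},{"hand":1,"tx":0,"ty":0,"tz":-0.9,"rx":0,"ry":0,"rz":0},{"hand":1,"tx":0,"ty":0,"tz":0,"rx":0,"ry":0,"rz":0},{"hand":1,"tx":0,"ty":0,"tz":0,"rx":0,"ry":0,"rz":0}]'; python3 -m handwheel '[{"hand":1,"tx":0,"ty":0,"tz":-0.26,"rx":0,"ry":0,"rz":0},{"hand":1,"tx":0,"ty":0,"tz":0,"rx":0,"ry":0,"rz":0}]'
```

```text
time_s: 34.58
position: [0.6159, -0.1304, -0.0182]
eef_rot: [0.0, 0.883, 0.47, 0.0]
force: [0.3, 0.2, -1.1]
opening: 0.0622
time_s: 34.83
position: [0.6155, -0.13, -0.0255]
eef_rot: [-0.0, 0.883, 0.47, -0.0]
force: [-0.4, 0.7, -0.8]
opening: 0.0622
```

```bash
python3 -m handwheel '[{"hand":1,"tx":0,"ty":0,"tz":-0.08,"rx":0,"ry":0,"rz":0},{"hand":1,"tx":0,"ty":0,"tz":0,"rx":0,"ry":0,"rz":0}]'
```

```text
time_s: 35.08
position: [0.6158, -0.1302, -0.0269]
eef_rot: [0.0, 0.883, 0.47, 0.0]
force: [-1.3, 0.9, 3.3]
opening: 0.062
```

```bash
python3 -m handwheel '[{"hand":-1,"tx":0,"ty":0,"tz":0,"rx":0,"ry":0,"rz":0},{"hand":-1,"tx":0,"ty":0,"tz":0,"rx":0,"ry":0,"rz":0},{"hand":-1,"tx":0,"ty":0,"tz":0,"rx":0,"ry":0,"rz":0},{"hand":-1,"tx":0,"ty":0,"tz":1,"rx":0,"ry":0,"rz":0},{"hand":-1,"tx":0,"ty":0,"tz":1,"rx":0,"ry":0,"rz":0},{"hand":-1,"tx":0,"ty":0,"tz":1,"rx":0,"ry":0,"rz":0},{"hand":-1,"tx":0,"ty":0,"tz":1,"rx":0,"ry":0,"rz":0},{"hand":-1,"tx":0,"ty":0,"tz":1,"rx":0,"ry":0,"rz":0},{"hand":-1,"tx":0,"ty":0,"tz":1,"rx":0,"ry":0,"rz":0},{"hand":-1,"tx":-0.4,"ty":1,"tz":1,"rx":0,"ry":0,"rz":0},{"hand":-1,"tx":-0.4,"ty":1,"tz":1,"rx":0,"ry":0,"rz":0},{"hand":-1,"tx":-0.4,"ty":1,"tz":0,"rx":0,"ry":0,"rz":0}]'; python3 -m handwheel '[{"hand":-1,"tx":-0.4,"ty":1,"tz":0,"rx":0,"ry":0,"rz":0},{"hand":-1,"tx":-0.4,"ty":1,"tz":0,"rx":0,"ry":0,"rz":0},{"hand":-1,"tx":-0.4,"ty":1,"tz":0,"rx":0,"ry":0,"rz":0},{"hand":-1,"tx":-0.4,"ty":1,"tz":0,"rx":0,"ry":0,"rz":0},{"hand":-1,"tx":-0.4,"ty":1,"tz":0,"rx":0,"ry":0,"rz":0},{"hand":-1,"tx":-0.4,"ty":1,"tz":0,"rx":0,"ry":0,"rz":0},{"hand":-1,"tx":-0.4,"ty":1,"tz":0,"rx":0,"ry":0,"rz":0},{"hand":-1,"tx":-0.4,"ty":0.9,"tz":0,"rx":0,"ry":0,"rz":0},{"hand":-1,"tx":0,"ty":0,"tz":0,"rx":0,"ry":0,"rz":0},{"hand":-1,"tx":0,"ty":0,"tz":0,"rx":0,"ry":0,"rz":0},{"hand":-1,"tx":0,"ty":0,"tz":0,"rx":0,"ry":0,"rz":0}]'
python3 - <<'E'
from h import *
im,T=shot('wrist',None);np.save('T.npy',T);print(T,r.get_state()['qpos']);im=im[:,:,::-1].copy()
V=np.array([.5057,.1421,0])
for rad,z in ((.020,.176),(.024,.171)):
  t=np.linspace(0,2*np.pi,120); pts=V+[0,0,z]+rad*np.c_[np.cos(t),np.sin(t),0*t]
  cv2.polylines(im,[np.round(proj('wrist',pts,T)*8).astype(int)],True,(0,0,255),1,cv2.LINE_AA,3)
cv2.imwrite('pics/ak_w.png',im)
E
```

```text
time_s: 36.58
position: [0.5863, -0.0547, 0.1747]
eef_rot: [0.001, 0.883, 0.47, 0.002]
force: [0.3, 0.7, -0.1]
opening: 0.0848
time_s: 37.95
position: [0.506, 0.1413, 0.1727]
eef_rot: [0.0, 0.883, 0.469, 0.0]
force: [0.3, 0.2, -0.4]
opening: 0.0857
[[ 5.59722362e-01  8.28680164e-01  2.50561414e-04  5.05955076e-01]
 [ 8.28680200e-01 -5.59722357e-01 -9.47461987e-05  1.41331977e-01]
 [ 6.17305298e-05  2.60666849e-04 -9.99999964e-01  1.72745062e-01]
 [ 0.00000000e+00  0.00000000e+00  0.00000000e+00  1.00000000e+00]] [-0.9655282   0.14000589  0.66605511  1.7989056  -0.09135128  1.23350674
  0.70291637]
```

View pics/ak_w.png

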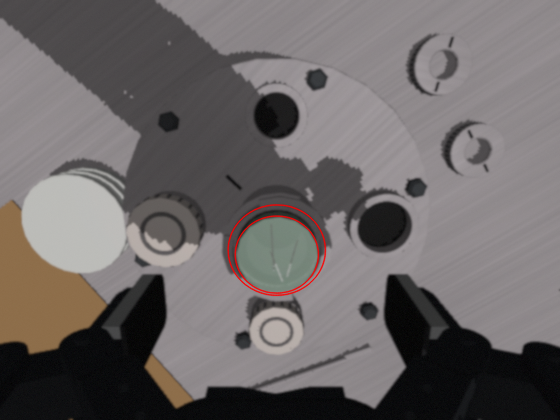

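```bash
python3 -m handwheel '[{"hand":-1,"tx":0,"ty":0.03,"tz":-0.6,"rx":0,"ry":0,"rz":0},{"hand":-1,"tx":0,"ty":0,"tz":-0.48,"rx":0,"ry":0,"rz":0},{"hand":-1,"tx":0,"ty":0,"tz":0,"rx":0,"ry":0,"rz":0},{"hand":-1,"tx":0,"ty":0,"tz":0,"rx":0,"ry":0,"rz":0}]'; python3 -m handwheel '[{"hand":1,"tx":0,"ty":0,"tz":0,"rx":0,"ry":0,"rz":0},{"hand":1,"tx":0,"ty":0,"tz":0,"rx":0,"ry":0,"rz":0},{"hand":1,"tx":0,"ty":0,"tz":0,"rx":0,"ry":0,"rz":0},{"hand":1,"tx":0,"ty":0,"tz":0,"rx":0,"ry":0,"rz":0},{"hand":1,"tx":0,"ty":0,"tz":0,"rx":0,"ry":0,"rz":0}]'
python3 - <<'E'
from h import *
im,T=shot('wrist','al_w',(180,200,370,370),4);print(T[:3,3])
E
```

```text
time_s: 38.5
position: [0.5056, 0.1431, 0.1457]
eef_rot: [0.0, 0.883, 0.47, -0.0]
force: [0.3, 0.9, -0.1]
opening: 0.0853
time_s: 39.12
position: [0.5058, 0.1433, 0.1466]
eef_rot: [-0.0, 0.883, 0.47, 0.0]
force: [-2.6, -1.3, 7.5]
opening: 0.0352
[0.50584769 0.14332653 0.14655103]
```

View pics/al_w.png

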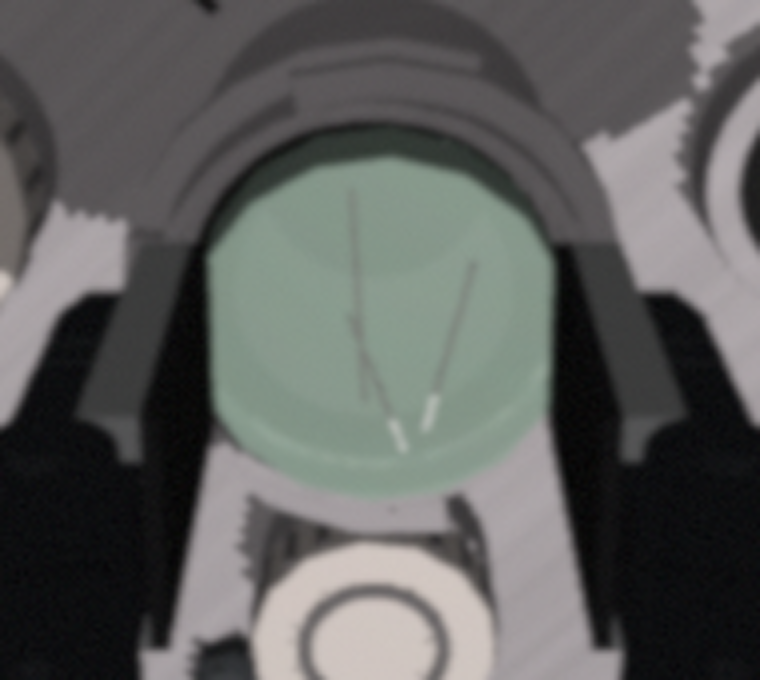

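```bash
python3 -m handwheel '[{"hand":1,"tx":0,"ty":0,"tz":0.3,"rx":0,"ry":0,"rz":0},{"hand":1,"tx":0,"ty":0,"tz":0.3,"rx":0,"ry":0,"rz":0},{"hand":1,"tx":0,"ty":0,"tz":0.4,"rx":0,"ry":0,"rz":0},{"hand":1,"tx":0,"ty":0,"tz":0,"rx":0,"ry":0,"rz":0}]'
python3 - <<'E'
from h import *
im,T=shot('wrist','am_w',(180,200,370,370),4);print(T[:3,3])
shot('scene','am_s',(270,70,390,170),6)
E
```

```text
time_s: 39.67
position: [0.5061, 0.1434, 0.1717]
eef_rot: [-0.0, 0.883, 0.47, 0.001]
force: [-0.5, 0.8, -0.5]
opening: 0.0354
[0.50611553 0.14335043 0.17166855]
```

View pics/am_w.png

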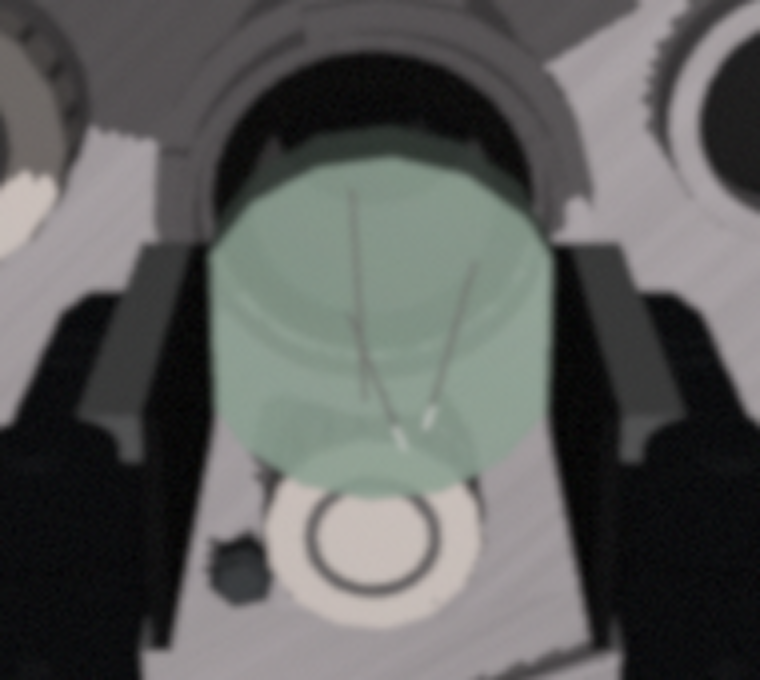

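View pics/am_s.png

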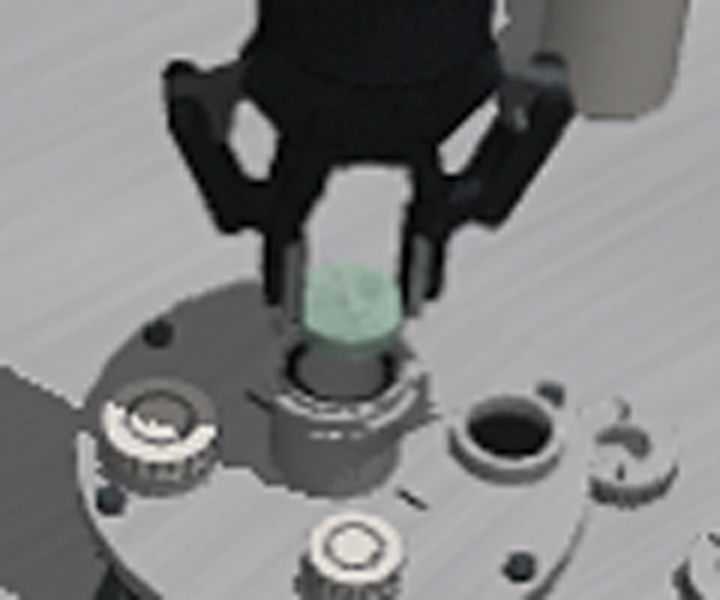

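```bash
python3 - <<'E'
from h import *
print(unproj('top',[[410.7,260]],.01))
E
python3 -m handwheel '[{"hand":1,"tx":0,"ty":0,"tz":0.4,"rx":0,"ry":0,"rz":0},{"hand":1,"tx":-0.08,"ty":-1,"tz":0,"rx":0,"ry":0,"rz":0},{"hand":1,"tx":-0.08,"ty":-1,"tz":0,"rx":0,"ry":0,"rz":0},{"hand":1,"tx":-0.08,"ty":-1,"tz":0,"rx":0,"ry":0,"rz":0},{"hand":1,"tx":-0.08,"ty":-1,"tz":0,"rx":0,"ry":0,"rz":0},{"hand":1,"tx":-0.08,"ty":-1,"tz":0,"rx":0,"ry":0,"rz":0},{"hand":1,"tx":-0.08,"ty":-1,"tz":0,"rx":0,"ry":0,"rz":0},{"hand":1,"tx":-0.08,"ty":-1,"tz":0,"rx":0,"ry":0,"rz":0},{"hand":1,"tx":-0.08,"ty":-1,"tz":0,"rx":0,"ry":0,"rz":0},{"hand":1,"tx":-0.08,"ty":-1,"tz":0,"rx":0,"ry":0,"rz":0},{"hand":1,"tx":-0.08,"ty":-1,"tz":0,"rx":0,"ry":0,"rz":0},{"hand":1,"tx":-0.08,"ty":-1,"tz":0,"rx":0,"ry":0,"rz":0}]'
python3 -m handwheel '[{"hand":1,"tx":-0.08,"ty":-1,"tz":0,"rx":0,"ry":0,"rz":0},{"hand":1,"tx":-0.08,"ty":-1,"tz":0,"rx":0,"ry":0,"rz":0},{"hand":1,"tx":-0.08,"ty":-1,"tz":0,"rx":0,"ry":0,"rz":0},{"hand":1,"tx":-0.08,"ty":-1,"tz":-0.4,"rx":0,"ry":0,"rz":0},{"hand":1,"tx":-0.08,"ty":-1,"tz":-1,"rx":0,"ry":0,"rz":0},{"hand":1,"tx":-0.08,"ty":-1,"tz":-1,"rx":0,"ry":0,"rz":0},{"hand":1,"tx":-0.08,"ty":-1,"tz":-1,"rx":0,"ry":0,"rz":0},{"hand":1,"tx":-0.08,"ty":-1,"tz":-1,"rx":0,"ry":0,"rz":0},{"hand":1,"tx":-0.08,"ty":-1,"tz":0,"rx":0,"ry":0,"rz":0},{"hand":1,"tx":0,"ty":0,"tz":0,"rx":0,"ry":0,"rz":0},{"hand":1,"tx":0,"ty":0,"tz":0,"rx":0,"ry":0,"rz":0}]'
python3 - <<'E'
from h import *
im,T=shot('wrist','an_w');print(T[:3,3])
E
```

```text
[[ 0.46236865 -0.35688399  0.01      ]]
time_s: 41.28
position: [0.4825, -0.1341, 0.1806]
eef_rot: [-0.0, 0.883, 0.469, 0.0]
force: [0.6, -0.2, -0.3]
opening: 0.0349
time_s: 42.65
position: [0.465, -0.3569, 0.0709]
eef_rot: [-0.0, 0.883, 0.47, 0.0]
force: [-0.4, -0.1, -0.4]
opening: 0.0348
[ 0.46504643 -0.35689795  0.07086632]
```

View pics/an_w.png

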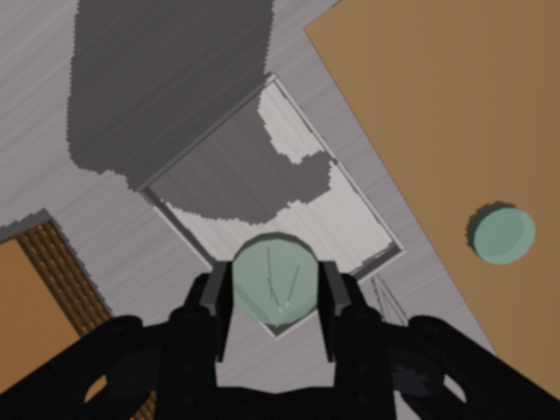

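```bash
python3 - <<'E'
from h import *
T=tool(); P=unproj('wrist',[[145,190],[275,76],[402,247],[275,336]],.016,T); print(P.round(3),P.mean(0))
E
```

```text
[[ 0.405 -0.412  0.016]
 [ 0.395 -0.309  0.016]
 [ 0.527 -0.299  0.016]
 [ 0.536 -0.404  0.016]] [ 0.4654829  -0.35593043  0.016     ]
```

```bash
python3 -m handwheel '[{"hand":1,"tx":0,"ty":0,"tz":-1,"rx":0,"ry":0,"rz":0},{"hand":1,"tx":0,"ty":0,"tz":-1,"rx":0,"ry":0,"rz":0},{"hand":1,"tx":0,"ty":0,"tz":-1,"rx":0,"ry":0,"rz":0},{"hand":1,"tx":0,"ty":0,"tz":-0.35,"rx":0,"ry":0,"rz":0},{"hand":1,"tx":0,"ty":0,"tz":0,"rx":0,"ry":0,"rz":0},{"hand":1,"tx":0,"ty":0,"tz":0,"rx":0,"ry":0,"rz":0}]'; python3 -m handwheel '[{"hand":1,"tx":0,"ty":0,"tz":-0.1,"rx":0,"ry":0,"rz":0},{"hand":1,"tx":0,"ty":0,"tz":0,"rx":0,"ry":0,"rz":0}]'
```

```text
time_s: 43.45
position: [0.4662, -0.3571, -0.012]
eef_rot: [0.001, 0.883, 0.47, 0.0]
force: [0.3, 0.7, -0.7]
opening: 0.035
time_s: 43.7
position: [0.4657, -0.3568, -0.0154]
eef_rot: [0.0, 0.883, 0.47, 0.0]
force: [0.8, 0.6, 0.1]
opening: 0.0351
```

```bash
python3 -m handwheel '[{"hand":-0.3,"tx":0,"ty":0,"tz":0,"rx":0,"ry":0,"rz":0},{"hand":-0.3,"tx":0,"ty":0,"tz":0,"rx":0,"ry":0,"rz":0},{"hand":-0.3,"tx":0,"ty":0,"tz":0,"rx":0,"ry":0,"rz":0},{"hand":-0.3,"tx":0,"ty":0,"tz":1,"rx":0,"ry":0,"rz":0},{"hand":-0.3,"tx":0,"ty":0,"tz":1,"rx":0,"ry":0,"rz":0},{"hand":-1,"tx":0.5,"ty":0.6,"tz":1,"rx":0,"ry":0,"rz":0},{"hand":-1,"tx":0.7,"ty":0.8,"tz":1,"rx":0,"ry":0,"rz":0},{"hand":-1,"tx":0.8,"ty":1,"tz":0,"rx":0,"ry":0,"rz":0},{"hand":-1,"tx":0.8,"ty":1,"tz":0,"rx":0,"ry":0,"rz":0},{"hand":-1,"tx":0.8,"ty":1,"tz":0,"rx":0,"ry":0,"rz":0},{"hand":-1,"tx":0,"ty":0,"tz":0,"rx":0,"ry":0,"rz":0},{"hand":-1,"tx":0,"ty":0,"tz":0,"rx":0,"ry":0,"rz":0}]'
python3 - <<'E'
from h import *
im,T=shot('wrist','ao_w');print(T[:3,3]);np.save('T.npy',T)
shot('top','ao_t',(280,140,460,310),4)
E
```

```text
time_s: 45.2
position: [0.555, -0.2475, 0.0844]
eef_rot: [0.0, 0.883, 0.47, -0.0]
force: [-0.2, 0.0, 0.0]
opening: 0.0855
[ 0.55503109 -0.24748182  0.08443391]
```

View pics/ao_w.png

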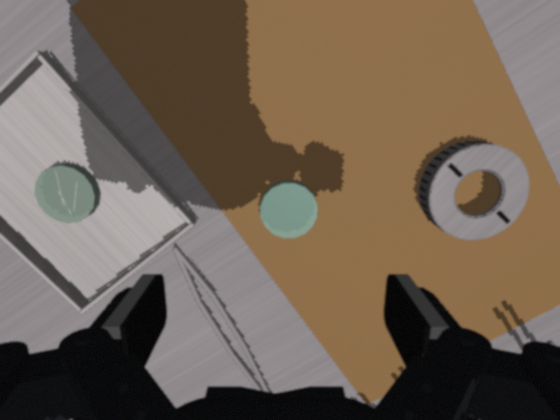

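View pics/ao_t.png

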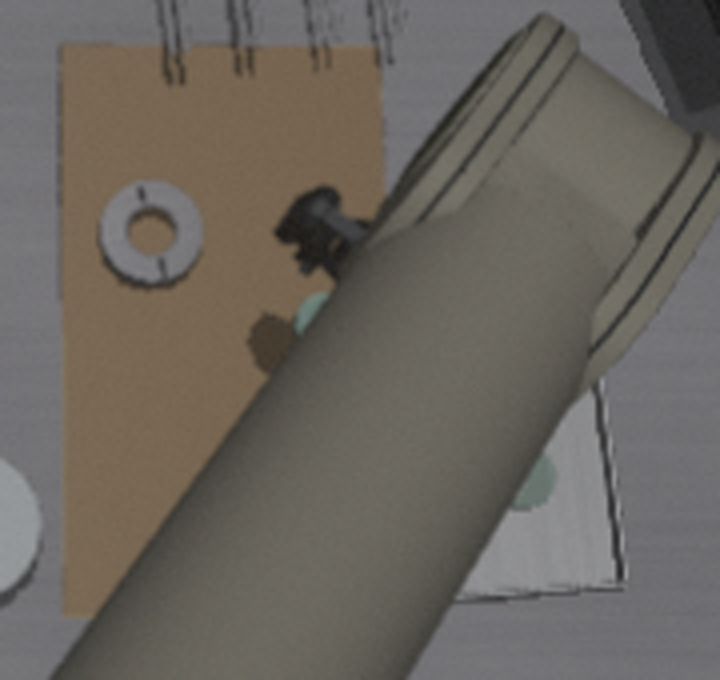

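```bash
python3 - <<'E'
from h import *
T=np.load('T.npy'); im=cv2.imread('pics/ao_w.png'); i=im.astype(int)
m=((i[:,:,1]-i[:,:,2])>10); print(blobs(i,m,400))
P=unproj('wrist',[[289.2,210.3]],.0115,T)[0]; print(P,(P-T[:3,3])/.025)
t=np.linspace(0,2*np.pi,120); pts=P+.02*np.c_[np.cos(t),np.sin(t),0*t]
cv2.polylines(im,[np.round(proj('wrist',pts,T)*8).astype(int)],True,(0,0,255),1,cv2.LINE_AA,3)
cv2.imwrite('pics/ap_w.png',cv2.resize(im[160:260,240:340],None,fx=5,fy=5,interpolation=cv2.INTER_CUBIC))
E
```

```text
[([64.6, 193.5], 2420, 60, 56), ([288.3, 209.2], 2503, 57, 56)]
[ 0.55958573 -0.239109    0.0115    ] [ 0.18218561  0.33491269 -2.9173563 ]
```

View pics/ap_w.png

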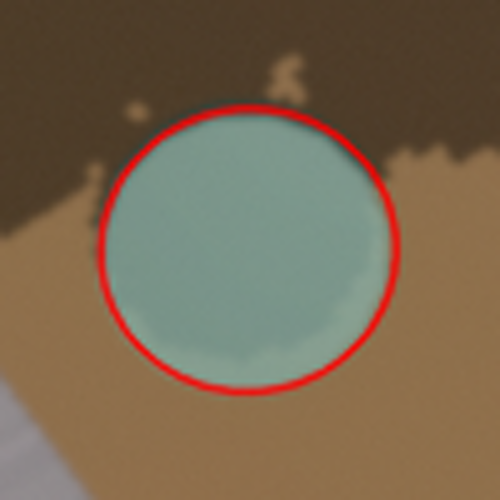

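```bash
python3 -m handwheel '[{"hand":-1,"tx":0.18,"ty":0.335,"tz":-1,"rx":0,"ry":0,"rz":0},{"hand":-1,"tx":0,"ty":0,"tz":-1,"rx":0,"ry":0,"rz":0},{"hand":-1,"tx":0,"ty":0,"tz":-1,"rx":0,"ry":0,"rz":0},{"hand":-1,"tx":0,"ty":0,"tz":-1,"rx":0,"ry":0,"rz":0},{"hand":-1,"tx":0,"ty":0,"tz":-0.14,"rx":0,"ry":0,"rz":0},{"hand":-1,"tx":0,"ty":0,"tz":0,"rx":0,"ry":0,"rz":0},{"hand":-1,"tx":0,"ty":0,"tz":0,"rx":0,"ry":0,"rz":0}]'; python3 -m handwheel '[{"hand":1,"tx":0,"ty":0,"tz":0,"rx":0,"ry":0,"rz":0},{"hand":1,"tx":0,"ty":0,"tz":0,"rx":0,"ry":0,"rz":0},{"hand":1,"tx":0,"ty":0,"tz":0,"rx":0,"ry":0,"rz":0},{"hand":1,"tx":0,"ty":0,"tz":0,"rx":0,"ry":0,"rz":0},{"hand":1,"tx":0,"ty":0,"tz":0,"rx":0,"ry":0,"rz":0}]'
python3 - <<'E'
from h import *
im,T=shot('wrist','aq_w',(180,200,370,370),4);print(T[:3,3])
E
```

```text
time_s: 46.18
position: [0.5607, -0.239, -0.0179]
eef_rot: [0.001, 0.883, 0.47, 0.001]
force: [-0.0, -0.5, 0.3]
opening: 0.0855
time_s: 46.8
position: [0.5604, -0.2385, -0.0182]
eef_rot: [-0.0, 0.883, 0.47, 0.0]
force: [-3.1, 1.5, 9.3]
opening: 0.0357
[ 0.56035954 -0.23847264 -0.01821106]
```

View pics/aq_w.png

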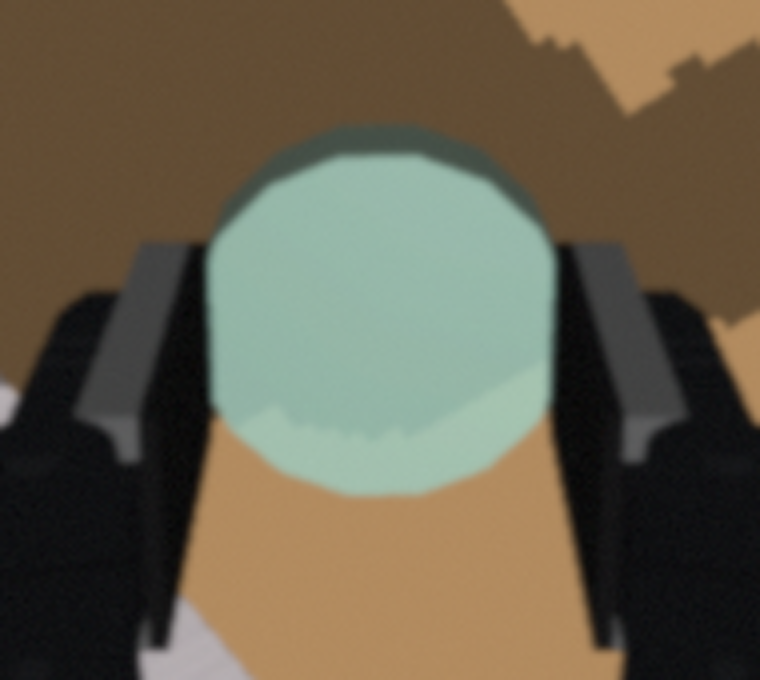

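```bash
python3 - <<'E'
from h import *
T=tool(); S=unproj('wrist',[[275.1,281.2]],.0115,T)[0]; print(S,(np.linalg.inv(T)@np.r_[S,1]),(np.array([.5057,.1421])-S[:2])/.025)
E
python3 -m handwheel '[{"hand":1,"tx":0,"ty":0,"tz":0.4,"rx":0,"ry":0,"rz":0},{"hand":1,"tx":0,"ty":0,"tz":1,"rx":0,"ry":0,"rz":0},{"hand":1,"tx":0,"ty":0,"tz":1,"rx":0,"ry":0,"rz":0},{"hand":1,"tx":0,"ty":0,"tz":1,"rx":0,"ry":0,"rz":0},{"hand":1,"tx":0,"ty":0,"tz":1,"rx":0,"ry":0,"rz":0},{"hand":1,"tx":0,"ty":0,"tz":1,"rx":0,"ry":0,"rz":0},{"hand":1,"tx":0,"ty":0,"tz":1,"rx":0,"ry":0,"rz":0},{"hand":1,"tx":0,"ty":0,"tz":1,"rx":0,"ry":0,"rz":0},{"hand":1,"tx":0,"ty":0,"tz":0.8,"rx":0,"ry":0,"rz":0}]'
```

```text
[ 0.55983963 -0.23828493  0.0115    ] [-1.03083110e-04 -5.07178979e-04 -2.97222983e-02  1.00000000e+00] [-2.16558525 15.21539732]
time_s: 47.98
position: [0.5601, -0.2386, 0.1874]
eef_rot: [0.0, 0.883, 0.47, 0.0]
force: [-0.3, 0.6, 0.0]
opening: 0.0354
```

```bash
python3 -m handwheel '[{"hand":1,"tx":-0.135,"ty":0.95,"tz":0,"rx":0,"ry":0,"rz":0},{"hand":1,"tx":-0.135,"ty":0.95,"tz":0,"rx":0,"ry":0,"rz":0},{"hand":1,"tx":-0.135,"ty":0.95,"tz":0,"rx":0,"ry":0,"rz":0},{"hand":1,"tx":-0.135,"ty":0.95,"tz":0,"rx":0,"ry":0,"rz":0},{"hand":1,"tx":-0.135,"ty":0.95,"tz":0,"rx":0,"ry":0,"rz":0},{"hand":1,"tx":-0.135,"ty":0.95,"tz":0,"rx":0,"ry":0,"rz":0},{"hand":1,"tx":-0.135,"ty":0.95,"tz":0,"rx":0,"ry":0,"rz":0},{"hand":1,"tx":-0.135,"ty":0.95,"tz":0,"rx":0,"ry":0,"rz":0},{"hand":1,"tx":-0.135,"ty":0.95,"tz":0,"rx":0,"ry":0,"rz":0},{"hand":1,"tx":-0.135,"ty":0.95,"tz":0,"rx":0,"ry":0,"rz":0},{"hand":1,"tx":-0.135,"ty":0.95,"tz":0,"rx":0,"ry":0,"rz":0},{"hand":1,"tx":-0.135,"ty":0.95,"tz":0,"rx":0,"ry":0,"rz":0}]'
python3 -m handwheel '[{"hand":1,"tx":-0.135,"ty":0.95,"tz":0,"rx":0,"ry":0,"rz":0},{"hand":1,"tx":-0.135,"ty":0.95,"tz":0,"rx":0,"ry":0,"rz":0},{"hand":1,"tx":-0.135,"ty":0.95,"tz":0,"rx":0,"ry":0,"rz":0},{"hand":1,"tx":-0.135,"ty":0.95,"tz":0,"rx":0,"ry":0,"rz":0},{"hand":1,"tx":0,"ty":0,"tz":-0.4,"rx":0,"ry":0,"rz":0},{"hand":1,"tx":0,"ty":0,"tz":0,"rx":0,"ry":0,"rz":0},{"hand":1,"tx":0,"ty":0,"tz":0,"rx":0,"ry":0,"rz":0},{"hand":1,"tx":0,"ty":0,"tz":0,"rx":0,"ry":0,"rz":0}]'
python3 - <<'E'
from h import *
im,T=shot('wrist',None);np.save('T.npy',T);print(T[:3,3]);im=im[:,:,::-1].copy()
S=unproj('wrist',[[275.1,281.2]],T[2,3]+.0297,T)[0];print(S)
V=np.array([.5057,.1421,0])
for rad,z in ((.022,.171),(.024,.171)):
  t=np.linspace(0,2*np.pi,120); pts=V+[0,0,z]+rad*np.c_[np.cos(t),np.sin(t),0*t]
  cv2.polylines(im,[np.round(proj('wrist',pts,T)*8).astype(int)],True,(0,0,255),1,cv2.LINE_AA,3)
cv2.imwrite('pics/ar_w.png',cv2.resize(im[160:330,180:370],None,fx=4,fy=4,interpolation=cv2.INTER_CUBIC))
E
```

```text
time_s: 49.48
position: [0.5193, 0.0471, 0.1862]
eef_rot: [-0.0, 0.883, 0.47, 0.0]
force: [0.3, -0.3, -0.9]
opening: 0.0355
time_s: 50.48
position: [0.5063, 0.1408, 0.1762]
eef_rot: [-0.0, 0.883, 0.469, 0.0]
force: [0.4, -0.1, -0.4]
opening: 0.0353
[0.50632362 0.14081023 0.17618068]
[0.50585344 0.14098304 0.20588068]
```

View pics/ar_w.png

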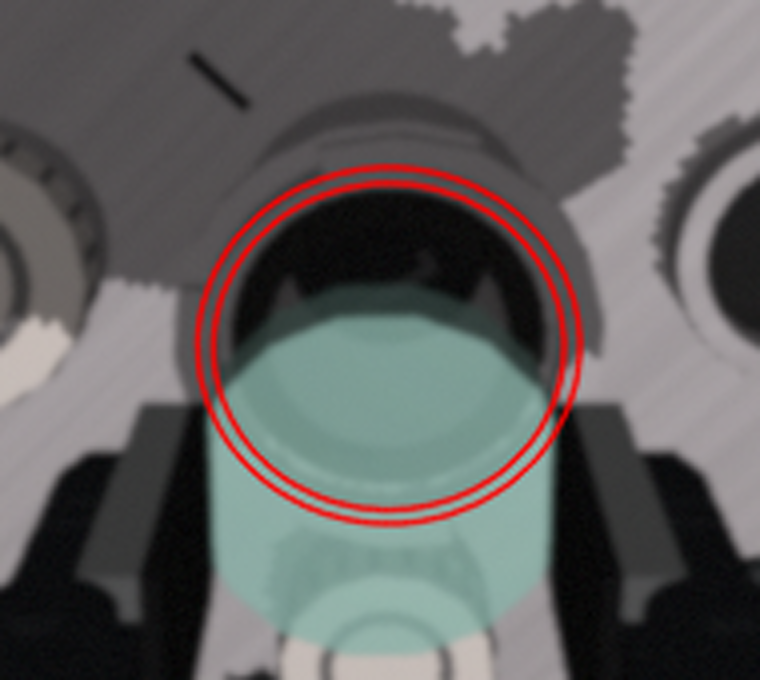

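```bash
python3 -m handwheel '[{"hand":1,"tx":0,"ty":0.04,"tz":-0.5,"rx":0,"ry":0,"rz":0},{"hand":1,"tx":0,"ty":0,"tz":-0.4,"rx":0,"ry":0,"rz":0},{"hand":1,"tx":0,"ty":0,"tz":0,"rx":0,"ry":0,"rz":0},{"hand":1,"tx":0,"ty":0,"tz":0,"rx":0,"ry":0,"rz":0},{"hand":1,"tx":0,"ty":0,"tz":0,"rx":0,"ry":0,"rz":0}]'
python3 - <<'E'
from h import *
im,T=shot('wrist','as_w',(160,180,390,350),3.4);print(T[:3,3],T[:3,2])
S=unproj('wrist',[[275.1,281.2]],T[2,3]+.0297,T)[0];print(S)
E
```

```text
time_s: 51.15
position: [0.5063, 0.1426, 0.1537]
eef_rot: [-0.0, 0.883, 0.47, 0.0]
force: [-0.2, 0.5, 0.1]
opening: 0.0351
[0.50628053 0.14257742 0.15371757] [ 4.65732527e-04  3.03727272e-04 -9.99999845e-01]
[0.50580644 0.14274674 0.18341757]
```

View pics/as_w.png

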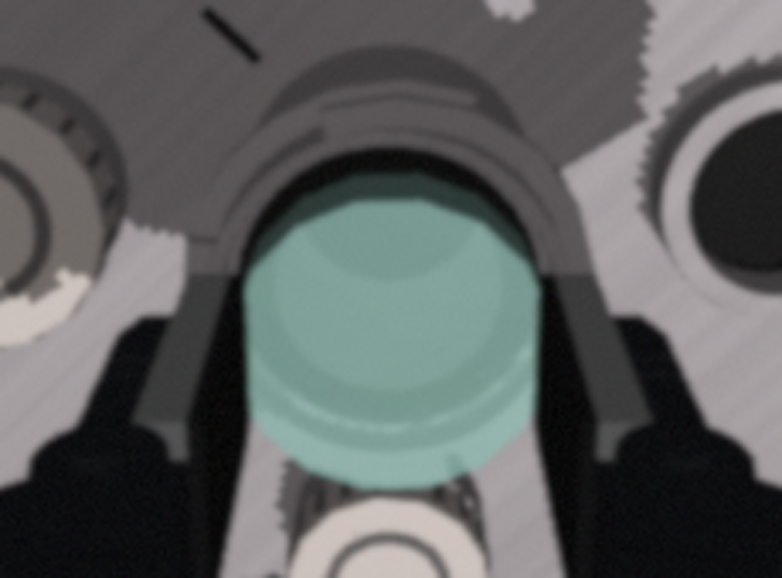

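```bash
python3 -m handwheel '[{"hand":1,"tx":0,"ty":-0.02,"tz":-0.14,"rx":0,"ry":0,"rz":0},{"hand":1,"tx":0,"ty":0,"tz":0,"rx":0,"ry":0,"rz":0}]'; python3 -m handwheel '[{"hand":1,"tx":0,"ty":0,"tz":-0.1,"rx":0,"ry":0,"rz":0},{"hand":1,"tx":0,"ty":0,"tz":0,"rx":0,"ry":0,"rz":0}]'
```

```text
time_s: 51.45
position: [0.5059, 0.142, 0.1497]
eef_rot: [-0.0, 0.883, 0.47, -0.0]
force: [-0.1, -1.0, -0.2]
opening: 0.0353
time_s: 51.7
position: [0.506, 0.142, 0.1473]
eef_rot: [-0.0, 0.883, 0.47, -0.0]
force: [-0.5, 0.5, -1.3]
opening: 0.0352
```

```bash
python3 -m handwheel '[{"hand":1,"tx":0,"ty":0,"tz":-0.04,"rx":0,"ry":0,"rz":0},{"hand":1,"tx":0,"ty":0,"tz":0,"rx":0,"ry":0,"rz":0}]'
```

```text
time_s: 51.95
position: [0.5061, 0.142, 0.1464]
eef_rot: [-0.0, 0.883, 0.47, 0.0]
force: [-0.2, 0.4, -0.6]
opening: 0.035
```

```bash
python3 -m handwheel '[{"hand":0.1,"tx":0,"ty":0,"tz":0,"rx":0,"ry":0,"rz":0},{"hand":-0.2,"tx":0,"ty":0,"tz":0,"rx":0,"ry":0,"rz":0},{"hand":-1,"tx":0,"ty":0,"tz":0,"rx":0,"ry":0,"rz":0},{"hand":-1,"tx":0,"ty":0,"tz":0,"rx":0,"ry":0,"rz":0},{"hand":-1,"tx":0,"ty":0,"tz":0.6,"rx":0,"ry":0,"rz":0},{"hand":-1,"tx":0,"ty":0,"tz":0.6,"rx":0,"ry":0,"rz":0},{"hand":-1,"tx":0,"ty":0,"tz":0.6,"rx":0,"ry":0,"rz":0},{"hand":-1,"tx":0,"ty":0,"tz":0,"rx":0,"ry":0,"rz":0},{"hand":-1,"tx":0,"ty":0,"tz":0,"rx":0,"ry":0,"rz":0}]'
python3 - <<'E'
from h import *
im,T=shot('wrist',None);im=im[:,:,::-1].copy();print(T[:3,3])
V=np.array([.5057,.1421,0])
for rad,z in ((.020,.176),(.024,.171)):
  t=np.linspace(0,2*np.pi,120); pts=V+[0,0,z]+rad*np.c_[np.cos(t),np.sin(t),0*t]
  cv2.polylines(im,[np.round(proj('wrist',pts,T)*8).astype(int)],True,(0,0,255),1,cv2.LINE_AA,3)
cv2.imwrite('pics/at_w.png',cv2.resize(im[180:330,200:350],None,fx=4,fy=4,interpolation=cv2.INTER_CUBIC))
shot('scene','at_s',(270,70,390,170),6)
E
```

```text
time_s: 53.08
position: [0.5059, 0.1421, 0.1912]
eef_rot: [-0.0, 0.883, 0.47, -0.0]
force: [-0.7, 0.3, -0.1]
opening: 0.0855
[0.50587575 0.14211271 0.19123588]
```

View pics/at_w.png

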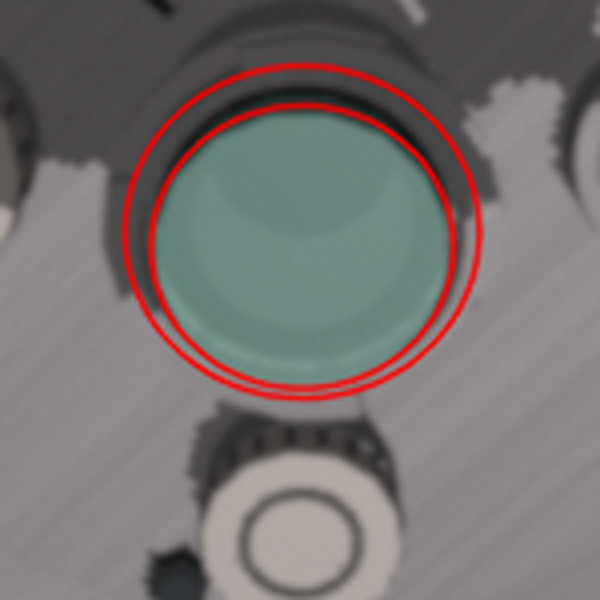

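View pics/at_s.png

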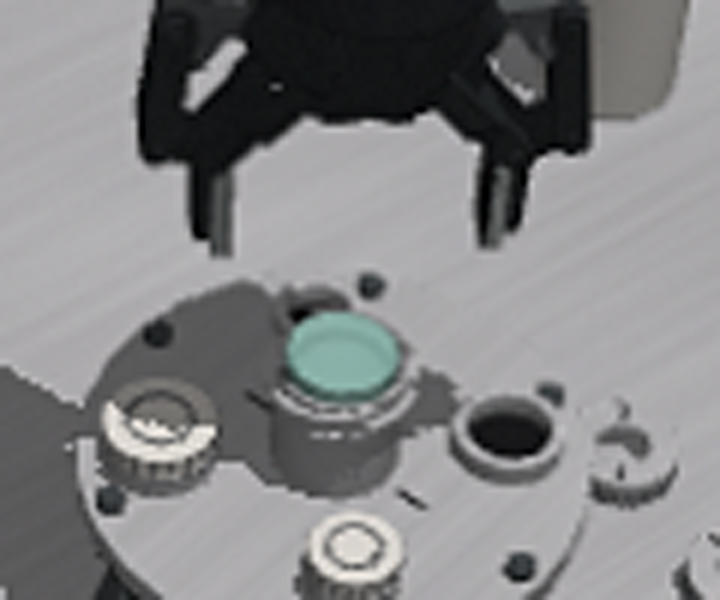

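```bash
python3 -m handwheel '[{"hand":-1,"tx":0.4,"ty":-1,"tz":0,"rx":0,"ry":0,"rz":0},{"hand":-1,"tx":0.4,"ty":-1,"tz":0,"rx":0,"ry":0,"rz":0},{"hand":-1,"tx":0.4,"ty":-1,"tz":0,"rx":0,"ry":0,"rz":0},{"hand":-1,"tx":0.4,"ty":-1,"tz":0,"rx":0,"ry":0,"rz":0},{"hand":-1,"tx":0.4,"ty":-1,"tz":0,"rx":0,"ry":0,"rz":0},{"hand":-1,"tx":0.4,"ty":-1,"tz":0,"rx":0,"ry":0,"rz":0},{"hand":-1,"tx":0.4,"ty":-1,"tz":0,"rx":0,"ry":0,"rz":0},{"hand":-1,"tx":0.4,"ty":-1,"tz":-0.6,"rx":0,"ry":0,"rz":0},{"hand":-1,"tx":0.4,"ty":-1,"tz":-1,"rx":0,"ry":0,"rz":0},{"hand":-1,"tx":0.4,"ty":-1,"tz":-1,"rx":0,"ry":0,"rz":0},{"hand":-1,"tx":0.4,"ty":-0.87,"tz":-1,"rx":0,"ry":0,"rz":0}]'
python3 -m handwheel '[{"hand":-1,"tx":0,"ty":0,"tz":-1,"rx":0,"ry":0,"rz":0},{"hand":-1,"tx":0,"ty":0,"tz":0,"rx":0,"ry":0,"rz":0},{"hand":-1,"tx":0,"ty":0,"tz":0,"rx":0,"ry":0,"rz":0},{"hand":-1,"tx":0,"ty":0,"tz":0,"rx":0,"ry":0,"rz":0}]'
python3 - <<'E'
from h import *
im,T=shot('wrist',None);im=im[:,:,::-1].copy();print(T[:3,3]);np.save('T.npy',T);cv2.imwrite('pics/au_w.png',im)
for rad,z in ((.015,.0215),(.032,.0215)):
  t=np.linspace(0,2*np.pi,120); pts=np.array([.616,-.130,z])+rad*np.c_[np.cos(t),np.sin(t),0*t]
  cv2.polylines(im,[np.round(proj('wrist',pts,T)*8).astype(int)],True,(0,0,255),1,cv2.LINE_AA,3)
cv2.imwrite('pics/av_w.png',cv2.resize(im[130:320,180:370],None,fx=3.1,fy=3.1,interpolation=cv2.INTER_CUBIC))
E
```

```text
time_s: 54.55
position: [0.616, -0.1307, 0.0999]
eef_rot: [-0.0, 0.883, 0.47, -0.0]
force: [-1.4, 0.7, 0.0]
opening: 0.0852
time_s: 55.05
position: [0.6168, -0.1294, 0.0776]
eef_rot: [0.0, 0.883, 0.47, 0.001]
force: [-0.5, -0.2, -0.3]
opening: 0.0856
[ 0.61675719 -0.12940777  0.07761732]
```

View pics/av_w.png

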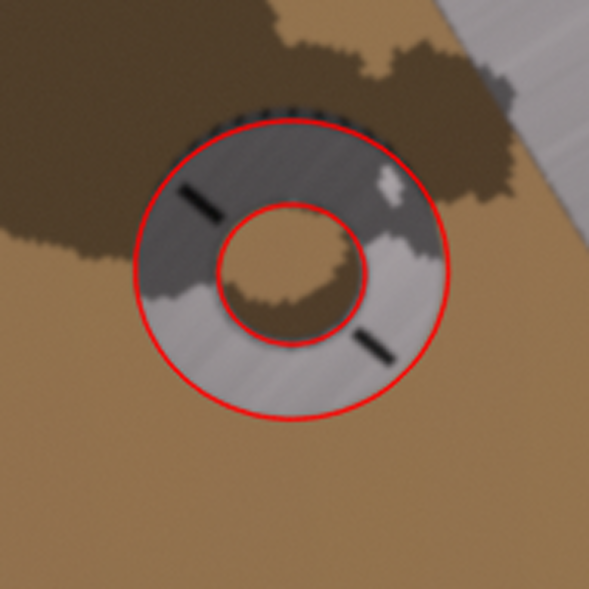

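```bash
python3 -m handwheel '[{"hand":-1,"tx":-0.03,"ty":-0.02,"tz":-1,"rx":0,"ry":0,"rz":0},{"hand":-1,"tx":0,"ty":0,"tz":-1,"rx":0,"ry":0,"rz":0},{"hand":-1,"tx":0,"ty":0,"tz":-1,"rx":0,"ry":0,"rz":0},{"hand":-1,"tx":0,"ty":0,"tz":-1,"rx":0,"ry":0,"rz":0},{"hand":-1,"tx":0,"ty":0,"tz":-0.16,"rx":0,"ry":0,"rz":0},{"hand":-1,"tx":0,"ty":0,"tz":0,"rx":0,"ry":0,"rz":0},{"hand":-1,"tx":0,"ty":0,"tz":0,"rx":0,"ry":0,"rz":0}]'
python3 -m handwheel '[{"hand":1,"tx":0,"ty":0,"tz":0,"rx":0,"ry":0,"rz":0},{"hand":1,"tx":0,"ty":0,"tz":0,"rx":0,"ry":0,"rz":0},{"hand":1,"tx":0,"ty":0,"tz":0,"rx":0,"ry":0,"rz":0},{"hand":1,"tx":0,"ty":0,"tz":0,"rx":0,"ry":0,"rz":0}]'
python3 - <<'E'
from h import *
im,T=shot('wrist','aw_w',(160,180,390,400),2.7);print(T[:3,3]);np.save('T.npy',T);
E
```

```text
time_s: 55.98
position: [0.6162, -0.1304, -0.0262]
eef_rot: [0.0, 0.883, 0.47, 0.001]
force: [0.7, 0.2, 0.2]
opening: 0.0852
time_s: 56.48
position: [0.6159, -0.1302, -0.0262]
eef_rot: [0.0, 0.883, 0.47, 0.001]
force: [-2.9, 1.6, 10.4]
opening: 0.0622
[ 0.61589028 -0.13022165 -0.02621724]
```

View pics/aw_w.png

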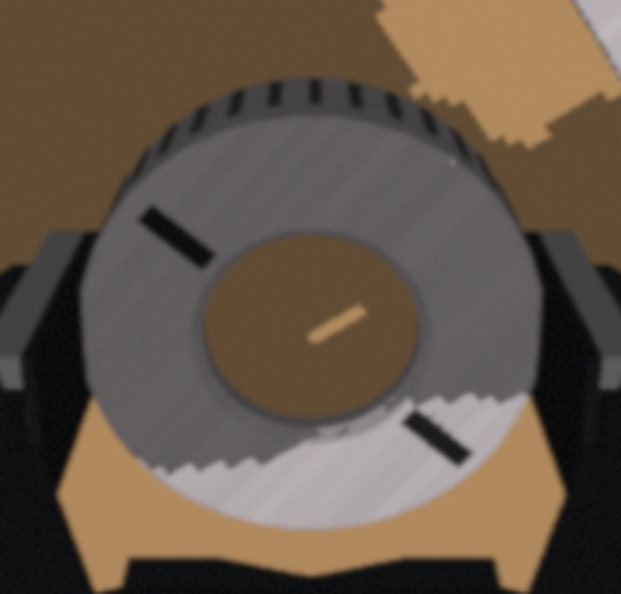

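```bash
python3 -m handwheel '[{"hand":1,"tx":0,"ty":0,"tz":0.5,"rx":0,"ry":0,"rz":0},{"hand":1,"tx":0,"ty":0,"tz":1,"rx":0,"ry":0,"rz":0},{"hand":1,"tx":0,"ty":0,"tz":1,"rx":0,"ry":0,"rz":0},{"hand":1,"tx":0,"ty":0,"tz":1,"rx":0,"ry":0,"rz":0},{"hand":1,"tx":0,"ty":0,"tz":1,"rx":0,"ry":0,"rz":0},{"hand":1,"tx":0,"ty":0,"tz":1,"rx":0,"ry":0,"rz":0},{"hand":1,"tx":0,"ty":0,"tz":1,"rx":0,"ry":0,"rz":0},{"hand":1,"tx":0,"ty":0,"tz":1,"rx":0,"ry":0,"rz":0},{"hand":1,"tx":0,"ty":0,"tz":1,"rx":0,"ry":0,"rz":0},{"hand":1,"tx":-0.4,"ty":1,"tz":0.2,"rx":0,"ry":0,"rz":0},{"hand":1,"tx":-0.4,"ty":1,"tz":0,"rx":0,"ry":0,"rz":0},{"hand":1,"tx":-0.4,"ty":1,"tz":0,"rx":0,"ry":0,"rz":0}]'; python3 -m handwheel '[{"hand":1,"tx":-0.4,"ty":1,"tz":0,"rx":0,"ry":0,"rz":0},{"hand":1,"tx":-0.4,"ty":1,"tz":0,"rx":0,"ry":0,"rz":0},{"hand":1,"tx":-0.4,"ty":1,"tz":0,"rx":0,"ry":0,"rz":0},{"hand":1,"tx":-0.4,"ty":1,"tz":0,"rx":0,"ry":0,"rz":0},{"hand":1,"tx":-0.4,"ty":1,"tz":0,"rx":0,"ry":0,"rz":0},{"hand":1,"tx":-0.4,"ty":1,"tz":0,"rx":0,"ry":0,"rz":0},{"hand":1,"tx":-0.4,"ty":1,"tz":0,"rx":0,"ry":0,"rz":0},{"hand":1,"tx":-0.4,"ty":0.9,"tz":0,"rx":0,"ry":0,"rz":0},{"hand":1,"tx":0,"ty":0,"tz":0,"rx":0,"ry":0,"rz":0},{"hand":1,"tx":0,"ty":0,"tz":0,"rx":0,"ry":0,"rz":0},{"hand":1,"tx":0,"ty":0,"tz":0,"rx":0,"ry":0,"rz":0},{"hand":1,"tx":0,"ty":0,"tz":0,"rx":0,"ry":0,"rz":0}]'
python3 - <<'E'
from h import *
im,T=shot('wrist','ax_w');print(T);np.save('T.npy',T);
E
```

```text
time_s: 58.02
position: [0.5848, -0.0547, 0.1906]
eef_rot: [-0.0, 0.883, 0.47, 0.0]
force: [0.8, -0.2, -0.2]
opening: 0.0628
time_s: 59.52
position: [0.5055, 0.1415, 0.19]
eef_rot: [0.0, 0.883, 0.469, 0.0]
force: [0.5, 0.3, -0.6]
opening: 0.0625
[[ 5.59378115e-01  8.28912612e-01  7.83566953e-05  5.05544570e-01]
 [ 8.28912615e-01 -5.59378110e-01 -8.03812042e-05  1.41531029e-01]
 [-2.27979739e-05  1.09914340e-04 -9.99999994e-01  1.89972212e-01]
 [ 0.00000000e+00  0.00000000e+00  0.00000000e+00  1.00000000e+00]]
```

View pics/ax_w.png

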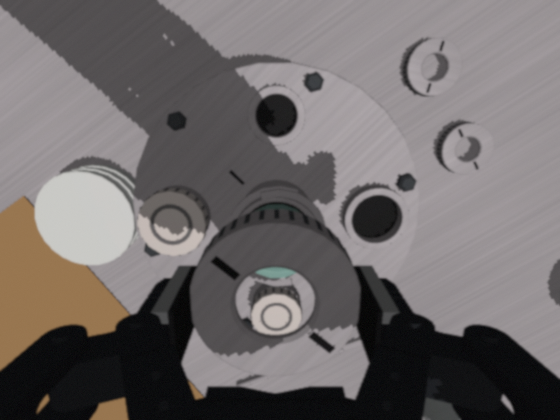

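```bash
python3 - <<'E'
from h import *
T=np.load('T.npy')
im=cv2.imread('pics/ax_w.png');c=T[:3,3]+[0,0,.0477]
for rad in (.015,.032):
  t=np.linspace(0,2*np.pi,120); pts=c+rad*np.c_[np.cos(t),np.sin(t),0*t]
  cv2.polylines(im,[np.round(proj('wrist',pts,T)*8).astype(int)],True,(0,0,255),1,cv2.LINE_AA,3)
cv2.imwrite('pics/ay_w.png',cv2.resize(im[200:400,170:380],None,fx=3,fy=3,interpolation=cv2.INTER_CUBIC))
E
```

```text
(no output)
```

View pics/ay_w.png

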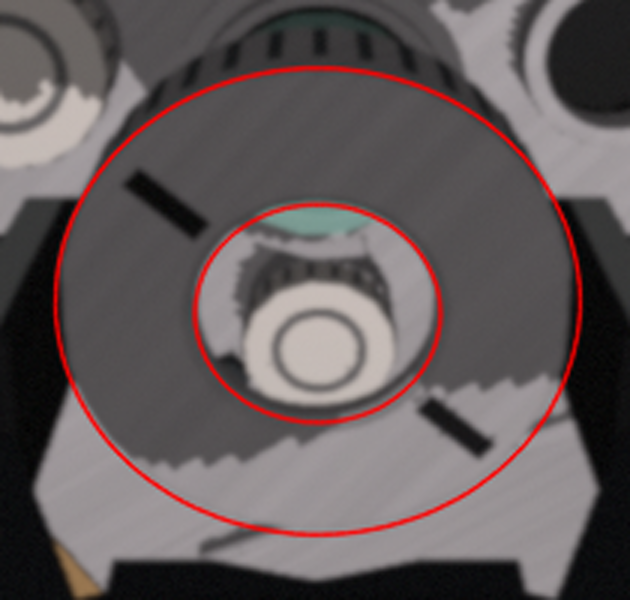

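```bash
python3 -m handwheel '[{"hand":1,"tx":0,"ty":0.01,"tz":-0.8,"rx":0,"ry":0,"rz":0},{"hand":1,"tx":0,"ty":0,"tz":-0.7,"rx":0,"ry":0,"rz":0},{"hand":1,"tx":0,"ty":0,"tz":0,"rx":0,"ry":0,"rz":0},{"hand":1,"tx":0,"ty":0,"tz":0,"rx":0,"ry":0,"rz":0},{"hand":1,"tx":0,"ty":0,"tz":0,"rx":0,"ry":0,"rz":0}]'; python3 -m handwheel '[{"hand":1,"tx":0,"ty":0,"tz":-0.2,"rx":0,"ry":0,"rz":0},{"hand":1,"tx":0,"ty":0,"tz":0,"rx":0,"ry":0,"rz":0}]'; 
```

```text
time_s: 60.2
position: [0.5057, 0.1426, 0.153]
eef_rot: [-0.0, 0.883, 0.47, 0.001]
force: [0.2, -1.4, -1.7]
opening: 0.0626
time_s: 60.45
position: [0.5051, 0.1425, 0.1471]
eef_rot: [-0.0, 0.883, 0.47, -0.0]
force: [0.1, 0.6, -0.5]
opening: 0.0626
```

```bash
python3 -m handwheel '[{"hand":1,"tx":0.01,"ty":-0.01,"tz":-0.16,"rx":0,"ry":0,"rz":0},{"hand":1,"tx":0,"ty":0,"tz":0,"rx":0,"ry":0,"rz":0}]'; python3 -m handwheel '[{"hand":1,"tx":0,"ty":0,"tz":-0.12,"rx":0,"ry":0,"rz":0},{"hand":1,"tx":0,"ty":0,"tz":0,"rx":0,"ry":0,"rz":0}]'; python3 -m handwheel '[{"hand":1,"tx":0,"ty":0,"tz":-0.08,"rx":0,"ry":0,"rz":0},{"hand":1,"tx":0,"ty":0,"tz":0,"rx":0,"ry":0,"rz":0}]'
```

```text
time_s: 60.7
position: [0.5054, 0.1422, 0.1431]
eef_rot: [0.0, 0.883, 0.47, -0.0]
force: [0.1, -0.7, -0.8]
opening: 0.0622
time_s: 60.95
position: [0.5054, 0.1422, 0.1402]
eef_rot: [-0.0, 0.883, 0.47, -0.0]
force: [1.0, -0.3, -1.5]
opening: 0.0623
time_s: 61.2
position: [0.5055, 0.1423, 0.1383]
eef_rot: [-0.0, 0.883, 0.47, -0.0]
force: [0.4, -0.5, -1.7]
opening: 0.0623
```

```bash
python3 -m handwheel '[{"hand":1,"tx":0,"ty":0,"tz":-0.06,"rx":0,"ry":0,"rz":0},{"hand":1,"tx":0,"ty":0,"tz":0,"rx":0,"ry":0,"rz":0}]'; python3 -m handwheel '[{"hand":1,"tx":0,"ty":0,"tz":-0.05,"rx":0,"ry":0,"rz":0},{"hand":1,"tx":0,"ty":0,"tz":0,"rx":0,"ry":0,"rz":0}]'
```

```text
time_s: 61.45
position: [0.5055, 0.1423, 0.1368]
eef_rot: [-0.0, 0.883, 0.47, -0.0]
force: [-1.0, -1.4, -1.4]
opening: 0.0625
time_s: 61.7
position: [0.5057, 0.1423, 0.1358]
eef_rot: [-0.0, 0.883, 0.47, 0.0]
force: [-0.8, 0.3, 0.4]
opening: 0.0623
```

```bash
python3 -m handwheel '[{"hand":1,"tx":0,"ty":0,"tz":-0.016,"rx":0,"ry":0,"rz":-1},{"hand":1,"tx":0,"ty":0,"tz":-0.016,"rx":0,"ry":0,"rz":-1},{"hand":1,"tx":0,"ty":0,"tz":-0.016,"rx":0,"ry":0,"rz":-1},{"hand":1,"tx":0,"ty":0,"tz":0,"rx":0,"ry":0,"rz":0}]'; python3 -m handwheel '[{"hand":1,"tx":0,"ty":0,"tz":-0.016,"rx":0,"ry":0,"rz":-1},{"hand":1,"tx":0,"ty":0,"tz":-0.016,"rx":0,"ry":0,"rz":-1},{"hand":1,"tx":0,"ty":0,"tz":-0.016,"rx":0,"ry":0,"rz":-1},{"hand":1,"tx":0,"ty":0,"tz":0,"rx":0,"ry":0,"rz":0}]'
python3 - <<'E'
from h import *
im,T=shot('wrist','az_w');print(T[:3,3],r.get_state()['torque'])
E
```

```text
time_s: 62.2
position: [0.506, 0.1425, 0.1349]
eef_rot: [-0.0, 0.974, 0.226, 0.001]
force: [0.5, 0.8, 4.0]
opening: 0.0624
time_s: 62.7
position: [0.5054, 0.1423, 0.1331]
eef_rot: [0.0, 0.999, -0.032, -0.0]
force: [-0.7, 0.1, -0.5]
opening: 0.0622
[0.50538338 0.1423299  0.13307566] [ 0.05063094 -0.0015691   0.00977044]
```

View pics/az_w.png

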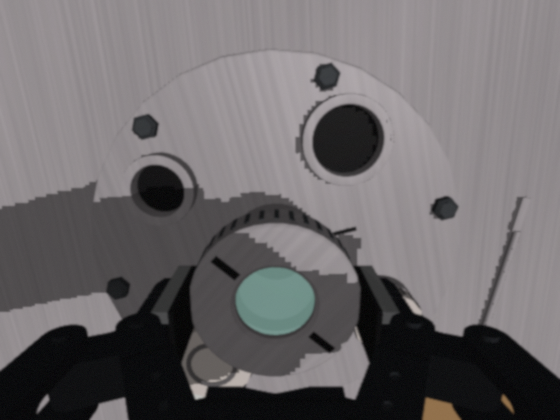

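Turning well: the marks stay fixed to the gripper, and the ring goes down. Finishing the quarter turn.

```bash
python3 -m handwheel '[{"hand":1,"tx":0,"ty":0,"tz":-0.016,"rx":0,"ry":0,"rz":-1},{"hand":1,"tx":0,"ty":0,"tz":-0.016,"rx":0,"ry":0,"rz":-1},{"hand":1,"tx":0,"ty":0,"tz":-0.016,"rx":0,"ry":0,"rz":-0.9},{"hand":1,"tx":0,"ty":0,"tz":0,"rx":0,"ry":0,"rz":0}]';python3 -m handwheel '[{"hand":1,"tx":0,"ty":0,"tz":-0.01,"rx":0,"ry":0,"rz":-0.3},{"hand":1,"tx":0,"ty":0,"tz":0,"rx":0,"ry":0,"rz":0},{"hand":1,"tx":0,"ty":0,"tz":0,"rx":0,"ry":0,"rz":0}]'
python3 - <<'E'
from h import *
im,T=shot('wrist','ba_w');print(T,r.get_state()['torque'])
E
```

```text
time_s: 63.25
position: [0.5059, 0.1424, 0.1323]
eef_rot: [-0.0, 0.96, -0.281, 0.0]
force: [0.1, -0.1, 3.4]
opening: 0.0627
time_s: 63.62
position: [0.506, 0.1424, 0.1323]
eef_rot: [-0.0, 0.952, -0.305, 0.0]
force: [0.3, 0.6, 5.6]
opening: 0.0624
[[ 8.14171761e-01 -5.80623568e-01  7.84516143e-04  5.05982438e-01]
 [-5.80624004e-01 -8.14171653e-01  5.33534591e-04  1.42408263e-01]
 [ 3.28948047e-04 -8.89897702e-04 -9.99999550e-01  1.32295493e-01]
 [ 0.00000000e+00  0.00000000e+00  0.00000000e+00  1.00000000e+00]] [-0.02219312  0.01939037 -0.03782967]
```

View pics/ba_w.png

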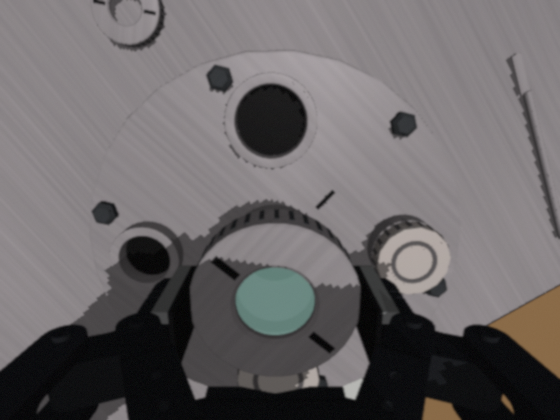

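```bash
python3 -m handwheel '[{"hand":1,"tx":0,"ty":0,"tz":0,"rx":0,"ry":0,"rz":-0.4},{"hand":1,"tx":0,"ty":0,"tz":0,"rx":0,"ry":0,"rz":0},{"hand":1,"tx":0,"ty":0,"tz":0,"rx":0,"ry":0,"rz":0}]'
python3 - <<'E'
from h import *
im,T=shot('wrist',None);print(T[:2,0],T[:3,3],r.get_state()['torque'])
E
```

```text
time_s: 64.05
position: [0.506, 0.1424, 0.1323]
eef_rot: [-0.0, 0.941, -0.338, 0.0]
force: [0.5, -0.3, 6.0]
opening: 0.0623
[ 0.77181557 -0.63584641] [0.5059563  0.14240154 0.13229427] [0.00326806 0.18160894 0.04127993]
```

```bash
python3 -m handwheel '[{"hand":-1,"tx":0,"ty":0,"tz":0,"rx":0,"ry":0,"rz":0},{"hand":-1,"tx":0,"ty":0,"tz":0,"rx":0,"ry":0,"rz":0},{"hand":-1,"tx":0,"ty":0,"tz":0,"rx":0,"ry":0,"rz":0},{"hand":-1,"tx":0,"ty":0,"tz":1,"rx":0,"ry":0,"rz":0},{"hand":-1,"tx":0,"ty":0,"tz":1,"rx":0,"ry":0,"rz":0},{"hand":-1,"tx":0,"ty":0,"tz":1,"rx":0,"ry":0,"rz":0},{"hand":-1,"tx":0,"ty":0,"tz":1,"rx":0,"ry":0,"rz":0},{"hand":-1,"tx":0,"ty":0,"tz":0,"rx":0,"ry":0,"rz":0},{"hand":-1,"tx":0,"ty":0,"tz":0,"rx":0,"ry":0,"rz":0},{"hand":-1,"tx":0,"ty":0,"tz":0,"rx":0,"ry":0,"rz":0}]'
python3 - <<'E'
from h import *
im,T=shot('wrist',None);im=im[:,:,::-1].copy();print(T[:3,3]);np.save('T.npy',T);cv2.imwrite('pics/bb_w.png',im)
V=np.array([.5057,.1421,0])
for rad,z in ((.015,.180),(.032,.180)):
  t=np.linspace(0,2*np.pi,120); pts=V+[0,0,z]+rad*np.c_[np.cos(t),np.sin(t),0*t]
  cv2.polylines(im,[np.round(proj('wrist',pts,T)*8).astype(int)],True,(0,0,255),1,cv2.LINE_AA,3)
a=np.radians(101.1); d=np.array([np.cos(a),np.sin(a),0])
cv2.polylines(im,[np.round(proj('wrist',np.array([V+[0,0,.18]-.04*d,V+[0,0,.18]+.04*d]),T)*8).astype(int)],True,(0,255,0),1,cv2.LINE_AA,3)
cv2.imwrite('pics/bc_w.png',cv2.resize(im[130:330,170:370],None,fx=3,fy=3,interpolation=cv2.INTER_CUBIC))
shot('scene','bc_s',(270,70,390,170),6)
shot('top','bc_t',(280,140,460,310),4)
E
```

```text
time_s: 65.35
position: [0.5051, 0.1421, 0.231]
eef_rot: [0.001, 0.94, -0.341, -0.0]
force: [-0.2, -0.3, 0.3]
opening: 0.0849
[0.50509885 0.14212836 0.23099594]
```

View pics/bc_w.png

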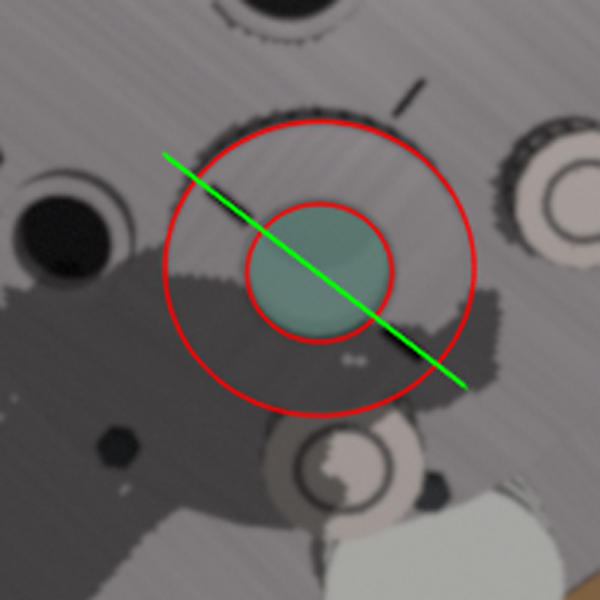

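View pics/bc_s.png

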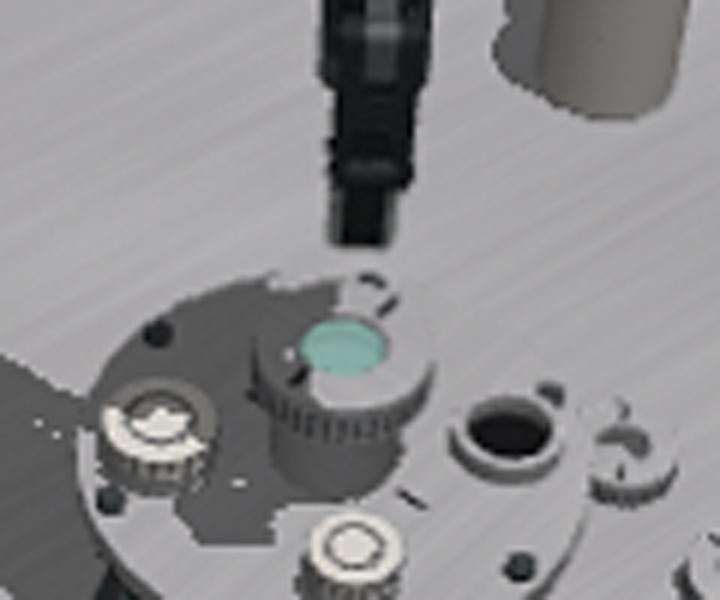

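View pics/bc_t.png

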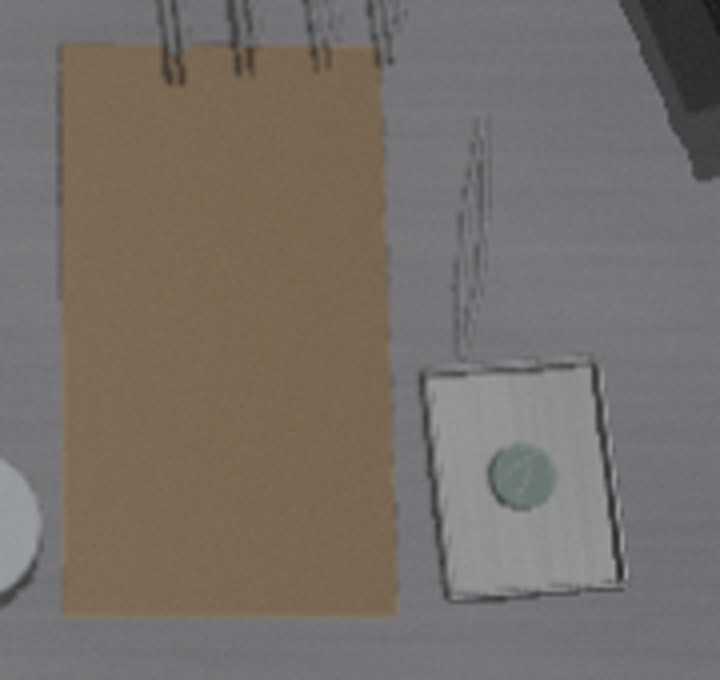

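```bash
python3 - <<'E'
from h import *
shot('scene','bd_s',(270,110,350,190),8)
print(r.get_state()['time_s'],r.get_state()['force'])
E
```

```text
65.55 [0.1403112  0.32051245 0.11100178]
```

View pics/bd_s.png

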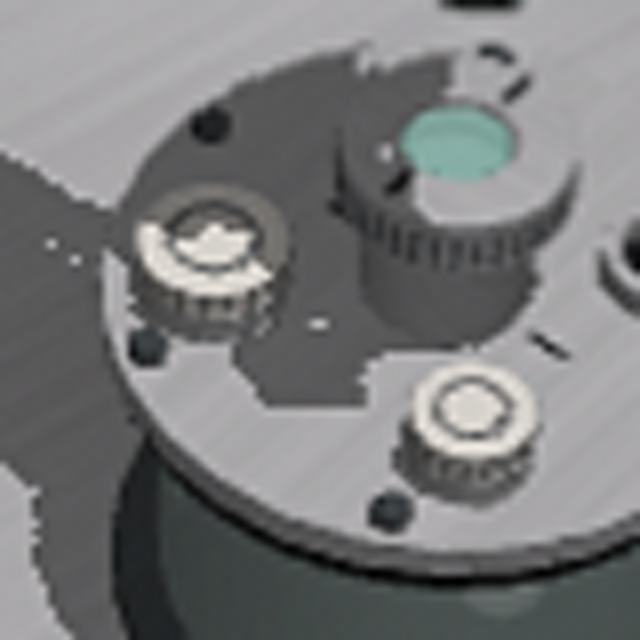

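```bash
python3 -c "
from station import r
print(r.hand_in())"
```

```text
the job is handed in; nothing more can be done
None
```

The sight glass is changed, both stoppers laid out on the paper are in their ports, and the job was handed in at about 65.5 s of the 210 s. The hand-in gave no verdict; everything below is from my own checks.

**What was done**
- **Stoppers:** one large and one small stopper were laid out. I pressed the large one into `port_large_b` and the small one into `port_small_b`. Each met contact at its home height (about 8 N and 16 N), and both look upright. The other two ports are open.
- **Ring off:** I unscrewed it a quarter turn and laid it on the paper.
- **Old glass:** it lies flat, near the centre of the tray.
- **New glass:** it sits level on its seat and looks centred to within about 1 mm.
- **Ring back on:** I turned it clockwise about 91° until the underside was at the snug height (0.160 m).

**Last checks**
- The ring is centred on the neck.
- Its marks lie within about 2° of the vessel's y axis.
- The paper is empty.
- The dishes, forceps and scalpel show no movement.
- The gripper is open and clear, with no force on it.

**What disagreed**
- **Finger length:** the tips touch about 26 mm behind the stated tool point. My first try at the large stopper closed on air, so I found the real tip height by touch.
- **Wrist camera calibration:** the supplied offset shifted by about 2 mm after the start. I used a value checked against views from two directions.
- **Stop:** a last 4° turn past the stop raised no clear torque, so the fingers probably slipped on the ring. I judged it snug from its height and marks instead.

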